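# Isolate a bench bottle shaker, lock it out and unload it

## Robot

A 7-joint arm with a two-finger parallel gripper is mounted at the origin on a cart in front of the work surface, level with it; the furniture and walls round the work are solid. World frame = base frame: x ahead of the robot, y to its left, z up, the work surface at z = 0. Lengths are in m, angles in rad, forces in N, time in s.
With the tool pointing down it reaches from about 0.425 to 0.875 m from the base axis. Payload 4.7 kg.
Tool frame: the origin (TCP) lies at the very end of the fingers, on their centre line; the grasp point (between the pads) lies 19 mm behind it; x points along the fingers, z is the direction in which the jaws open and shut, and the axes are right-handed (so a half turn about x gives the same grasp; the last joint's range is limited). The gripper opens to 87 mm and grips with 3 to 60 N. Pads are 19 mm wide; open, the fingers measure 117 mm over their backs; the gripper's body (75 mm by 190 mm) begins 51 mm behind the grasp point.
Start: joints at [-1.284, 0.321, -0.07, 1.45, 0.023, 1.371, -0.057], TCP at [0.175, 0.626, 0.223] pointing down, gripper open.
Joint ranges: [-2.86, 2.86], [-0.3, 2.09], [-1.38, 1.24], [0.06, 2.45], [-1.56, 4.7], [0.09, 2.05], [-2.69, 2.69]. Speed limits (rad/s): [2.57, 2.57, 3.14, 3.14, 3.14, 3.14, 3.14].

## Interface

Orientations are given as a rotation vector (axis times angle).
In Python, from bench import * gives the robot as it stands.
- The arm moves only by the shell command python3 -m handwheel 'ROWS' [OPENING] [FORCE]. ROWS is JSON, a list of rows, each an object with "xyz": the shift along the world's x, y, z in cm, a list of three; "angular": the turn, a rotation vector about the world's x, y, z in degrees, a list of three. A call has 1 to 5 rows; each row shifts and turns the pose as measured when the row begins; what a row does not reach is not made up. A row lasts 1/12 s, in which the tool goes at most 41.7 mm and 7.16 degrees, less where a joint would pass 70% of its speed; a pose out of reach is approached as far as the arm can. A call with a gripper value outside its range is refused whole. OPENING is the finger opening in cm, from 0 to 8.7, set as the call begins (- or left out, the last holds). The fingers move at their own pace and stop on an object; FORCE is the grip in N (left out, the last holds). Time passes only in rows, so rows that do not move let the fingers close. It gives the time, the measured TCP pose, the force and the opening at its end, in the units of the state.
- get_state(): the state, without advancing time (a new reading comes with each control period).
- get_image(name): name is "side" or "top" or "wrist"; returns a dict with "pixels" (480x640x3 uint8, blue, green, red), "K" (3x3 intrinsics, pixels), "cam_to_world" (4x4, takes a point from camera to world coordinates). Camera axes: x right, y down, z forward; pixel columns grow to the right and rows downward; lengths in m; the calibration is good to about 2 mm. A picture is of the moment at which its call begins. There is no depth.
- close_job(): hands the job in, once; it reports no verdict.
The state is a dict: "time": time; "joint_positions": joint angles; "qd": joint speeds; "joint_torque": joint torques, N m; "position": TCP position; "tool_rot": TCP orientation; "ft_force": force on the tool from outside, world axes, zero at the start; "torque": the same for the moment, N m; "grip_width": opening from 0.0 (shut) to 1.0 (fully open).
Only numpy, scipy, OpenCV 4.12 (cv2) and the standard library are available. Lean on these libraries where they do the work, as an engineer would, in place of code of your own. Each camera call takes 0.05 s, during which the arm holds its last target.

## Task

The bottle shaker is due for service. Turn its red isolator handle to off, swing the lockout hasp fully out so that a padlock could be hung on it, then roll the slatted cover up until it stays open by itself and pull the clamp jaw fully open, towards its front. Lift out all the brown bottles, however many there are, stand each upright in a compartment of the white crate on the left, without dropping any, and leave the other things on the bench where they are.

Things in the scene. Friction and masses are not known exactly. Their poses are not given: they have to be found in the camera images.
- shaker: bottle shaker, fixed to the bench, 300 mm deep, 316 mm wide over its two white side cheeks, a grey control pod 96 mm wide on its right (pod top 112 mm above the bench, front at x = -205 mm). Origin on the bench under the axis of the cover's round tracks, midway between the cheeks; x to its back, y to its left, z up. Cheeks: half discs, tops 179 mm above the bench, inner faces at y = +-150 mm
- platform (a point): point on top of the bottle platform, 70 mm above the bench, at the middle bottle place; axes as the shaker's. Bottles stand in a row along y: three places at y = -80, 0 and 80 mm (40 mm free between neighbours, 50 mm beside the end ones), some empty, between a fixed rear jaw (34 mm high, x = 21 mm) and the sliding front jaw. From x = 89 mm on a fixed hood, 180 mm above the bench, covers the back
- isolator (a joint): angle of the red isolator handle in rad: 0 = on (bar along the shaker's x), 1.57 = off (bar along its y); it turns counterclockwise seen from above from on to off, a quarter turn between end stops, about an upright axis, and stays where it is left (about 0.12 N m of friction)
- isolator_grip (a point): point on the handle's turning axis, in the middle of the part of the red bar to grip; bar 70 mm long, 15 mm wide, from 22 mm below this point (there it stands on a 58 mm black disc) to 10 mm above it. Its x axis runs along the bar
- hasp (a joint): angle of the lockout hasp in rad: 0 = stowed (along the shaker's +y), 1.57 = swung fully out (pointing to the shaker's front, past the pod's edge); it turns counterclockwise seen from above, with light friction. A cam on the isolator's disc blocks it about two thirds of the way unless the isolator is off, and with the hasp out the handle cannot go back to on
- hasp_knob (a point): centre of the grip of the hasp's round upright red knob, 14 mm in diameter; the knob ends 12 mm above this point and its plate's top lies 16 mm below it; it moves with the hasp on a circle of 43 mm radius about hasp_pivot
- hasp_pivot (a point): point on the hasp's upright pivot axis, at the height of the knob's grip; does not move
- cover (a joint): angle of the slatted cover in rad about its horizontal track axis: 0 = shut, 1.5 = fully up. Below about 0.55 it falls shut again when let go, past about 0.8 it rolls on by itself to the upper end and stays there. Lifting takes about 3 N at the bar
- cover_bar (a point): middle of the cover's pull bar, a level round steel bar along the shaker's y, 12 mm in diameter, 98 mm clear between its two posts; 34 mm of free space between bar and slats. It moves with the cover on a circle of 186 mm radius about cover_axis, starting 15 degrees above the level of the axis at the front
- cover_axis (a point): point on the axis of the cover's round tracks, midway between the cheeks, 30 mm above the bench; y axis along the axis; does not move
- jaw (a joint): how far the sliding clamp jaw is pulled back, in m: 0 = clamped, 0.028 = fully open (moved to the shaker's -x, towards its front); stays where it is left, sliding takes about 3 N. Its rubber lip reaches 4 mm over the bottles' shoulders while clamped and keeps them from being lifted; the jaw plate's top is 78 mm above the platform
- jaw_knob (a point): centre of the grip of the jaw's upright round black knob, 16 mm in diameter, in front of the middle of the jaw plate; the knob's top is 13 mm above this point and its foot 20 mm below; moves with the jaw. Reachable only with the cover up
- crate: loose open white plastic bottle crate, 172 x 60 mm outside, 50 mm high, walls and floor 4 mm thick, three compartments in a row along its x, each 52 x 52 mm inside, centred at x = -56, 0 and 56 mm (a bottle standing in one has its centre 45 mm above the bench); origin at the centre of its underside. Thin handles stand out 13 mm at its ends
- bottle_1_center (a point): brown reagent bottle with a black cap, 40 mm in diameter, 82 mm tall (body 72 mm, then the 24 mm wide cap); this point is its centre, half-way up, its z axis along the bottle. Absent in some starts
- bottle_2_center (a point): brown reagent bottle with a black cap, 40 mm in diameter, 82 mm tall (body 72 mm, then the 24 mm wide cap); this point is its centre, half-way up, its z axis along the bottle. Absent in some starts
- bottle_3_center (a point): brown reagent bottle with a black cap, 40 mm in diameter, 82 mm tall (body 72 mm, then the 24 mm wide cap); this point is its centre, half-way up, its z axis along the bottle. Absent in some starts
- bottle_ind: bystander: small white dropper bottle with a red cap, 30 mm across, 75 mm tall; origin at the centre of its underside; to be left alone
- timer: bystander: small white lab timer, 59 x 66 x 22 mm; origin at the centre of its underside; to be left alone
- dish_top: bystander: dark brown culture dish, 93 mm across, 16 mm high; origin at the centre of its underside; to be left alone

How it is judged:
By the outcome, as a careful person would: the job done as asked, in the order asked, and still so for the second after the job is handed in, with the robot touching nothing.
Of bottle_1, bottle_2, bottle_3 only 2 to 3 are there at a start; the rules pass over those that are not, and their reading is None.
At some moment in a run one of crate may be knocked a few centimetres aside while the robot is not near it.
It also fails if it takes over 192 s, if anything falls off the work surface, if the arm or the gripper's body presses on something with over 40 N, if the wrist force passes 120 N, or if a joint passes its speed limit or range.

## Working session

There is one attempt and no reset: what is moved stays moved. The work goes in short steps, Python scripts to look and compute and a shell command to move; the robot and the scene stay as the last step left them, time stands still between calls to the robot, and variables do not carry over. Pictures are saved under pics/ and viewed, and the job is handed in when it is done.

```bash
mkdir -p pics; ls; python3 - <<'E'
from bench import *
import cv2
s=get_state(); print(s)
for n in("side","top","wrist"):
    d=get_image(n); cv2.imwrite(f"pics/a_{n}.png",d["pixels"]); print(n,d["K"],d["cam_to_world"])
E
```

```text
pics
{'time': 0.0, 'joint_positions': array([-1.2839192 ,  0.32182357, -0.07009023,  1.45164592,  0.02259138,
        1.37076481, -0.05690365]), 'qd': array([-0.0002957 , -0.00039106, -0.00049787, -0.00075074, -0.00101814,
       -0.00184109, -0.00077445]), 'joint_torque': array([ 2.70288738e-04, -4.91292393e+01, -4.03769631e-01, -3.12522697e+01,
       -6.38350379e-02,  4.39538970e-02,  1.65471906e-04]), 'position': array([0.17501278, 0.62544572, 0.22147576]), 'tool_rot': array([-1.00716419,  1.32742871,  1.00518737]), 'ft_force': array([1.13345733, 0.39943215, 0.71231124]), 'torque': array([-0.00031137, -0.07361038,  0.04520884]), 'grip_width': 0.9953282055367976}
side [[482.98187369   0.         315.66862571]
 [  0.         482.98187369 240.52084078]
 [  0.           0.           1.        ]] [[ 0.86433867 -0.1974677   0.46252045  0.07792741]
 [-0.50270248 -0.36567185  0.78330984 -0.61203252]
 [ 0.01445232 -0.90955517 -0.41533182  0.51056361]
 [ 0.          0.          0.          1.        ]]
top [[546.4541224    0.         313.11180087]
 [  0.         546.4541224  239.21968161]
 [  0.           0.           1.        ]] [[ 0.02906434 -0.98126846  0.19044021  0.29410409]
 [-0.99952462 -0.03049093 -0.00456449  0.17808898]
 [ 0.01028569 -0.19021701 -0.98168819  1.40787538]
 [ 0.          0.          0.          1.        ]]
wrist [[397.44655463   0.         320.53861307]
 [  0.         397.44655463 241.62935979]
 [  0.           0.           1.        ]] [[ 0.27025283  0.92378582  0.27126218  0.1003075 ]
 [ 0.96278647 -0.25861047 -0.07850369  0.64659418]
 [-0.00236935  0.2823834  -0.9592987   0.38312521]
 [ 0.          0.          0.          1.        ]]
```

View pics/a_side.png

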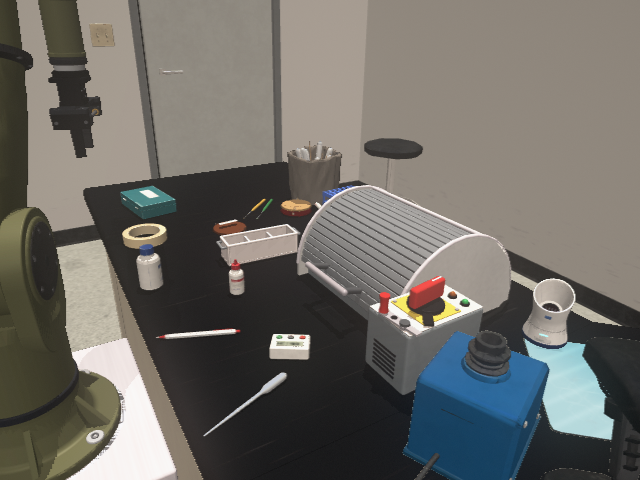

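View pics/a_top.png

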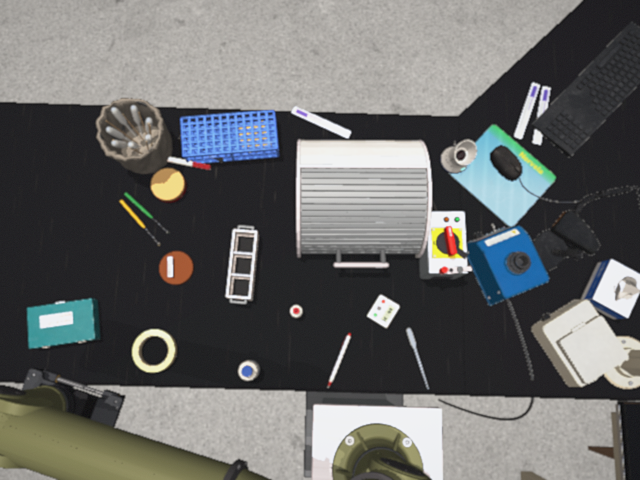

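View pics/a_wrist.png

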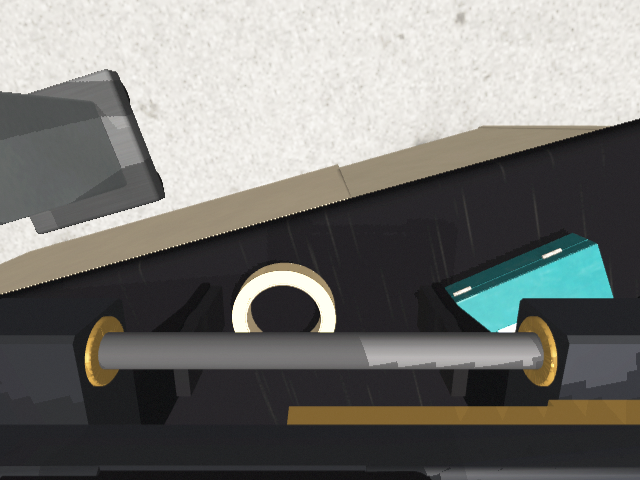

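```bash
cat > h.py <<'E'
from bench import *
import numpy as np, cv2
from scipy.spatial.transform import Rotation as R
def snap(n,fn=None):
    d=get_image(n)
    if fn: cv2.imwrite(f"pics/{fn}.png",d["pixels"])
    return d
def ray(d,u,v):
    T=np.array(d["cam_to_world"]);r=T[:3,:3]@np.linalg.inv(d["K"])@np.array([u,v,1.]);return T[:3,3],r/np.linalg.norm(r)
def plane(d,u,v,z):
    o,r=ray(d,u,v);return o+r*(z-o[2])/r[2]
def tri(*obs):
    A=np.zeros((3,3));b=np.zeros(3)
    rs=[ray(*o) for o in obs]
    for o,r in rs:
        M=np.eye(3)-np.outer(r,r);A+=M;b+=M@o
    p=np.linalg.solve(A,b);return p,[round(1000*np.linalg.norm((np.eye(3)-np.outer(r,r))@(p-o)),1) for o,r in rs]
def proj(d,p):
    T=np.linalg.inv(d["cam_to_world"]);q=d["K"]@(T[:3,:3]@np.asarray(p)+T[:3,3]);return q[:2]/q[2]
def crop(d,x0,y0,x1,y1,k,fn):
    im=d["pixels"][y0:y1,x0:x1];cv2.imwrite(f"pics/{fn}.png",cv2.resize(im,None,fx=k,fy=k,interpolation=cv2.INTER_CUBIC))
def st():
    s=get_state();Rm=R.from_rotvec(s["tool_rot"]).as_matrix()
    print("t",round(s["time"],2),"p",s["position"].round(4),"x",Rm[:,0].round(3),"z",Rm[:,2].round(3),"F",s["ft_force"].round(1),"g",round(s["grip_width"],3),"q",s["joint_positions"].round(2));return s
E
python3 - <<'E'
from h import *
d=snap("top");crop(d,290,130,490,280,4,"b_top");crop(d,215,215,335,305,6,"b_crate")
s=snap("side");crop(s,290,180,490,330,4,"b_side");crop(s,210,200,310,275,8,"b_crside")
np.save("top0.npy",d,allow_pickle=True);np.save("side0.npy",s,allow_pickle=True)
E
```

```text
(no output)
```

View pics/b_top.png

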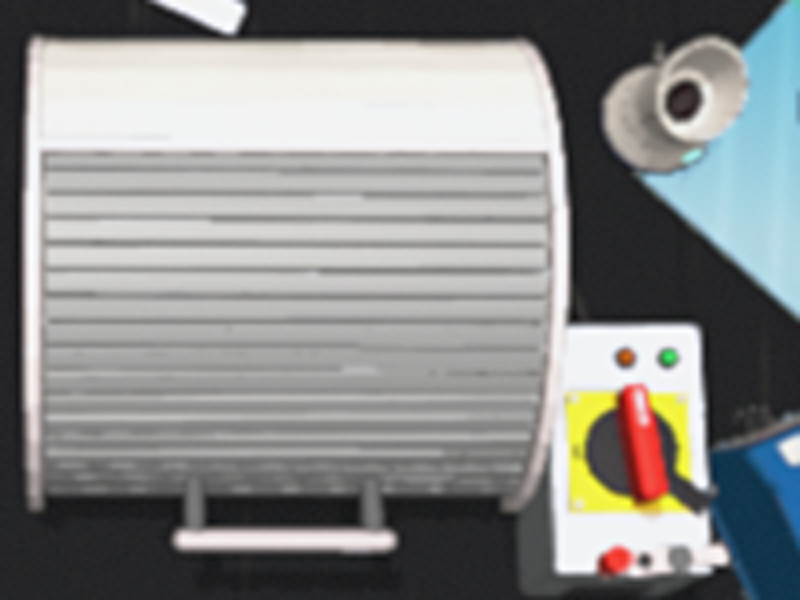

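View pics/b_side.png

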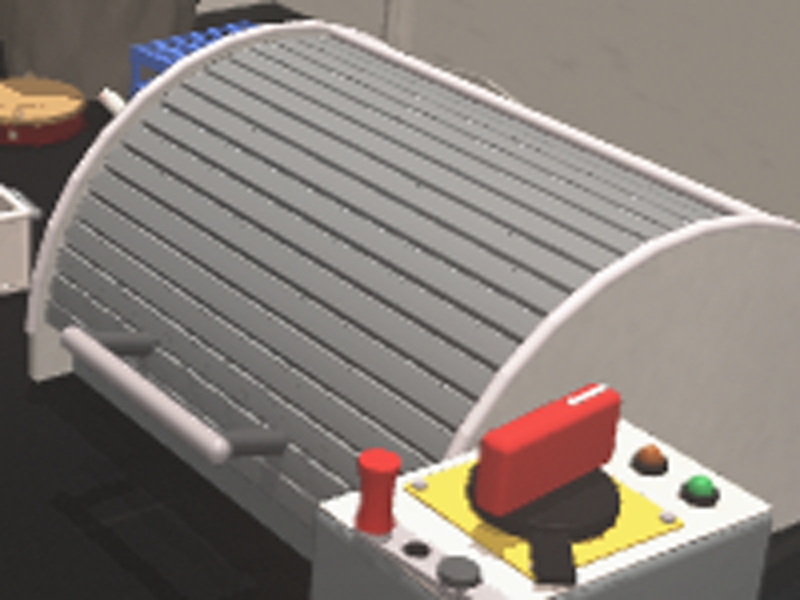

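View pics/b_crate.png

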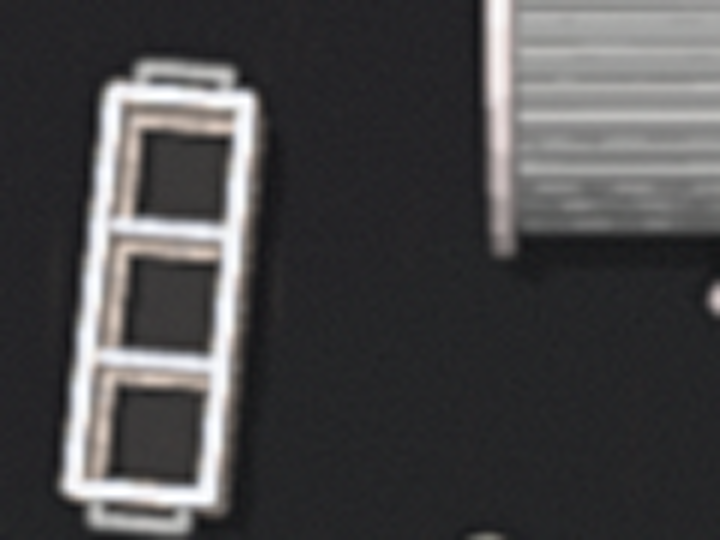

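View pics/b_crside.png

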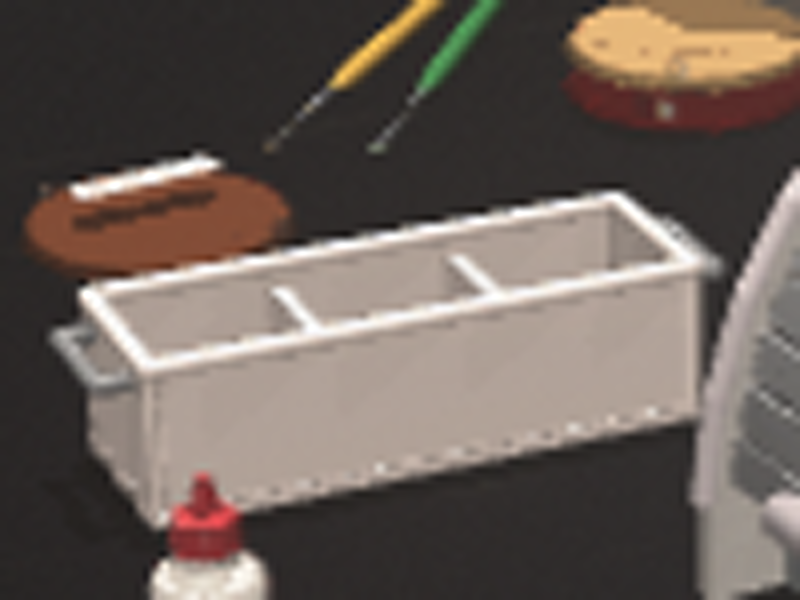

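```bash
python3 - <<'E'
from h import *
d=np.load("top0.npy",allow_pickle=True).item();s=np.load("side0.npy",allow_pickle=True).item()
T=lambda x,y:(d,290+x/4-.4,130+y/4-.4)
S=lambda x,y:(s,290+x/4-.4,180+y/4-.4)
def p(n,a,b):
    r=tri(T(*a),S(*b));print(n,(r[0]*1000).round(1),r[1])
p("barL",(178,540),(68,338));p("barR",(393,540),(222,452))
p("knobtop",(615,556),(379,458))
p("handle front top corner L",(637,497),(482,437))
p("handle back top",(634,390),(604,388))
p("handle back R top",(645,388),(617,398))
p("pod front right?",(555,572),(320,500))
p("screw NW",(578,400),(590,395))
p("blackknob(pivot)",(679,557),(460,567))
p("hasp hole",(645,561),(416,549))
p("green",(668,357),(700,488)); p("brown led",(625,357),(650,456))
p("cheekL foot front",(35,508),(38,380))
for n,x,y,z in [("cheek foot L",35,508,0),("podFL",556,572,.112),("podBL",567,326,.112),("podBR",700,326,.112)]:
    print(n,(plane(*T(x,y),z)*1000).round(1))
# crate rim corners at z=.05 , crop offset 215,215 x6
C=[(108,90),(255,97),(217,500),(67,490)]
P=np.array([plane(d,215+x/6-.4,215+y/6-.4,.05) for x,y in C])*1000
print(P.round(1),P.mean(0).round(1)); 
CS=[(615,195),(700,262),(150,370),(88,293)]
for (x,y),(a,b) in zip(C,CS):
    r=tri((d,215+x/6-.4,215+y/6-.4),(s,210+a/8-.4,200+b/8-.4));print((r[0]*1000).round(1),r[1])
E
```

```text
barL [490.  118.6  76.8] [np.float64(0.4), np.float64(0.4)]
barR [493.4 -13.1  80.1] [np.float64(0.6), np.float64(0.6)]
knobtop [ 478.9 -134.1  144.5] [np.float64(0.2), np.float64(0.2)]
handle front top corner L [ 514.5 -147.1  149.8] [np.float64(1.6), np.float64(1.6)]
handle back top [ 577.2 -145.3  153.1] [np.float64(0.9), np.float64(0.9)]
handle back R top [ 578.6 -151.9  151.7] [np.float64(0.5), np.float64(0.5)]
pod front right? [ 473.6 -106.4  112.6] [np.float64(1.1), np.float64(1.1)]
screw NW [ 581.8 -122.3  135.5] [np.float64(10.3), np.float64(10.3)]
blackknob(pivot) [ 483.1 -178.1  121.3] [np.float64(0.4), np.float64(0.4)]
hasp hole [ 480.  -158.2  118.5] [np.float64(0.1), np.float64(0.1)]
green [ 606.  -175.4  116. ] [np.float64(0.1), np.float64(0.1)]
brown led [ 605.2 -149.1  116.9] [np.float64(0.2), np.float64(0.2)]
cheekL foot front [520.4 208.2   2.5] [np.float64(1.0), np.float64(1.0)]
cheek foot L [519.9 208.7   0. ]
podFL [ 472.8 -106.5  112. ]
podBL [ 624.5 -114.9  112. ]
podBR [ 627.1 -196.5  112. ]
[[576.  376.6  50. ]
 [574.9 314.4  50. ]
 [404.7 321.8  50. ]
 [406.9 383.9  50. ]] [490.6 349.2  50. ]
[576.4 376.4  49.9] [np.float64(0.4), np.float64(0.4)]
[574.1 314.4  51.8] [np.float64(0.5), np.float64(0.5)]
[404.4 321.7  51.3] [np.float64(0.2), np.float64(0.2)]
[407.8 383.7  49.5] [np.float64(0.8), np.float64(0.8)]
```

```bash
python3 - <<'E'
from h import *
d=np.load("top0.npy",allow_pickle=True).item();s=np.load("side0.npy",allow_pickle=True).item()
crop(d,420,200,560,310,5,"c_top");crop(s,400,320,560,480,4,"c_side")
# red/yellow masks
hsv=cv2.cvtColor(d["pixels"],cv2.COLOR_BGR2HSV)
st()
E
```

```text
t 0.25 p [0.1751 0.6257 0.2221] x [-0.    -0.001 -1.   ] z [ 0.269  0.963 -0.001] F [0.2 0.2 0.7] g 0.997 q [-1.28  0.32 -0.07  1.45  0.02  1.37 -0.06]
```

View pics/c_top.png

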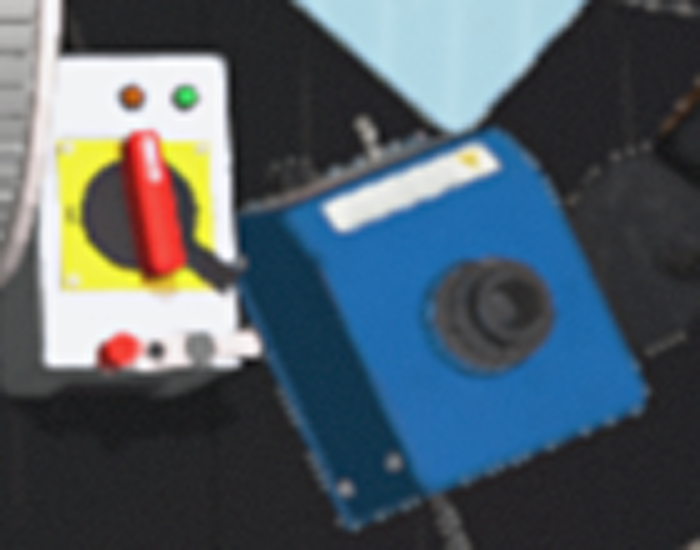

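View pics/c_side.png

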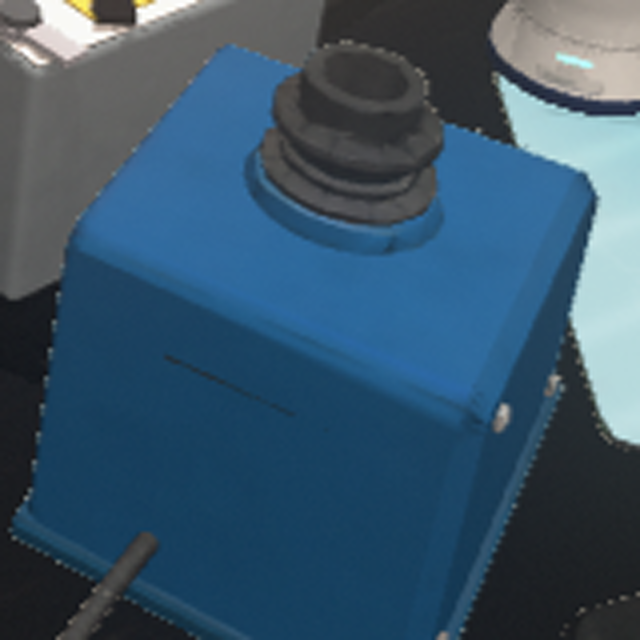

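```bash
python3 - <<'E'
from h import *
d=np.load("top0.npy",allow_pickle=True).item();s=np.load("side0.npy",allow_pickle=True).item()
T=lambda x,y:(d,420+x/5-.4,200+y/5-.4)
S=lambda x,y:(s,400+x/4-.4,320+y/4-.4)
def p(n,a,b):
    r=tri(T(*a),S(*b));print(n,(r[0]*1000).round(1),r[1])
p("backL top",(315,215),(228,45));p("frontL top",(415,485),(75,240));p("neck",(505,300),(370,75))
E
```

```text
backL top [ 542.6 -231.1  119.2] [np.float64(7.2), np.float64(7.2)]
frontL top [ 420.3 -279.9  118.6] [np.float64(0.3), np.float64(0.3)]
neck [ 502.8 -308.1  167.3] [np.float64(1.3), np.float64(1.3)]
```

```bash
python3 -m handwheel '[{"xyz":[2.8,-2.5,1],"angular":[0,0,3]},{"xyz":[2.8,-2.5,1],"angular":[0,0,3]},{"xyz":[2.8,-2.5,1],"angular":[0,0,3]},{"xyz":[2.8,-2.5,1],"angular":[0,0,3]},{"xyz":[2.8,-2.5,1],"angular":[0,0,3]}]' 4; python3 -m handwheel '[{"xyz":[2.8,-2.8,1],"angular":[0,0,2]},{"xyz":[2.8,-2.8,0],"angular":[0,0,0]},{"xyz":[2.2,-3.4,0],"angular":[0,0,0]},{"xyz":[2.2,-3.4,0],"angular":[0,0,0]},{"xyz":[2,-3.4,0],"angular":[0,0,0]}]'; python3 -c "from h import *;st()"
```

```text
time: 0.67
position: [0.3053, 0.5008, 0.2681]
tool_rot: [-1.226, 1.21, 1.229]
ft_force: [0.6, 0.2, -0.6]
grip_width: 0.704
time: 1.08
position: [0.431, 0.3377, 0.2815]
tool_rot: [-1.254, 1.183, 1.258]
ft_force: [1.0, 0.7, -0.2]
grip_width: 0.468
t 1.08 p [0.431  0.3377 0.2815] x [-0.004 -0.002 -1.   ] z [-0.063  0.998 -0.001] F [ 1.   0.7 -0.2] g 0.468 q [-0.84  0.08  0.13  1.62 -0.01  1.45  0.93]
```

```bash
python3 -m handwheel '[{"xyz":[1.5,-3,0],"angular":[0,0,-7]},{"xyz":[1.5,-3,0],"angular":[0,0,-7]},{"xyz":[1.5,-3,0],"angular":[0,0,-7]},{"xyz":[1.5,-3,0],"angular":[0,0,-7]},{"xyz":[1.5,-3,0],"angular":[0,0,-7]}]' 4; python3 -m handwheel '[{"xyz":[1,-3,0],"angular":[0,0,-7]},{"xyz":[1,-3,0],"angular":[0,0,-7]},{"xyz":[1,-3,0],"angular":[0,0,-7]},{"xyz":[0,-3,0],"angular":[0,0,-7]},{"xyz":[0,-3,0],"angular":[0,0,-7]}]'; python3 -m handwheel '[{"xyz":[0,-3,0],"angular":[0,0,-7]},{"xyz":[0,-3,0],"angular":[0,0,-7]},{"xyz":[0,-3,0],"angular":[0,0,-7]},{"xyz":[0,-3,0],"angular":[0,0,-7]},{"xyz":[0,-3,0],"angular":[0,0,-7]}]';python3 -c "from h import *;st()"
```

```text
time: 1.5
position: [0.5101, 0.1769, 0.2822]
tool_rot: [-0.781, 1.427, 0.786]
ft_force: [1.0, 0.5, -0.4]
grip_width: 0.465
time: 1.92
position: [0.5428, 0.0178, 0.282]
tool_rot: [-0.297, 1.549, 0.3]
ft_force: [0.4, 0.4, -0.5]
grip_width: 0.461
time: 2.33
position: [0.5416, -0.1399, 0.2823]
tool_rot: [0.194, 1.56, -0.19]
ft_force: [0.6, 0.0, 0.6]
grip_width: 0.464
t 2.33 p [ 0.5416 -0.1399  0.2823] x [ 0.003  0.002 -1.   ] z [ 0.97  -0.242  0.002] F [0.6 0.  0.6] g 0.464 q [-0.37  0.11  0.63  1.61 -0.07  1.44  0.02]
```

```bash
python3 -m handwheel '[{"xyz":[0,0,0],"angular":[0,0,-7]},{"xyz":[0,0,0],"angular":[0,0,-7]},{"xyz":[0,0,0],"angular":[0,0,-7]},{"xyz":[0,0,0],"angular":[0,0,-7]},{"xyz":[0,0,0],"angular":[0,0,-7]}]' 4; python3 -m handwheel '[{"xyz":[0,0,0],"angular":[0,0,-7]},{"xyz":[0,0,0],"angular":[0,0,-7]},{"xyz":[0,0,0],"angular":[0,0,-7]},{"xyz":[0,0,0],"angular":[0,0,-7]},{"xyz":[0,0,0],"angular":[0,0,-7]}]';python3 -c "
from h import *;st();d=snap('wrist','d1');print(d['cam_to_world'])"
```

```text
time: 2.75
position: [0.5385, -0.153, 0.2827]
tool_rot: [0.677, 1.458, -0.681]
ft_force: [-0.6, -0.0, -0.0]
grip_width: 0.456
time: 3.17
position: [0.5378, -0.1532, 0.2825]
tool_rot: [1.15, 1.242, -1.155]
ft_force: [0.1, 0.5, 0.0]
grip_width: 0.462
t 3.17 p [ 0.5378 -0.1532  0.2825] x [-0.001 -0.003 -1.   ] z [ 0.076 -0.997  0.003] F [0.1 0.5 0. ] g 0.462 q [-0.43  0.11  0.72  1.61 -0.07  1.45 -1.2 ]
[[ 0.07536921 -0.95681332 -0.2807628   0.61466627]
 [-0.99714682 -0.07113151 -0.02526899 -0.14672293]
 [ 0.00420663  0.28186624 -0.95944449  0.4439945 ]
 [ 0.          0.          0.          1.        ]]
```

View pics/d1.png

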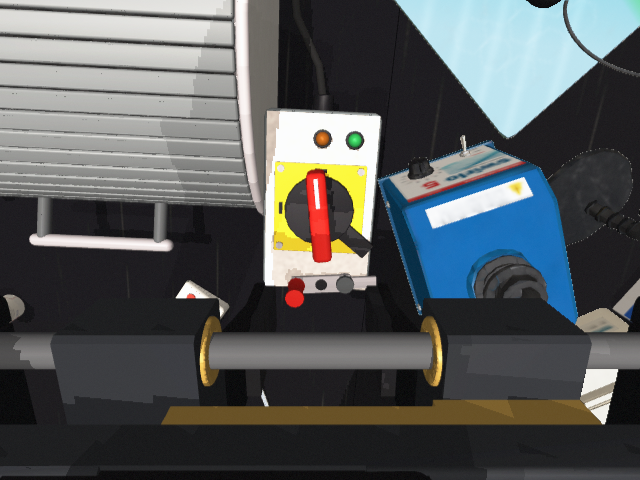

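```bash
python3 - <<'E'
from h import *
d=snap("wrist");np.save("w1.npy",d,allow_pickle=True);crop(d,250,100,400,320,3.6,"d1c") if 0 else crop(d,255,150,395,310,5,"d1c")
hsv=cv2.cvtColor(d["pixels"],cv2.COLOR_BGR2HSV)
m=((hsv[...,0]<8)|(hsv[...,0]>172))&(hsv[...,1]>150)&(hsv[...,2]>90)
n,l,s,c=cv2.connectedComponentsWithStats(m.astype(np.uint8))
for i in range(1,n):
    if s[i,4]>50: 
        pts=np.argwhere(l==i)[:,::-1].astype(np.float32);r=cv2.minAreaRect(pts);print(s[i],c[i],r)
        print([ (plane(d,*q,.152)*1000).round(1) for q in cv2.boxPoints(r)])
E
```

```text
[ 305  169   27   94 1603] [318.34435434 217.32002495] ((318.2376403808594, 215.37623596191406), (92.93647003173828, 19.90074348449707), 84.2894058227539)
[array([ 582.4, -138.5,  152. ]), array([ 584.9, -152.7,  152. ]), array([ 514.5, -165. ,  152. ]), array([ 511.9, -149.8,  152. ])]
[408 181  60  20 108] [437.5        190.24074074] ((437.4087219238281, 190.2344970703125), (1.8913731575012207, 61.972023010253906), 71.02959442138672)
[array([ 566.3, -216.9,  152. ]), array([ 584.1, -257.8,  152. ]), array([ 582.8, -258.5,  152. ]), array([ 565. , -217.5,  152. ])]
[285 278  20  30 452] [295.10176991 293.03318584] ((295.77593994140625, 292.84027099609375), (18.6805419921875, 29.309125900268555), 14.931418418884277)
[array([ 474.6, -128. ,  152. ]), array([ 499.3, -132.9,  152. ]), array([ 496.2, -147.3,  152. ]), array([ 471.4, -142.7,  152. ])]
```

View pics/d1c.png

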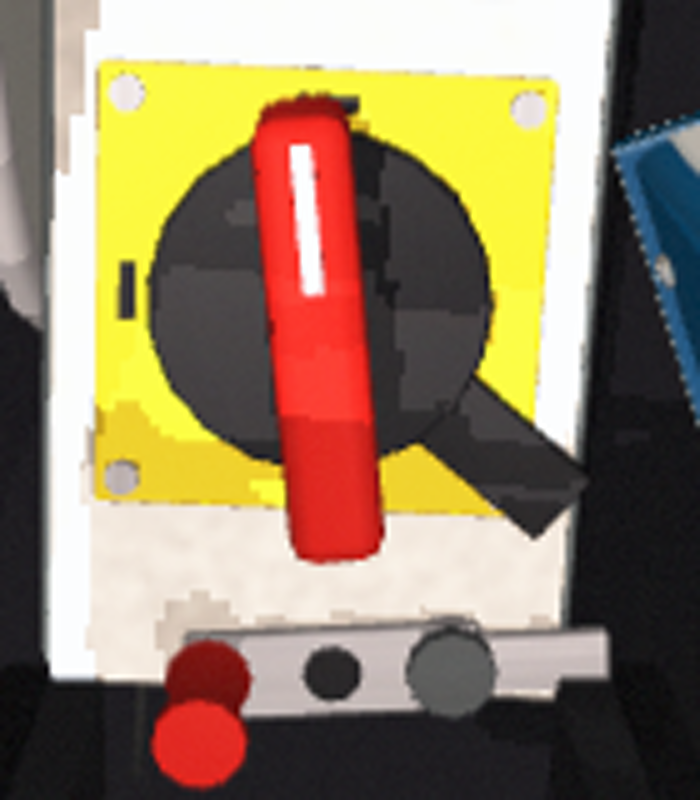

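```bash
python3 -m handwheel '[{"xyz":[0.5,0.1,-3.5],"angular":[0,0,2.5]},{"xyz":[0.5,0,-3.5],"angular":[0,0,2.3]},{"xyz":[0,0,-3],"angular":[0,0,0]},{"xyz":[0,0,-1],"angular":[0,0,0]},{"xyz":[0,0,0],"angular":[0,0,0]}]' 4;python3 -c "
from h import *;st();d=snap('wrist','d2')"
```

```text
time: 3.68
position: [0.5496, -0.152, 0.1715]
tool_rot: [1.069, 1.286, -1.065]
ft_force: [-0.2, -0.0, 0.0]
grip_width: 0.458
t 3.68 p [ 0.5496 -0.152   0.1715] x [ 0.007 -0.003 -1.   ] z [ 0.189 -0.982  0.004] F [-0.2 -0.   0. ] g 0.458 q [-0.39  0.2   0.7   1.75 -0.14  1.23 -1.04]
```

View pics/d2.png

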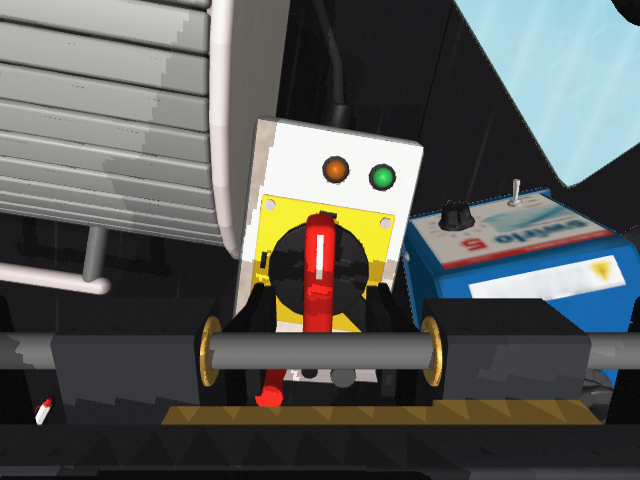

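```bash
python3 -m handwheel '[{"xyz":[-0.1,0,-2.2],"angular":[0,0,0]},{"xyz":[0,0,-1.6],"angular":[0,0,0]},{"xyz":[0,0,-0.4],"angular":[0,0,0]},{"xyz":[0,0,0],"angular":[0,0,0]}]' 4; python3 -m handwheel '[{"xyz":[0,0,0],"angular":[0,0,0]},{"xyz":[0,0,0],"angular":[0,0,0]},{"xyz":[0,0,0],"angular":[0,0,0]},{"xyz":[0,0,0],"angular":[0,0,0]}]' 0.5 20
```

```text
time: 4.07
position: [0.5536, -0.1532, 0.137]
tool_rot: [1.07, 1.278, -1.054]
ft_force: [-0.8, 0.1, 0.9]
grip_width: 0.457
time: 4.4
position: [0.5566, -0.1531, 0.1427]
tool_rot: [1.073, 1.273, -1.048]
ft_force: [-2.0, 7.1, -5.6]
grip_width: 0.244
```

```bash
python3 -m handwheel '[{"xyz":[0,0,0],"angular":[0,0,0]}]'; python3 -c "
from h import *;st();d=snap('wrist','d3')"
```

```text
time: 4.48
position: [0.556, -0.15, 0.1426]
tool_rot: [1.075, 1.279, -1.046]
ft_force: [-1.7, 4.0, -2.7]
grip_width: 0.172
t 4.48 p [ 0.556  -0.15    0.1426] x [ 0.024  0.003 -1.   ] z [ 0.196 -0.981  0.002] F [-1.7  4.  -2.7] g 0.172 q [-0.38  0.23  0.69  1.78 -0.17  1.16 -1.01]
```

View pics/d3.png

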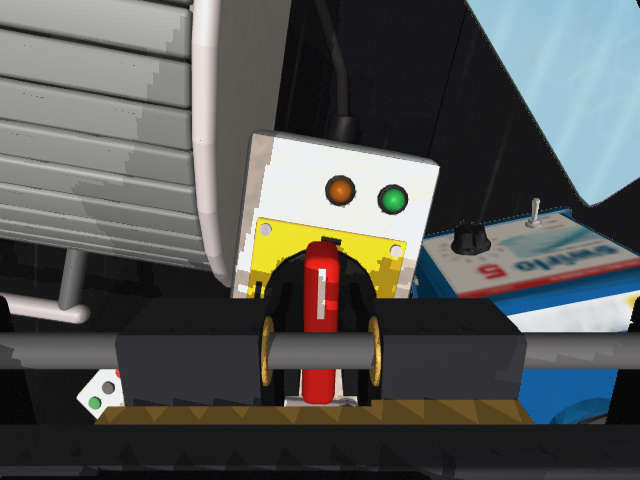

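```bash
python3 -m handwheel '[{"xyz":[0,0,0],"angular":[0,0,0]},{"xyz":[0,0,0],"angular":[0,0,0]},{"xyz":[0,0,0],"angular":[0,0,0]}]' 3.5; python3 -m handwheel '[{"xyz":[-0.6,-0.2,-0.5],"angular":[0,1,0]}]'; python3 -m handwheel '[{"xyz":[0,0,-0.5],"angular":[0,0.5,0]}]';  python3 -m handwheel '[{"xyz":[0,0,0],"angular":[0,0,0]}]';python3 -c "from h import *;st()"
```

```text
time: 4.78
position: [0.5567, -0.1496, 0.1435]
tool_rot: [1.074, 1.278, -1.044]
ft_force: [-0.1, 0.7, 0.2]
grip_width: 0.316
time: 4.87
position: [0.5518, -0.1518, 0.1396]
tool_rot: [1.067, 1.29, -1.053]
ft_force: [0.3, 0.4, 0.1]
grip_width: 0.366
time: 4.95
position: [0.551, -0.1529, 0.1346]
tool_rot: [1.063, 1.297, -1.061]
ft_force: [0.5, -1.1, -0.9]
grip_width: 0.382
time: 5.03
position: [0.5507, -0.153, 0.1337]
tool_rot: [1.062, 1.298, -1.062]
ft_force: [-0.3, 1.0, 0.1]
grip_width: 0.393
t 5.03 p [ 0.5507 -0.153   0.1337] x [-0.001  0.001 -1.   ] z [ 0.197 -0.98  -0.001] F [-0.3  1.   0.1] g 0.393 q [-0.38  0.25  0.69  1.78 -0.18  1.17 -1.  ]
```

```bash
python3 -m handwheel '[{"xyz":[-0.3,0,-0.4],"angular":[0,0,-1.5]},{"xyz":[0,0.1,-0.4],"angular":[0,0,0]},{"xyz":[0,0,0],"angular":[0,0,0]}]'; python3 -m handwheel '[{"xyz":[0,0,0],"angular":[0,0,0]},{"xyz":[0,0,0],"angular":[0,0,0]},{"xyz":[0,0,0],"angular":[0,0,0]},{"xyz":[0,0,0],"angular":[0,0,0]},{"xyz":[0,0,0],"angular":[0,0,0]}]' 0.5 25;python3 -c "from h import *;st()"
```

```text
time: 5.28
position: [0.5471, -0.1529, 0.1242]
tool_rot: [1.084, 1.286, -1.086]
ft_force: [-0.8, 0.0, -0.5]
grip_width: 0.399
time: 5.7
position: [0.5466, -0.1515, 0.1238]
tool_rot: [1.084, 1.288, -1.086]
ft_force: [0.7, 0.6, 0.2]
grip_width: 0.171
t 5.7 p [ 0.5466 -0.1515  0.1238] x [-0.004  0.002 -1.   ] z [ 0.168 -0.986 -0.003] F [0.7 0.6 0.2] g 0.171 q [-0.38  0.26  0.7   1.8  -0.18  1.15 -1.03]
```

```bash
python3 -m handwheel '[{"xyz":[0,0,0],"angular":[0,0,6]},{"xyz":[0,0,0],"angular":[0,0,6]},{"xyz":[0,0,0],"angular":[0,0,6]}]';python3 -c "from h import *;st()"
```

```text
time: 5.95
position: [0.5466, -0.1516, 0.1238]
tool_rot: [0.838, 1.406, -0.841]
ft_force: [-0.5, 0.6, -0.0]
grip_width: 0.171
t 5.95 p [ 0.5466 -0.1516  0.1238] x [-0.004  0.    -1.   ] z [ 0.473 -0.881 -0.002] F [-0.5  0.6 -0. ] g 0.171 q [-0.34  0.25  0.65  1.8  -0.16  1.15 -0.72]
```

```bash
python3 -m handwheel '[{"xyz":[0,0,0],"angular":[0,0,6]},{"xyz":[0,0,0],"angular":[0,0,6]},{"xyz":[0,0,0],"angular":[0,0,6]},{"xyz":[0,0,0],"angular":[0,0,6]},{"xyz":[0,0,0],"angular":[0,0,6]}]';python3 -m handwheel '[{"xyz":[0,0,0],"angular":[0,0,6]},{"xyz":[0,0,0],"angular":[0,0,6]},{"xyz":[0,0,0],"angular":[0,0,6]},{"xyz":[0,0,0],"angular":[0,0,6]},{"xyz":[0,0,0],"angular":[0,0,6]}]';python3 -c "from h import *;s=st();print(s['torque'])"
```

```text
time: 6.37
position: [0.5467, -0.1516, 0.1238]
tool_rot: [0.414, 1.533, -0.418]
ft_force: [0.1, 0.5, -0.2]
grip_width: 0.17
time: 6.78
position: [0.5467, -0.1517, 0.1238]
tool_rot: [-0.015, 1.572, 0.012]
ft_force: [-0.6, 0.7, 0.3]
grip_width: 0.173
t 6.78 p [ 0.5467 -0.1517  0.1238] x [-0.001 -0.002 -1.   ] z [ 1.     0.017 -0.001] F [-0.6  0.7  0.3] g 0.173 q [-0.22  0.23  0.51  1.8  -0.12  1.14  0.34]
[ 0.02175252  0.11798104 -0.20835282]
```

```bash
python3 -m handwheel '[{"xyz":[0,0,0],"angular":[0,0,2]},{"xyz":[0,0,0],"angular":[0,0,2]}]';python3 -c "from h import *;s=st();print(s['torque'])";  python3 -m handwheel '[{"xyz":[0,0,0],"angular":[0,0,0]},{"xyz":[0,0,0],"angular":[0,0,0]},{"xyz":[0,0,0],"angular":[0,0,0]}]' 4;python3 -m handwheel '[{"xyz":[0,0,2],"angular":[0,0,0]},{"xyz":[0,0,3],"angular":[0,0,0]},{"xyz":[0,0,3],"angular":[0,0,0]},{"xyz":[0,0,3],"angular":[0,0,0]},{"xyz":[0,0,0],"angular":[0,0,0]}]';python3 -c "from h import *;s=st();snap('wrist','e1')"
```

```text
time: 6.95
position: [0.5467, -0.1519, 0.1238]
tool_rot: [-0.073, 1.57, 0.07]
ft_force: [-0.9, -0.5, -1.3]
grip_width: 0.179
t 6.95 p [ 0.5467 -0.1519  0.1238] x [-0.    -0.001 -1.   ] z [ 0.996  0.091 -0.001] F [-0.9 -0.5 -1.3] g 0.179 q [-0.21  0.23  0.5   1.8  -0.12  1.14  0.41]
[ 0.02901686  0.02210495 -0.54256787]
time: 7.2
position: [0.547, -0.1528, 0.1241]
tool_rot: [-0.072, 1.569, 0.069]
ft_force: [-0.2, 0.3, 0.8]
grip_width: 0.323
time: 7.62
position: [0.5444, -0.1528, 0.2363]
tool_rot: [-0.07, 1.575, 0.065]
ft_force: [1.7, 0.0, 0.8]
grip_width: 0.457
t 7.62 p [ 0.5444 -0.1528  0.2363] x [-0.005 -0.003 -1.   ] z [ 0.996  0.086 -0.005] F [1.7 0.  0.8] g 0.457 q [-0.23  0.14  0.51  1.66 -0.07  1.36  0.37]
```

View pics/e1.png

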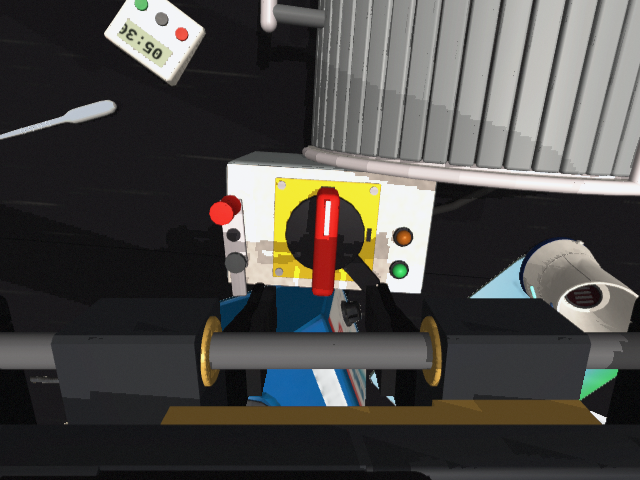

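```bash
python3 - <<'E'
from h import *
d=snap("wrist");np.save("w2.npy",d,allow_pickle=True);crop(d,195,150,395,310,4,"e1c")
hsv=cv2.cvtColor(d["pixels"],cv2.COLOR_BGR2HSV)
m=((hsv[...,0]<8)|(hsv[...,0]>172))&(hsv[...,1]>150)&(hsv[...,2]>90)
n,l,s,c=cv2.connectedComponentsWithStats(m.astype(np.uint8))
for i in range(1,n):
    if s[i,4]>50: 
        pts=np.argwhere(l==i)[:,::-1].astype(np.float32);r=cv2.minAreaRect(pts);print(s[i],c[i],r)
        print([ (plane(d,*q,.152)*1000).round(1) for q in cv2.boxPoints(r)])
w=np.load("w1.npy",allow_pickle=True).item()
print(tri((w,294.5,298),(d,221,213)))
print(tri((w,255+450/5,150+675/5),(d,236,262)))
E
```

```text
[177  28  12  13 124] [182.49193548  33.91935484] ((182.5, 34.0), (12.0, 11.0), 90.0)
[array([452.6, -31.4, 152. ]), array([458.6, -30.9, 152. ]), array([458.6, -36.9, 152. ]), array([452.5, -37.4, 152. ])]
[ 313  189   29  109 2218] [326.96483318 244.65238954] ((327.443115234375, 243.05615234375), (23.375293731689453, 108.8193130493164), 3.4064435958862305)
[array([ 539.9, -185.5,  152. ]), array([ 538.1, -112.9,  152. ]), array([ 552.4, -112.5,  152. ]), array([ 555.5, -185.1,  152. ])]
[210 197  32  30 661] [225.54160363 211.19515885] ((225.28961181640625, 210.42413330078125), (24.249282836914062, 33.6334228515625), 41.6335334777832)
[array([ 468.3, -135.9,  152. ]), array([ 482. , -118.8,  152. ]), array([ 493.4, -127.9,  152. ]), array([ 479.8, -145.4,  152. ])]
(array([ 0.47544177, -0.13661625,  0.14008636]), [np.float64(0.1), np.float64(0.1)])
(array([ 0.48058867, -0.1794686 ,  0.11579179]), [np.float64(0.7), np.float64(0.7)])
```

View pics/e1c.png

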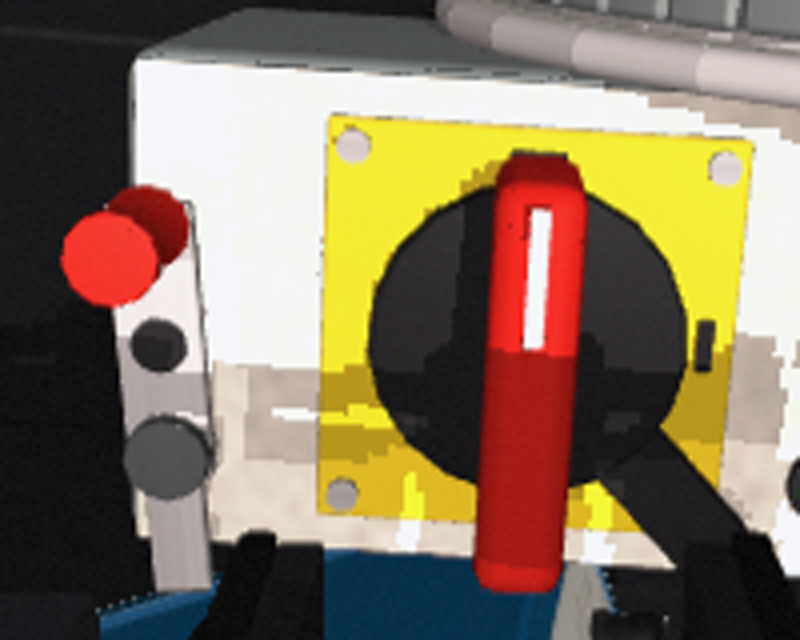

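```bash
python3 -m handwheel '[{"xyz":[-3.4,0.9,0],"angular":[0,0,0]},{"xyz":[-3.2,0.9,-2],"angular":[0,0,0]},{"xyz":[0,0,-2],"angular":[0,0,0]},{"xyz":[0,0,0],"angular":[0,0,0]}]';python3 -c "from h import *;s=st();snap('wrist','e2')"
```

```text
time: 8.05
position: [0.4711, -0.1322, 0.1821]
tool_rot: [-0.071, 1.594, 0.066]
ft_force: [-0.8, 0.4, -0.5]
grip_width: 0.46
t 8.05 p [ 0.4711 -0.1322  0.1821] x [-0.024 -0.004 -1.   ] z [ 0.996  0.086 -0.025] F [-0.8  0.4 -0.5] g 0.46 q [-0.27  0.01  0.49  1.89  0.    1.26  0.3 ]
```

View pics/e2.png

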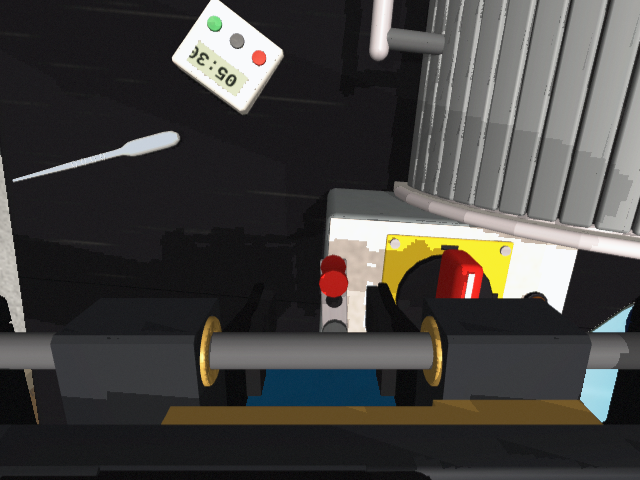

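```bash
python3 -m handwheel '[{"xyz":[0.7,-0.3,-1],"angular":[0,-1.4,0]},{"xyz":[0,0,-2],"angular":[0,0,0]},{"xyz":[0,0,-2],"angular":[0,0,0]},{"xyz":[0,0,-0.6],"angular":[0,0,0]},{"xyz":[0,0,0],"angular":[0,0,0]}]';python3 -c "from h import *;s=st();snap('wrist','e3')"
```

```text
time: 8.52
position: [0.4826, -0.1368, 0.1285]
tool_rot: [-0.072, 1.565, 0.061]
ft_force: [0.5, -0.0, 1.2]
grip_width: 0.462
t 8.52 p [ 0.4826 -0.1368  0.1285] x [ 0.005 -0.006 -1.   ] z [0.996 0.085 0.004] F [ 0.5 -0.   1.2] g 0.462 q [-0.26  0.07  0.5   1.95 -0.03  1.12  0.34]
```

View pics/e3.png

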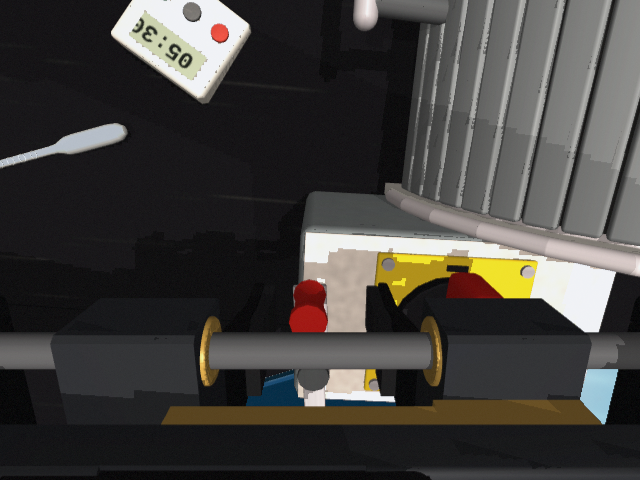

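```bash
python3 -m handwheel '[{"xyz":[-0.5,0.1,-0.6],"angular":[0,0,0]},{"xyz":[0,0,-0.5],"angular":[0,0,0]},{"xyz":[0,0,0],"angular":[0,0,0]}]';python3 -c "from h import *;s=st()"; python3 -m handwheel '[{"xyz":[0,0,0],"angular":[0,0,0]},{"xyz":[0,0,0],"angular":[0,0,0]},{"xyz":[0,0,0],"angular":[0,0,0]},{"xyz":[0,0,0],"angular":[0,0,0]},{"xyz":[0,0,0],"angular":[0,0,0]}]' 0.5 10;python3 -c "from h import *;s=st()"
```

```text
time: 8.82
position: [0.4799, -0.1363, 0.12]
tool_rot: [-0.073, 1.561, 0.06]
ft_force: [0.7, 0.6, 0.2]
grip_width: 0.459
t 8.82 p [ 0.4799 -0.1363  0.12  ] x [ 0.009 -0.007 -1.   ] z [0.996 0.085 0.009] F [0.7 0.6 0.2] g 0.459 q [-0.26  0.07  0.5   1.97 -0.03  1.1   0.34]
time: 9.23
position: [0.4807, -0.1363, 0.1218]
tool_rot: [-0.072, 1.558, 0.061]
ft_force: [-1.1, 0.6, 0.1]
grip_width: 0.162
t 9.23 p [ 0.4807 -0.1363  0.1218] x [ 0.012 -0.007 -1.   ] z [0.996 0.085 0.011] F [-1.1  0.6  0.1] g 0.162 q [-0.26  0.06  0.5   1.97 -0.03  1.1   0.34]
```

```bash
python3 -m handwheel '[{"xyz":[-0.5,0,-0.1],"angular":[0,0,6]},{"xyz":[-0.5,-0.1,0],"angular":[0,0,6]},{"xyz":[-0.5,-0.2,0],"angular":[0,0,6]},{"xyz":[-0.5,-0.2,0],"angular":[0,0,6]}]';python3 -c "from h import *;s=st()"
```

```text
time: 9.57
position: [0.4623, -0.1412, 0.1218]
tool_rot: [-0.413, 1.516, 0.403]
ft_force: [3.7, -2.0, -2.9]
grip_width: 0.153
t 9.57 p [ 0.4623 -0.1412  0.1218] x [ 0.017 -0.002 -1.   ] z [0.867 0.498 0.014] F [ 3.7 -2.  -2.9] g 0.153 q [-0.24  0.02  0.49  2.01 -0.01  1.1   0.78]
```

```bash
python3 -m handwheel '[{"xyz":[-0.45,-0.27,0],"angular":[0,0,7]},{"xyz":[-0.42,-0.3,0],"angular":[0,0,7]},{"xyz":[-0.38,-0.36,0],"angular":[0,0,7]},{"xyz":[-0.33,-0.4,0],"angular":[0,0,7]},{"xyz":[-0.28,-0.45,0],"angular":[0,0,7]}]';python3 -c "from h import *;s=st()"
```

```text
time: 9.98
position: [0.4442, -0.1597, 0.1218]
tool_rot: [-0.892, 1.359, 0.886]
ft_force: [1.5, -0.1, -1.8]
grip_width: 0.154
t 9.98 p [ 0.4442 -0.1597  0.1218] x [ 0.02   0.008 -1.   ] z [0.411 0.911 0.016] F [ 1.5 -0.1 -1.8] g 0.154 q [-0.21 -0.01  0.51  2.03 -0.01  1.1   1.45]
```

```bash
python3 -m handwheel '[{"xyz":[-0.3,-0.45,0],"angular":[0,0,7]},{"xyz":[-0.2,-0.48,0],"angular":[0,0,7]},{"xyz":[-0.14,-0.5,0],"angular":[0,0,7]},{"xyz":[-0.08,-0.52,0],"angular":[0,0,5]},{"xyz":[-0.02,-0.52,0],"angular":[0,0,0]}]';python3 -c "from h import *;s=st()"
```

```text
time: 10.4
position: [0.4394, -0.1811, 0.1215]
tool_rot: [-1.238, 1.153, 1.24]
ft_force: [-0.9, 18.0, 3.4]
grip_width: 0.159
t 10.4 p [ 0.4394 -0.1811  0.1215] x [ 0.021  0.024 -1.   ] z [-0.049  0.999  0.023] F [-0.9 18.   3.4] g 0.159 q [-0.18  0.01  0.54  2.02 -0.04  1.1   2.  ]
```

```bash
python3 -m handwheel '[{"xyz":[0,0,0],"angular":[0,0,0]},{"xyz":[0,0,0],"angular":[0,0,0]},{"xyz":[0,0,0],"angular":[0,0,0]},{"xyz":[0,0,0],"angular":[0,0,0]}]' 4;python3 -m handwheel '[{"xyz":[0,0,2],"angular":[0,0,0]},{"xyz":[0,0,3.5],"angular":[0,0,0]},{"xyz":[0,0,4],"angular":[0,0,0]},{"xyz":[0,0,4],"angular":[0,0,0]},{"xyz":[0,0,0],"angular":[0,0,0]}]';python3 -c "
from h import *;s=st();snap('wrist','f1');d=snap('top');crop(d,290,130,490,280,4,'f_top');d=snap('side');crop(d,290,180,490,330,4,'f_side')"
```

```text
time: 10.73
position: [0.4398, -0.1797, 0.1218]
tool_rot: [-1.235, 1.152, 1.24]
ft_force: [-0.1, 0.1, -0.1]
grip_width: 0.379
time: 11.15
position: [0.4354, -0.1813, 0.2597]
tool_rot: [-1.23, 1.162, 1.24]
ft_force: [0.4, -0.5, -0.0]
grip_width: 0.459
t 11.15 p [ 0.4354 -0.1813  0.2597] x [ 0.014  0.023 -1.   ] z [-0.042  0.999  0.023] F [ 0.4 -0.5 -0. ] g 0.459 q [-0.2  -0.11  0.52  1.84  0.03  1.4   1.93]
```

View pics/f1.png

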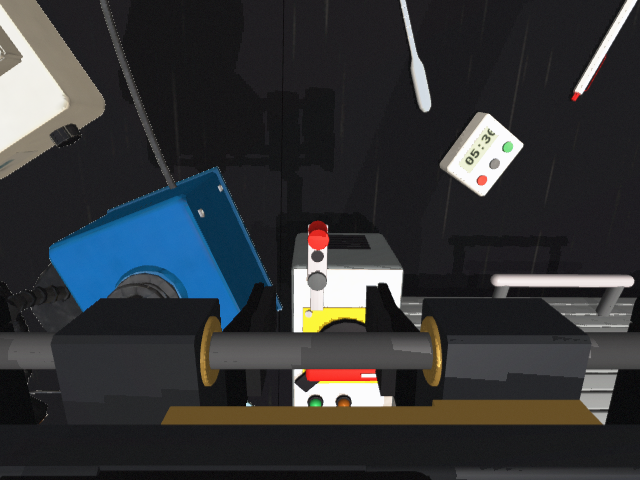

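View pics/f_side.png

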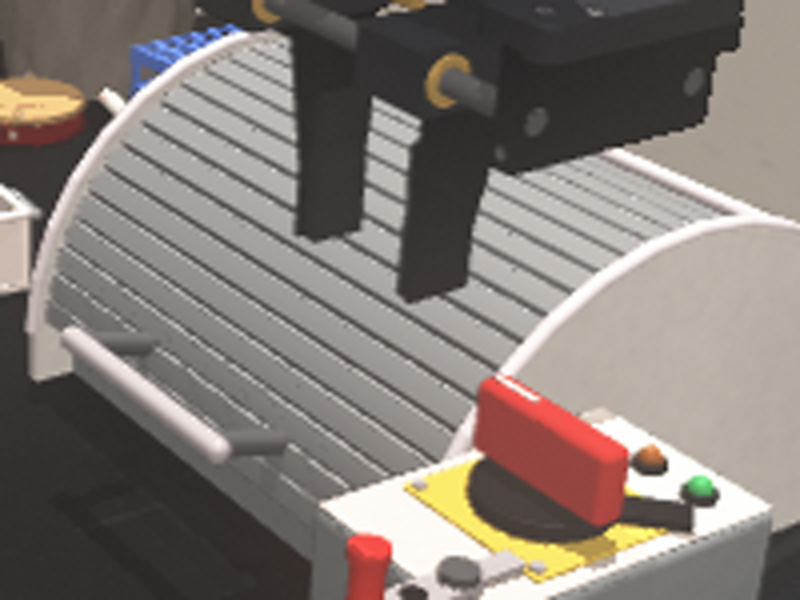

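```bash
python3 -m handwheel '[{"xyz":[0.3,2,0],"angular":[0,0,-7]},{"xyz":[0.3,2,0],"angular":[0,0,-7]},{"xyz":[0.3,2,0],"angular":[0,0,-7]},{"xyz":[0.3,2,0],"angular":[0,0,-7]},{"xyz":[0.3,2,0],"angular":[0,0,-7]}]' 4;python3 -m handwheel '[{"xyz":[0.3,2,0],"angular":[0,0,-7]},{"xyz":[0.3,2,0],"angular":[0,0,-7]},{"xyz":[0.3,2,0],"angular":[0,0,-7]},{"xyz":[0.3,2,0],"angular":[0,0,-7]},{"xyz":[0.3,2,0],"angular":[0,0,-7]}]';python3 -c "
from h import *;s=st()"
```

```text
time: 11.72
position: [0.4413, -0.0817, 0.2429]
tool_rot: [-0.752, 1.419, 0.78]
ft_force: [0.3, -0.9, 0.4]
grip_width: 0.46
time: 12.13
position: [0.4504, 0.0223, 0.2315]
tool_rot: [-0.268, 1.552, 0.296]
ft_force: [0.9, -0.3, -0.2]
grip_width: 0.46
t 12.13 p [0.4504 0.0223 0.2315] x [-0.003  0.018 -1.   ] z [0.936 0.352 0.003] F [ 0.9 -0.3 -0.2] g 0.46 q [-0.29 -0.11  0.18  1.91  0.    1.35  0.25]
```

```bash
python3 -m handwheel '[{"xyz":[0.5,1,-1],"angular":[-1,0,-6]},{"xyz":[0.5,1,-1],"angular":[0,0,-6]},{"xyz":[0.5,1,-1],"angular":[0,0,-6]},{"xyz":[0,0,0],"angular":[0,-6,0]},{"xyz":[0,0,0],"angular":[0,-6,0]}]' 2.6;python3 -c "
from h import *;s=st()"
```

```text
time: 12.55
position: [0.4632, 0.0577, 0.1843]
tool_rot: [-0.028, 1.384, 0.015]
ft_force: [-0.3, -0.1, 0.4]
grip_width: 0.306
t 12.55 p [0.4632 0.0577 0.1843] x [ 0.186 -0.006 -0.983] z [0.982 0.029 0.185] F [-0.3 -0.1  0.4] g 0.306 q [-0.31 -0.19  0.09  2.09  0.07  1.07 -0.23]
```

```bash
python3 -m handwheel '[{"xyz":[0.5,-0.4,-1],"angular":[0,-4,0]},{"xyz":[0.2,0,-1],"angular":[0,0,0]},{"xyz":[0,0,0],"angular":[0,0,0]}]' 2.6;python3 -c "
from h import *;s=st();d=snap('wrist','g1');np.save('g1.npy',d,allow_pickle=True);d=snap('side');crop(d,250,180,410,300,5,'g1s')"
```

```text
time: 12.8
position: [0.4623, 0.0533, 0.1539]
tool_rot: [-0.033, 1.322, 0.015]
ft_force: [-0.7, -0.3, -0.3]
grip_width: 0.3
t 12.8 p [0.4623 0.0533 0.1539] x [ 0.246 -0.008 -0.969] z [0.969 0.033 0.246] F [-0.7 -0.3 -0.3] g 0.3 q [-0.31 -0.22  0.08  2.18  0.1   0.94 -0.25]
```

View pics/g1.png

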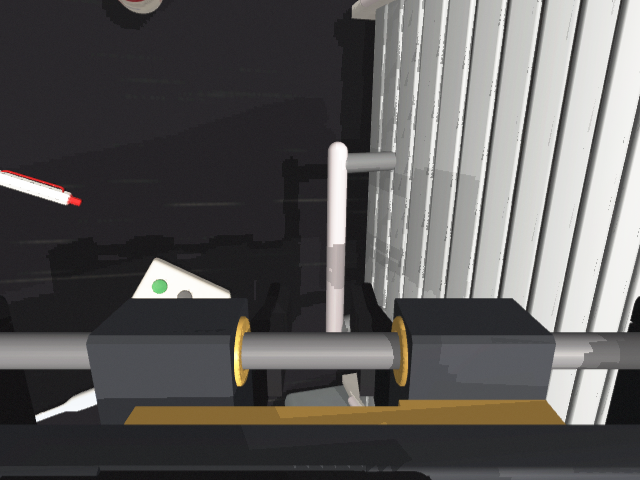

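View pics/g1s.png

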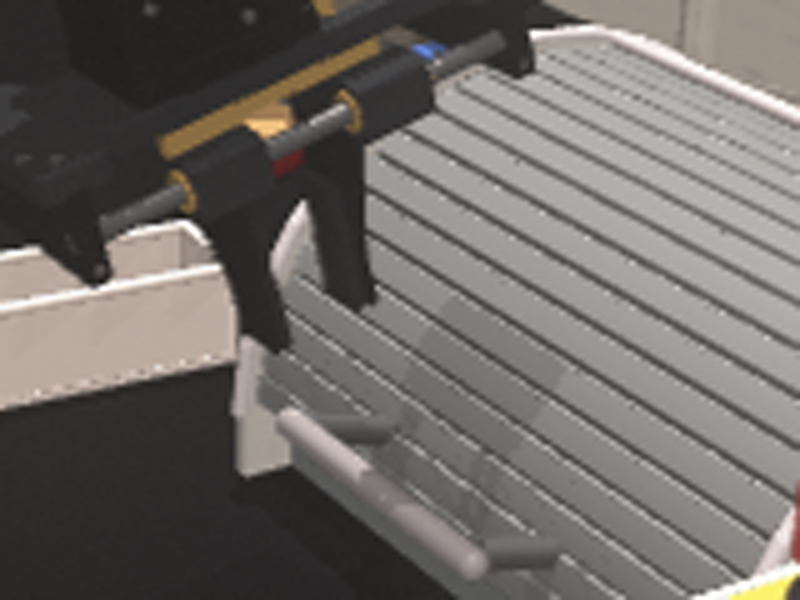

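```bash
python3 - <<'E'
from h import *
d=np.load('g1.npy',allow_pickle=True).item()
for u,v in [(338,170),(337,240),(335,300)]: print(plane(d,u,v,.0785).round(4), plane(d,u,v,.083).round(4))
E
python3 -m handwheel '[{"xyz":[1,0,-0.5],"angular":[0,0,0]},{"xyz":[0.6,0,-2],"angular":[0,0,0]},{"xyz":[0.6,0,-2],"angular":[0,0,0]},{"xyz":[0,0,0],"angular":[0,0,0]}]' 2.6;python3 -c "
from h import *;s=st();d=snap('wrist','g2');d=snap('side');crop(d,250,180,410,300,5,'g2s')"
```

```text
[0.4902 0.104  0.0785] [0.4889 0.1046 0.083 ]
[0.4916 0.06   0.0785] [0.4902 0.0614 0.083 ]
[0.4922 0.0184 0.0785] [0.4908 0.0206 0.083 ]
time: 13.23
position: [0.4897, 0.0533, 0.1125]
tool_rot: [-0.03, 1.316, 0.014]
ft_force: [-0.2, -0.3, -0.4]
grip_width: 0.301
t 13.23 p [0.4897 0.0533 0.1125] x [ 0.252 -0.007 -0.968] z [0.967 0.03  0.251] F [-0.2 -0.3 -0.4] g 0.301 q [-0.3  -0.11  0.09  2.18  0.1   0.83 -0.24]
```

View pics/g2.png

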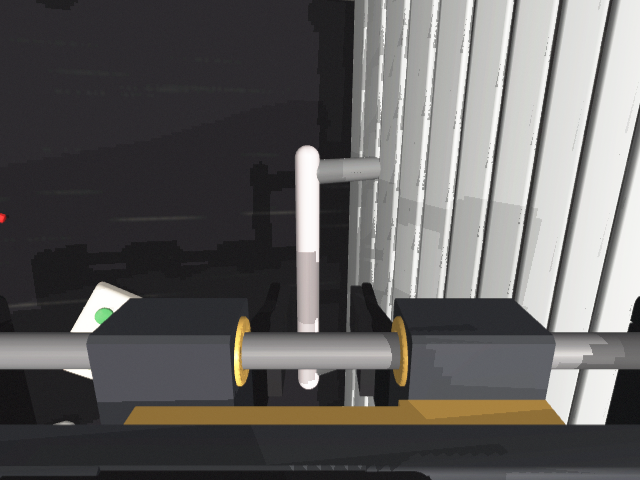

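View pics/g2s.png

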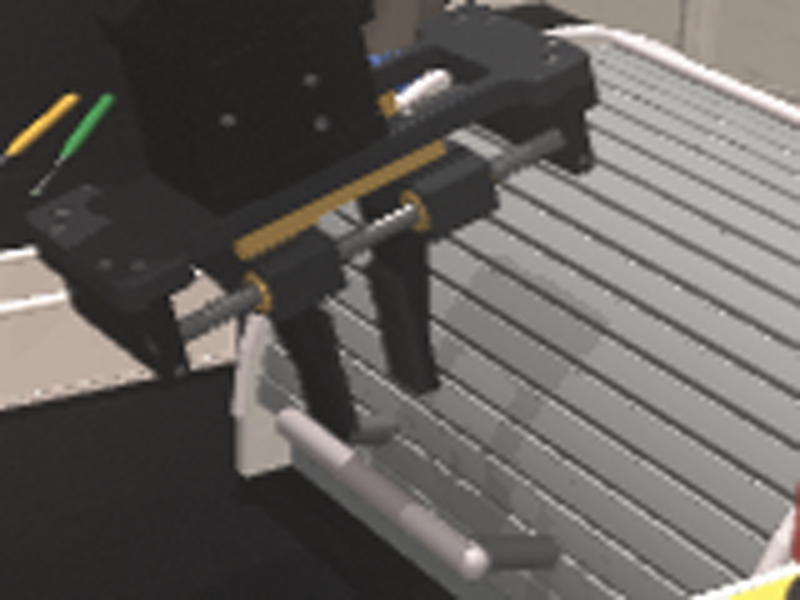

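```bash
python3 -m handwheel '[{"xyz":[-0.3,0,-0.7],"angular":[0,0,0]},{"xyz":[0.3,0,-1.5],"angular":[0,0,0]},{"xyz":[0.3,0,-1.3],"angular":[0,0,0]},{"xyz":[0,0,0],"angular":[0,0,0]}]' 2.6;python3 -c "
from h import *;s=st();d=snap('wrist','g3');d=snap('side');crop(d,250,180,410,300,5,'g3s')"
```

```text
time: 13.67
position: [0.4965, 0.0546, 0.0845]
tool_rot: [-0.028, 1.305, 0.016]
ft_force: [-0.4, -0.6, -0.8]
grip_width: 0.299
t 13.67 p [0.4965 0.0546 0.0845] x [ 0.263 -0.004 -0.965] z [0.964 0.029 0.263] F [-0.4 -0.6 -0.8] g 0.299 q [-0.3  -0.07  0.1   2.21  0.1   0.75 -0.24]
```

View pics/g3s.png

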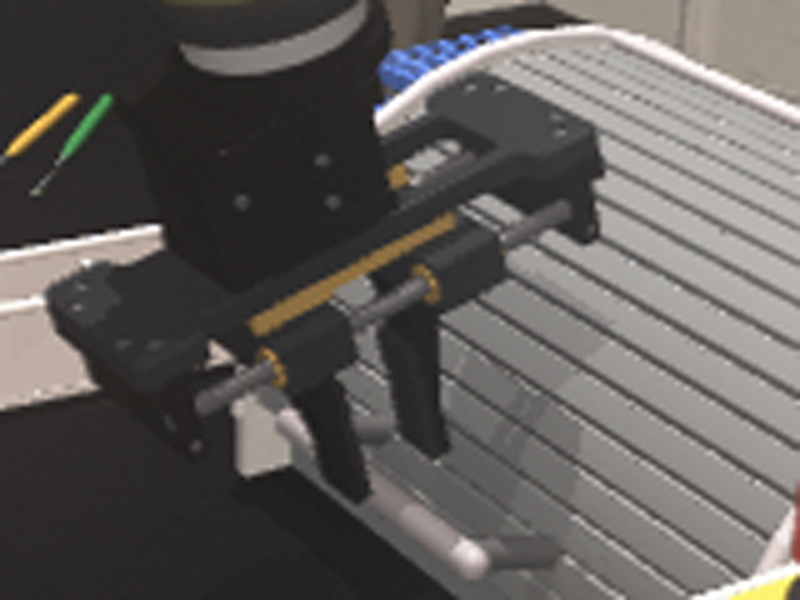

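View pics/g3.png

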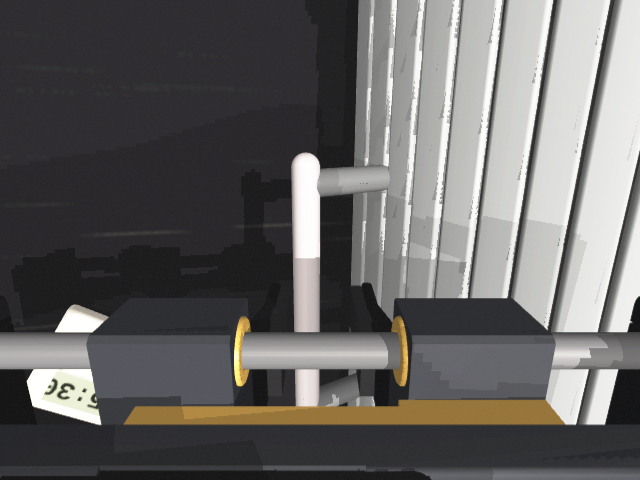

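```bash
python3 -m handwheel '[{"xyz":[-0.3,0,-0.8],"angular":[0,0,0]},{"xyz":[0,0,-0.7],"angular":[0,0,0]},{"xyz":[0,0,0],"angular":[0,0,0]}]' 2.6;python3 -c "
from h import *;s=st()"; python3 -m handwheel '[{"xyz":[0,0,0],"angular":[0,0,0]},{"xyz":[0,0,0],"angular":[0,0,0]},{"xyz":[0,0,0],"angular":[0,0,0]},{"xyz":[0,0,0],"angular":[0,0,0]}]' 0.5 20;python3 -c "
from h import *;s=st()"
```

```text
time: 14.02
position: [0.4958, 0.0554, 0.0735]
tool_rot: [-0.026, 1.297, 0.017]
ft_force: [0.5, -0.7, -0.4]
grip_width: 0.301
t 14.02 p [0.4958 0.0554 0.0735] x [ 0.27  -0.002 -0.963] z [0.962 0.029 0.27 ] F [ 0.5 -0.7 -0.4] g 0.301 q [-0.3  -0.06  0.09  2.22  0.1   0.71 -0.25]
time: 14.35
position: [0.493, 0.0553, 0.0726]
tool_rot: [-0.026, 1.302, 0.016]
ft_force: [0.7, 2.0, -1.0]
grip_width: 0.129
t 14.35 p [0.493  0.0553 0.0726] x [ 0.265 -0.003 -0.964] z [0.964 0.029 0.265] F [ 0.7  2.  -1. ] g 0.129 q [-0.3  -0.06  0.09  2.23  0.1   0.71 -0.25]
```

```bash
python3 -m handwheel '[{"xyz":[0.5,0,1.55],"angular":[0,0,0]},{"xyz":[0.62,0,1.5],"angular":[0,0,0]},{"xyz":[0.75,0,1.44],"angular":[0,0,0]}]';python3 -c "
from h import *;s=st()"
```

```text
time: 14.6
position: [0.5087, 0.0557, 0.1141]
tool_rot: [-0.027, 1.309, 0.017]
ft_force: [0.9, 1.7, -6.7]
grip_width: 0.131
t 14.6 p [0.5087 0.0557 0.1141] x [ 0.259 -0.003 -0.966] z [0.965 0.03  0.259] F [ 0.9  1.7 -6.7] g 0.131 q [-0.3  -0.08  0.1   2.15  0.09  0.82 -0.22]
```

```bash
python3 -m handwheel '[{"xyz":[0.83,0,1.4],"angular":[0,0,0]},{"xyz":[0.92,0,1.34],"angular":[0,0,0]},{"xyz":[1.0,0,1.27],"angular":[0,0,0]},{"xyz":[1.1,0,1.18],"angular":[0,0,0]}]';python3 -c "
from h import *;s=st()"
```

```text
time: 14.93
position: [0.546, 0.0567, 0.1645]
tool_rot: [-0.027, 1.314, 0.019]
ft_force: [3.9, 1.1, -7.9]
grip_width: 0.13
t 14.93 p [0.546  0.0567 0.1645] x [ 0.254 -0.002 -0.967] z [0.967 0.03  0.253] F [ 3.9  1.1 -7.9] g 0.13 q [-0.3  -0.04  0.11  2.01  0.07  0.93 -0.19]
```

```bash
python3 -m handwheel '[{"xyz":[1.3,0,1.05],"angular":[0,0,0]},{"xyz":[1.35,0,0.94],"angular":[0,0,0]},{"xyz":[1.42,0,0.82],"angular":[0,0,0]},{"xyz":[1.46,0,0.7],"angular":[0,0,0]}]';python3 -c "
from h import *;s=st()";python3 -m handwheel '[{"xyz":[1.5,0,0.55],"angular":[0,0,0]},{"xyz":[1.5,0,0.4],"angular":[0,0,0]}]';python3 -c "
from h import *;s=st()"
```

```text
time: 15.27
position: [0.5985, 0.0579, 0.1998]
tool_rot: [-0.027, 1.325, 0.02]
ft_force: [-1.1, 2.1, -1.5]
grip_width: 0.126
t 15.27 p [0.5985 0.0579 0.1998] x [ 0.243 -0.001 -0.97 ] z [0.97  0.031 0.243] F [-1.1  2.1 -1.5] g 0.126 q [-0.29  0.05  0.13  1.84  0.04  1.01 -0.15]
time: 15.43
position: [0.6291, 0.0586, 0.2108]
tool_rot: [-0.026, 1.326, 0.021]
ft_force: [-1.4, 1.3, 1.4]
grip_width: 0.124
t 15.43 p [0.6291 0.0586 0.2108] x [ 0.242  0.    -0.97 ] z [0.97  0.031 0.242] F [-1.4  1.3  1.4] g 0.124 q [-0.29  0.11  0.14  1.76  0.02  1.04 -0.13]
```

```bash
python3 -m handwheel '[{"xyz":[1.5,0,0.3],"angular":[0,0,0]},{"xyz":[1.6,0,0.1],"angular":[0,0,0]},{"xyz":[1.6,0,0],"angular":[0,0,0]},{"xyz":[1.4,0,-0.15],"angular":[0,0,0]}]';python3 -c "
from h import *;s=st()";python3 -m handwheel '[{"xyz":[0,0,0],"angular":[0,0,0]},{"xyz":[0,0,0],"angular":[0,0,0]},{"xyz":[0,0,0],"angular":[0,0,0]}]' 3.5;python3 -c "
from h import *;s=st()"
```

```text
time: 15.77
position: [0.6943, 0.0604, 0.2163]
tool_rot: [-0.025, 1.323, 0.024]
ft_force: [-0.4, 0.2, 0.4]
grip_width: 0.116
t 15.77 p [0.6943 0.0604 0.2163] x [ 0.245  0.003 -0.969] z [0.969 0.032 0.245] F [-0.4  0.2  0.4] g 0.116 q [-0.27  0.24  0.15  1.6  -0.01  1.07 -0.09]
time: 16.02
position: [0.6985, 0.0604, 0.2164]
tool_rot: [-0.026, 1.318, 0.023]
ft_force: [-0.2, 0.3, -0.4]
grip_width: 0.262
t 16.02 p [0.6985 0.0604 0.2164] x [ 0.25   0.002 -0.968] z [0.968 0.032 0.25 ] F [-0.2  0.3 -0.4] g 0.262 q [-0.27  0.24  0.15  1.59 -0.01  1.06 -0.09]
```

```bash
python3 -m handwheel '[{"xyz":[-0.4,0,1.5],"angular":[0,0,0]},{"xyz":[-0.8,0,3],"angular":[0,0,0]},{"xyz":[-1.5,0,3],"angular":[0,5,0]},{"xyz":[-3,0,2],"angular":[0,6,0]},{"xyz":[-3.5,0,0],"angular":[0,4,0]}]' 4.5;python3 -m handwheel '[{"xyz":[-3.5,0,0],"angular":[0,0,0]},{"xyz":[-3.5,0,0],"angular":[0,0,0]},{"xyz":[0,0,0],"angular":[0,0,0]}]' ;python3 -c "
from h import *;s=st()
d=snap('wrist','i1');np.save('i1.npy',d,allow_pickle=True);d=snap('top');np.save('top1.npy',d,allow_pickle=True);crop(d,290,130,490,280,4,'i_top');d=snap('side');np.save('side1.npy',d,allow_pickle=True);crop(d,290,150,490,300,4,'i_side')"
```

```text
time: 16.43
position: [0.5965, 0.0593, 0.309]
tool_rot: [-0.025, 1.602, 0.026]
ft_force: [0.3, 0.1, 0.1]
grip_width: 0.507
time: 16.68
position: [0.52, 0.0589, 0.3092]
tool_rot: [-0.026, 1.61, 0.026]
ft_force: [0.5, -0.3, -0.0]
grip_width: 0.516
t 16.68 p [0.52   0.0589 0.3092] x [-0.039 -0.001 -0.999] z [ 0.999  0.033 -0.039] F [ 0.5 -0.3 -0. ] g 0.516 q [-0.29  0.05  0.14  1.6  -0.01  1.53 -0.12]
```

View pics/i1.png

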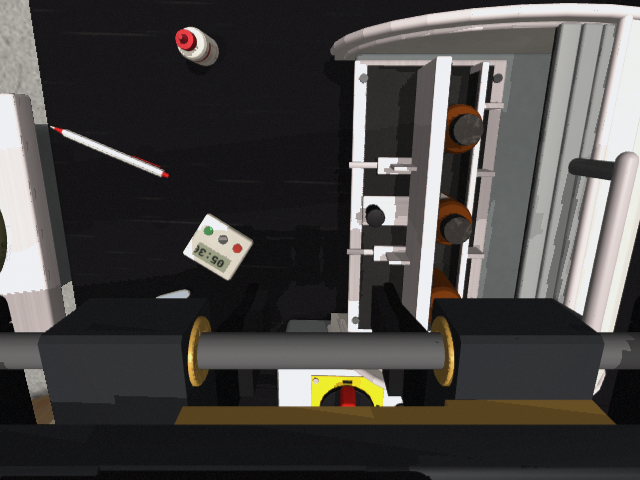

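View pics/i_top.png

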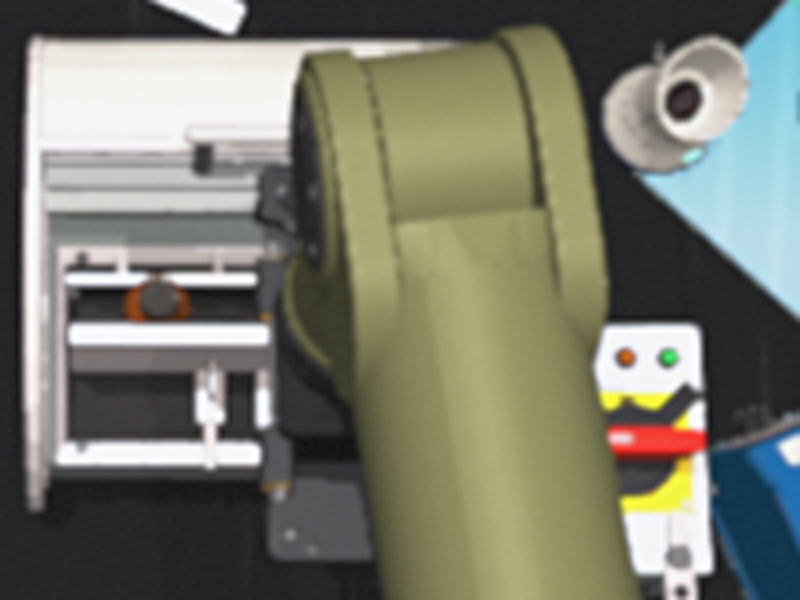

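View pics/i_side.png

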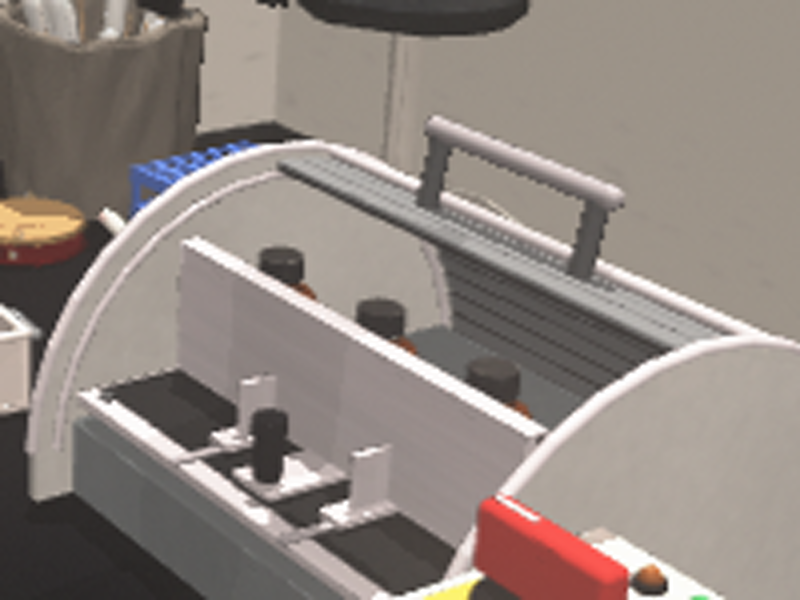

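```bash
python3 - <<'E'
from h import *
w=np.load('i1.npy',allow_pickle=True).item();s=np.load('side1.npy',allow_pickle=True).item();d=np.load('top1.npy',allow_pickle=True).item()
crop(w,340,50,520,330,3,'i1c')
S=lambda x,y:(s,290+x/4-.4,150+y/4-.4)
T=lambda x,y:(d,290+x/4-.4,130+y/4-.4)
print('knobtop',tri((w,376,215),S(270,417)))
print('cap L',tri((w,467,129),S(282,256)),tri((w,467,129),T(160,296)))
print('cap M',tri((w,456,228),S(381,310)))
E
```

```text
knobtop (array([0.56400404, 0.05699555, 0.10816171]), [np.float64(0.6), np.float64(0.6)])
cap L (array([0.62349374, 0.13615763, 0.15168191]), [np.float64(0.6), np.float64(0.6)]) (array([0.62973576, 0.13572176, 0.13174689]), [np.float64(0.9), np.float64(0.9)])
cap M (array([0.62595555, 0.05762881, 0.15030513]), [np.float64(1.1), np.float64(1.1)])
```

View pics/i1c.png

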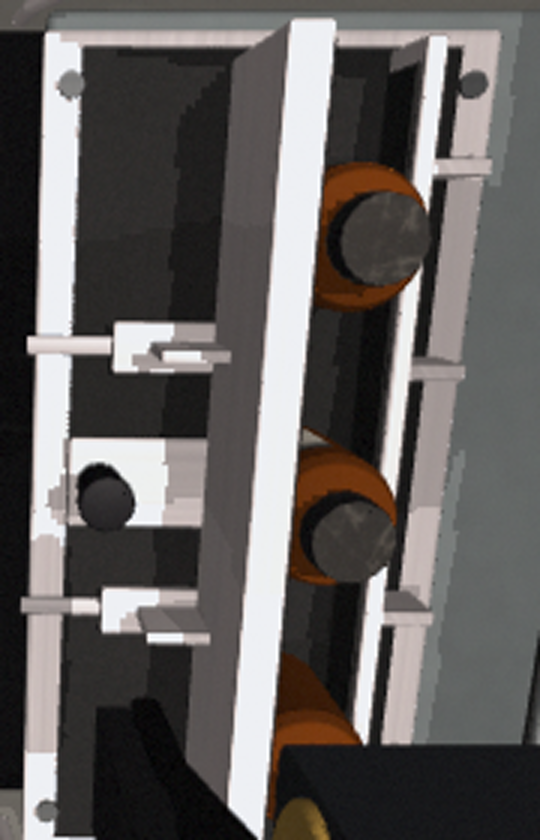

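```bash
python3 -m handwheel '[{"xyz":[0.9,0,-1],"angular":[0,-2.2,7]},{"xyz":[0.9,0,-1],"angular":[0,0,7]},{"xyz":[0.9,0,-1],"angular":[0,0,7]},{"xyz":[0.9,0,-1],"angular":[0,0,7]},{"xyz":[0.9,0,-1],"angular":[0,0,7]}]' 3;python3 -m handwheel '[{"xyz":[0,0,0],"angular":[0,0,7]},{"xyz":[0,0,0],"angular":[0,0,7]},{"xyz":[0,0,0],"angular":[0,0,7]},{"xyz":[0,0,0],"angular":[0,0,7]},{"xyz":[0,0,0],"angular":[0,0,7]}]';python3 -m handwheel '[{"xyz":[0,0,-1],"angular":[0,0,7]},{"xyz":[0,0,-1],"angular":[0,0,7]},{"xyz":[0,0,-1],"angular":[0,0,5]},{"xyz":[0,0,0],"angular":[0,0,0]}]';python3 -c "
from h import *;s=st();d=snap('wrist','j1');np.save('j1.npy',d,allow_pickle=True)"
```

```text
time: 17.25
position: [0.5768, 0.059, 0.2612]
tool_rot: [-0.511, 1.495, 0.51]
ft_force: [0.1, -0.3, -0.2]
grip_width: 0.353
time: 17.67
position: [0.582, 0.0577, 0.2544]
tool_rot: [-0.988, 1.327, 0.992]
ft_force: [0.4, 0.6, -0.1]
grip_width: 0.347
time: 18.0
position: [0.5866, 0.057, 0.2221]
tool_rot: [-1.244, 1.177, 1.249]
ft_force: [-0.4, -0.1, -0.5]
grip_width: 0.346
t 18.0 p [0.5866 0.057  0.2221] x [ 0.002  0.007 -1.   ] z [-0.053  0.999  0.007] F [-0.4 -0.1 -0.5] g 0.346 q [-0.19  0.19  0.06  1.61 -0.02  1.34  1.5 ]
```

View pics/j1.png

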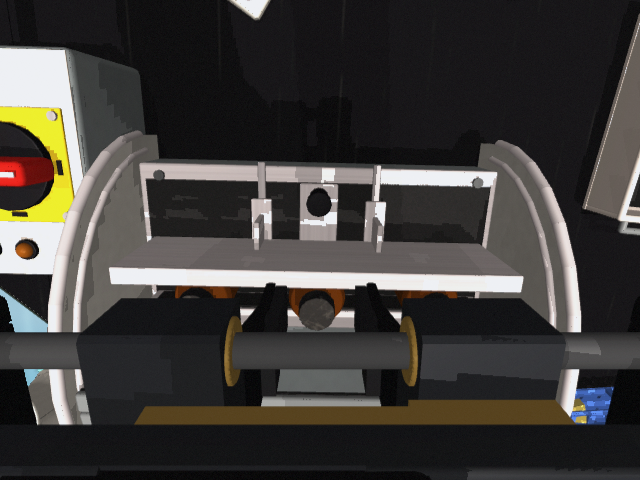

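```bash
python3 - <<'E'
from h import *
w=np.load('i1.npy',allow_pickle=True).item();j=np.load('j1.npy',allow_pickle=True).item();s=np.load('side1.npy',allow_pickle=True).item()
print(j['cam_to_world'].round(3))
crop(j,240,150,400,340,4,'j1c')
for v in(197,203,209): print(v,tri((w,376,215),(j,318.5,v)), plane(j,318.5,v,.108))
print('capM',tri((w,456,228),(j,318,310)))
print('jaw plate front/back top edge',plane(j,318,263,.148),plane(j,318,275,.148))
E
```

```text
[[-0.052  0.958  0.284  0.509]
 [ 0.999  0.048  0.02   0.052]
 [ 0.006  0.284 -0.959  0.383]
 [ 0.     0.     0.     1.   ]]
197 (array([0.56327898, 0.05406136, 0.08985719]), [np.float64(2.3), np.float64(2.3)]) [0.55778069 0.05452932 0.108     ]
203 (array([0.56458223, 0.05478348, 0.0961083 ]), [np.float64(0.3), np.float64(0.3)]) [0.56203085 0.05474257 0.108     ]
209 (array([0.56554092, 0.05566702, 0.10399017]), [np.float64(1.7), np.float64(1.7)]) [0.56631819 0.05495769 0.108     ]
capM (array([0.62596691, 0.05742536, 0.14628996]), [np.float64(0.3), np.float64(0.3)])
jaw plate front/back top edge [0.59244987 0.05591359 0.148     ] [0.60050018 0.05631464 0.148     ]
```

View pics/j1c.png

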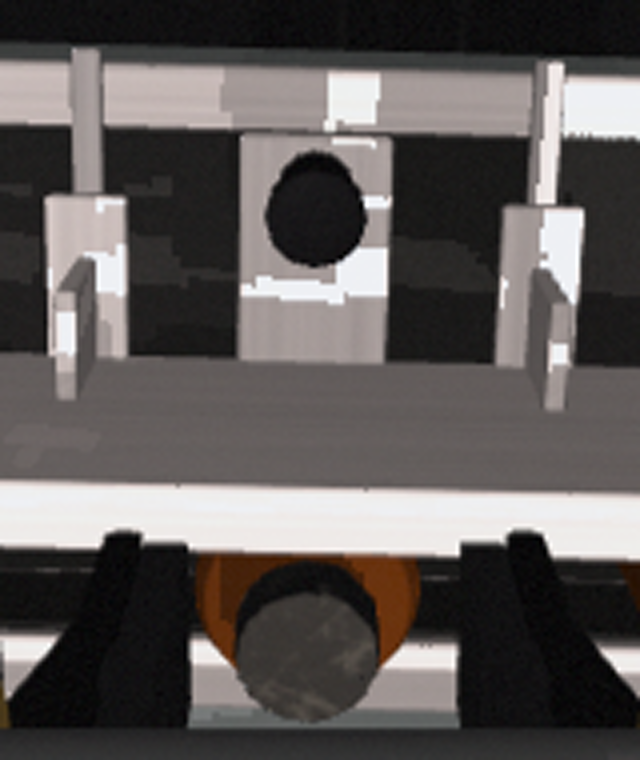

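```bash
python3 -m handwheel '[{"xyz":[-1.4,-0.1,-1],"angular":[0.4,0,-1.4]},{"xyz":[-1.2,0,-1],"angular":[0,0,0]},{"xyz":[0,0,-2.5],"angular":[0,0,0]},{"xyz":[0,0,-2.5],"angular":[0,0,0]},{"xyz":[0,0,0],"angular":[0,0,0]}]' 3;python3 -c "
from h import *;s=st()"
```

```text
time: 18.47
position: [0.5656, 0.0558, 0.1551]
tool_rot: [-1.209, 1.186, 1.212]
ft_force: [-0.6, -0.1, -0.8]
grip_width: 0.339
t 18.47 p [0.5656 0.0558 0.1551] x [ 0.012  0.015 -1.   ] z [-0.007  1.     0.015] F [-0.6 -0.1 -0.8] g 0.339 q [-0.19  0.18  0.06  1.76 -0.03  1.19  1.46]
```

```bash
python3 -m handwheel '[{"xyz":[-0.3,0,-2],"angular":[-0.8,0.7,1]},{"xyz":[-0.2,0,-2],"angular":[0,0,0]},{"xyz":[0,0,-1.6],"angular":[0,0,0]},{"xyz":[0,0,0],"angular":[0,0,0]}]' 3;python3 -c "
from h import *;s=st();d=snap('wrist','j2')"
```

```text
time: 18.8
position: [0.5651, 0.0561, 0.102]
tool_rot: [-1.225, 1.196, 1.218]
ft_force: [-0.9, 0.0, -1.4]
grip_width: 0.344
t 18.8 p [0.5651 0.0561 0.102 ] x [ 0.006  0.    -1.   ] z [-0.018  1.     0.   ] F [-0.9  0.  -1.4] g 0.344 q [-0.19  0.23  0.05  1.81 -0.01  1.09  1.45]
```

View pics/j2.png

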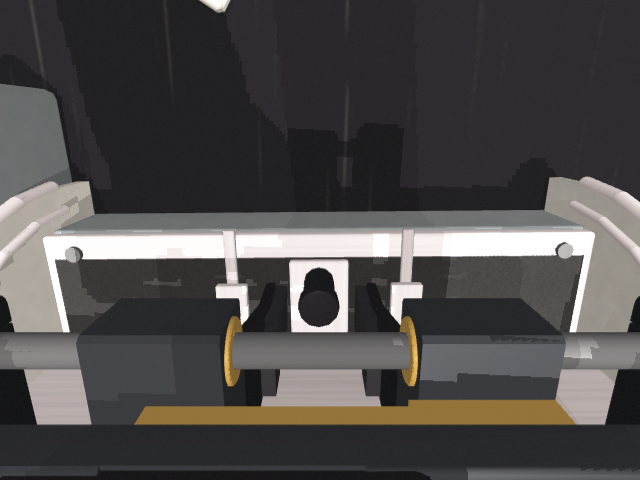

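```bash
python3 -m handwheel '[{"xyz":[-0.1,0,-0.8],"angular":[0,0,0]},{"xyz":[-0.1,0,-0.5],"angular":[0,0,0]},{"xyz":[0,0,0],"angular":[0,0,0]}]' 3;python3 -m handwheel '[{"xyz":[0,0,0],"angular":[0,0,0]},{"xyz":[0,0,0],"angular":[0,0,0]},{"xyz":[0,0,0],"angular":[0,0,0]},{"xyz":[0,0,0],"angular":[0,0,0]}]' 0.5 30;python3 -c "
from h import *;s=st()"
```

```text
time: 19.1
position: [0.5677, 0.0567, 0.0941]
tool_rot: [-1.228, 1.189, 1.211]
ft_force: [-0.0, 0.6, -0.5]
grip_width: 0.345
time: 19.43
position: [0.569, 0.0552, 0.096]
tool_rot: [-1.229, 1.189, 1.207]
ft_force: [0.5, -0.9, -3.9]
grip_width: 0.175
t 19.43 p [0.569  0.0552 0.096 ] x [ 0.018 -0.    -1.   ] z [-0.016  1.    -0.   ] F [ 0.5 -0.9 -3.9] g 0.175 q [-0.19  0.24  0.05  1.82 -0.01  1.07  1.45]
```

```bash
python3 -m handwheel '[{"xyz":[-0.7,0,-0.1],"angular":[0,0,0]},{"xyz":[-0.7,0,-0.1],"angular":[0,0,0]},{"xyz":[-0.7,0,-0.1],"angular":[0,0,0]}]' ;python3 -c "
from h import *;s=st()"
```

```text
time: 19.68
position: [0.5527, 0.0548, 0.096]
tool_rot: [-1.234, 1.18, 1.198]
ft_force: [3.1, -2.1, 2.4]
grip_width: 0.173
t 19.68 p [0.5527 0.0548 0.096 ] x [ 0.03   0.001 -1.   ] z [-0.014  1.     0.   ] F [ 3.1 -2.1  2.4] g 0.173 q [-0.2   0.2   0.05  1.87 -0.01  1.05  1.44]
```

```bash
python3 -m handwheel '[{"xyz":[-0.7,0,-0.1],"angular":[0,0,0]},{"xyz":[-0.5,0,-0.1],"angular":[0,0,0]},{"xyz":[-0.4,0,-0.1],"angular":[0,0,0]}]' ;python3 -m handwheel '[{"xyz":[-0.4,0,0],"angular":[0,0,0]}]';python3 -m handwheel '[{"xyz":[-0.4,0,0],"angular":[0,0,0]}]';python3 -c "
from h import *;s=st()"
```

```text
time: 19.93
position: [0.5409, 0.0545, 0.0962]
tool_rot: [-1.241, 1.167, 1.186]
ft_force: [21.4, -1.7, -12.2]
grip_width: 0.171
time: 20.02
position: [0.541, 0.0544, 0.0964]
tool_rot: [-1.245, 1.159, 1.178]
ft_force: [21.1, -0.6, -19.8]
grip_width: 0.174
time: 20.1
position: [0.5411, 0.0545, 0.0964]
tool_rot: [-1.25, 1.15, 1.17]
ft_force: [18.7, 0.3, -13.1]
grip_width: 0.172
t 20.1 p [0.5411 0.0545 0.0964] x [ 0.069  0.002 -0.998] z [-0.014  1.     0.001] F [ 18.7   0.3 -13.1] g 0.172 q [-0.2   0.15  0.05  1.93  0.    1.    1.43]
```

```bash
python3 -m handwheel '[{"xyz":[0,0,0],"angular":[0,0,0]},{"xyz":[0,0,0],"angular":[0,0,0]},{"xyz":[0,0,0],"angular":[0,0,0]}]' 3;python3 -m handwheel '[{"xyz":[0,0,2],"angular":[0,2,0]},{"xyz":[0,0,3],"angular":[0,2,0]},{"xyz":[0,0,3],"angular":[0,0,0]},{"xyz":[0,0,3],"angular":[0,0,0]},{"xyz":[0,0,0],"angular":[0,0,0]}]';python3 -c "
from h import *;s=st();d=snap('wrist','k1');np.save('k1.npy',d,allow_pickle=True);d=snap('side','k1s')"
```

```text
time: 20.35
position: [0.5371, 0.0554, 0.0943]
tool_rot: [-1.247, 1.153, 1.174]
ft_force: [0.6, -0.6, -0.0]
grip_width: 0.299
time: 20.77
position: [0.524, 0.0572, 0.2019]
tool_rot: [-1.202, 1.225, 1.251]
ft_force: [1.3, 0.5, -0.4]
grip_width: 0.343
t 20.77 p [0.524  0.0572 0.2019] x [-0.037  0.003 -0.999] z [-0.017  1.     0.004] F [ 1.3  0.5 -0.4] g 0.343 q [-0.2   0.1   0.05  1.76 -0.01  1.32  1.44]
```

View pics/k1.png

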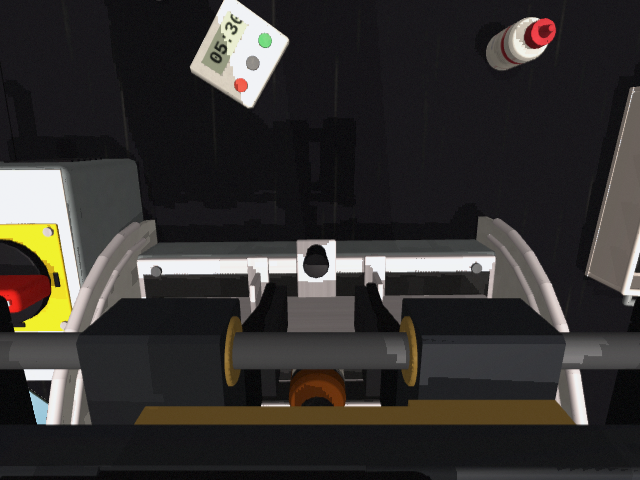

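View pics/k1s.png

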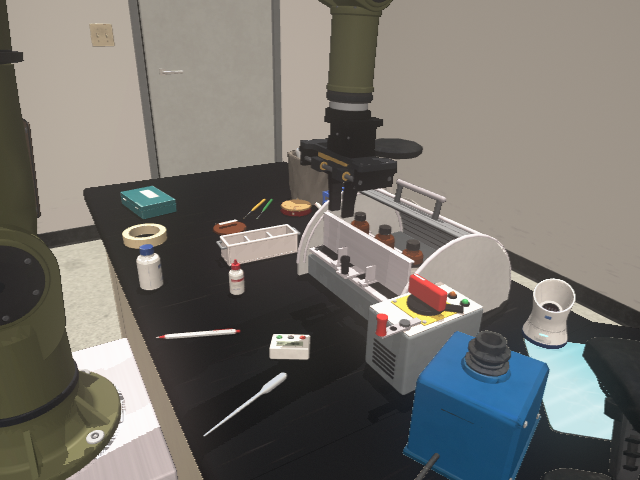

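```bash
python3 - <<'E'
from h import *
w=np.load('i1.npy',allow_pickle=True).item();s=np.load('side1.npy',allow_pickle=True).item()
S=lambda x,y:(s,290+x/4-.4,150+y/4-.4)
print(plane(w,553,130,.178),tri((w,560,26),S(283,165)))
d=snap('side');np.save('side2.npy',d,allow_pickle=True);crop(d,325,190,455,270,6,'k2s')
E
```

```text
[0.67376065 0.13765956 0.178     ] (array([0.66904386, 0.20307547, 0.17316748]), [np.float64(1.1), np.float64(1.1)])
```

View pics/k2s.png

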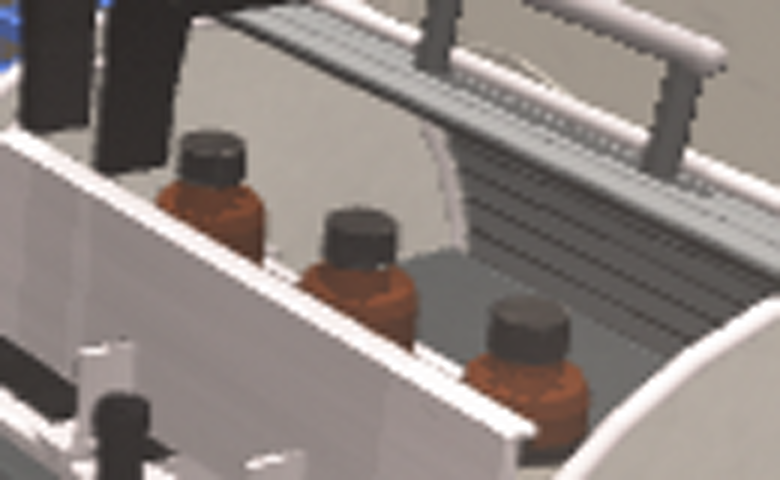

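```bash
python3 - <<'E'
from h import *
d=np.load('side2.npy',allow_pickle=True).item()
for x,y in[(212,141),(361,220),(531,310)]: print(plane(d,325+x/6-.4,190+y/6-.4,.152).round(4))
E
python3 -m handwheel '[{"xyz":[2,1.6,0],"angular":[0,-1,0]},{"xyz":[2,1.6,0],"angular":[0,-1,0]},{"xyz":[2,1.6,0],"angular":[0,0,0]},{"xyz":[2,1.6,0],"angular":[0,0,0]},{"xyz":[1,1,0],"angular":[0,0,0]}]' 5.8;python3 -c "
from h import *;s=st();d=snap('wrist','l1');np.save('l1.npy',d,allow_pickle=True)"
```

```text
[0.6251 0.138  0.152 ]
[0.6273 0.0581 0.152 ]
[ 0.6295 -0.0217  0.152 ]
time: 21.33
position: [0.6047, 0.1289, 0.1862]
tool_rot: [-1.206, 1.226, 1.237]
ft_force: [-0.1, -1.0, 0.1]
grip_width: 0.618
t 21.33 p [0.6047 0.1289 0.1862] x [-0.028 -0.003 -1.   ] z [-0.012  1.    -0.002] F [-0.1 -1.   0.1] g 0.618 q [-0.27  0.29  0.02  1.56 -0.01  1.32  1.34]
```

View pics/l1.png

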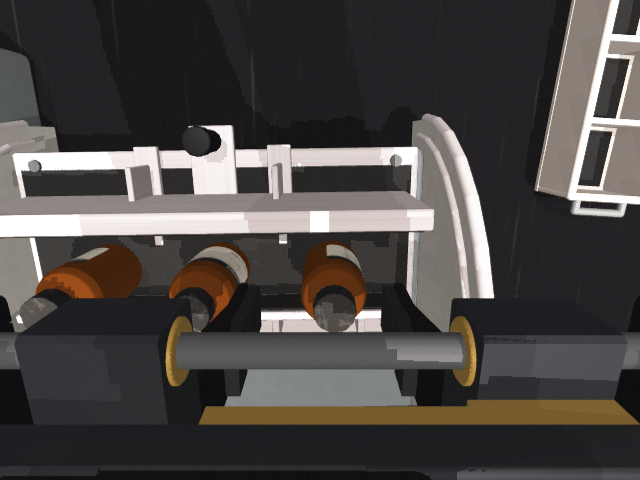

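```bash
python3 - <<'E'
from h import *
d=np.load('l1.npy',allow_pickle=True).item();s=np.load('side2.npy',allow_pickle=True).item()
crop(d,280,230,400,335,6,'l1c')
print(plane(d,335,308,.152),tri((d,335,308),(s,325+212/6-.4,190+141/6-.4)))
E
```

```text
[0.62070936 0.13658574 0.152     ] (array([0.62183799, 0.13592594, 0.15277497]), [np.float64(1.5), np.float64(1.5)])
```

View pics/l1c.png

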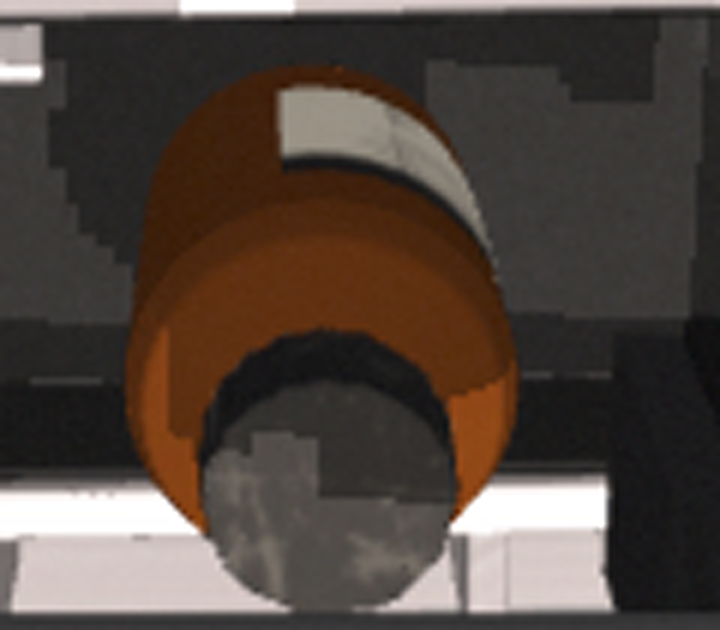

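```bash
python3 -m handwheel '[{"xyz":[1,0.4,0],"angular":[0,-1.6,0]},{"xyz":[0.9,0.3,0],"angular":[0,0,0]},{"xyz":[0,0,-1.5],"angular":[0,0,0]},{"xyz":[0,0,0],"angular":[0,0,0]}]' 5.8;python3 -c "
from h import *;s=st()"
```

```text
time: 21.72
position: [0.62, 0.1389, 0.162]
tool_rot: [-1.218, 1.216, 1.231]
ft_force: [-0.6, 0.1, -1.2]
grip_width: 0.667
t 21.72 p [0.62   0.1389 0.162 ] x [-0.015 -0.005 -1.   ] z [-0.017  1.    -0.004] F [-0.6  0.1 -1.2] g 0.667 q [-0.27  0.33  0.02  1.56 -0.    1.27  1.33]
```

```bash
python3 -m handwheel '[{"xyz":[0.3,-0.25,-1.5],"angular":[0,-0.9,0]},{"xyz":[0,0,-1.5],"angular":[0,0,0]},{"xyz":[0,0,-0.8],"angular":[0,0,0]},{"xyz":[0,0,0],"angular":[0,0,0]}]' 5.8;python3 -c "
from h import *;s=st();snap('wrist','l2');d=snap('side');crop(d,300,150,460,270,5,'l2s')"
```

```text
time: 22.05
position: [0.6206, 0.1342, 0.1209]
tool_rot: [-1.222, 1.211, 1.222]
ft_force: [-1.1, -0.6, -0.3]
grip_width: 0.664
t 22.05 p [0.6206 0.1342 0.1209] x [-0.006 -0.007 -1.   ] z [-0.015  1.    -0.007] F [-1.1 -0.6 -0.3] g 0.664 q [-0.27  0.36  0.02  1.61 -0.    1.18  1.33]
```

View pics/l2s.png

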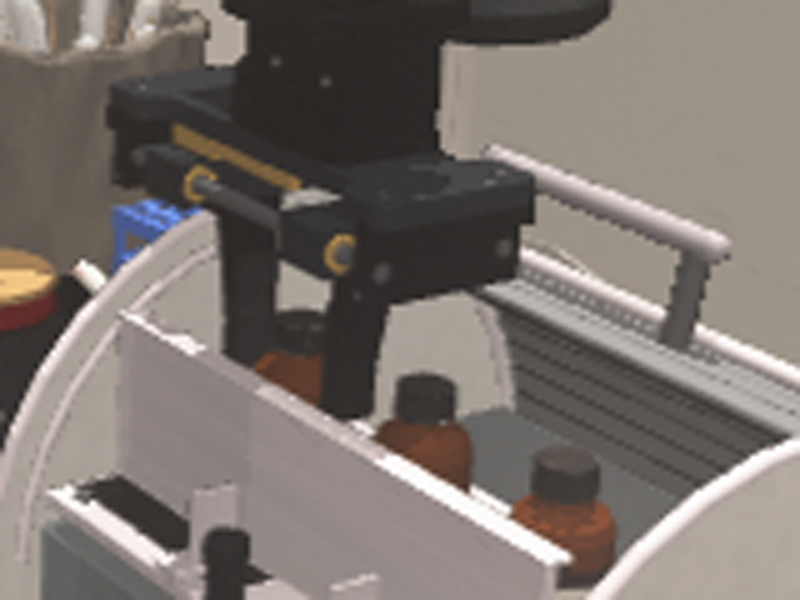

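View pics/l2.png

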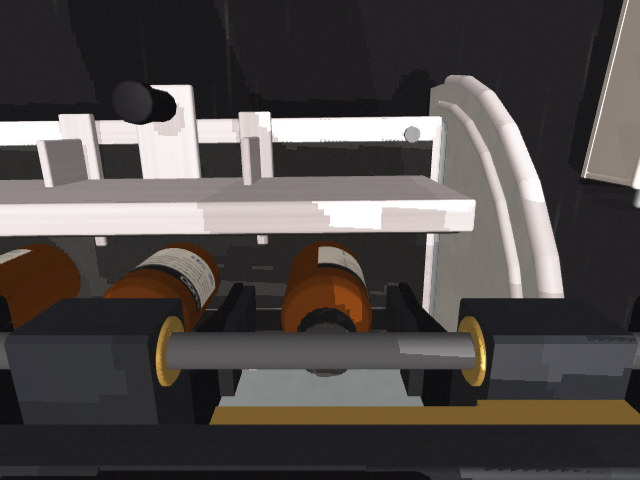

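```bash
python3 -m handwheel '[{"xyz":[0.3,0.2,-0.2],"angular":[0,0,0]},{"xyz":[0,0,0],"angular":[0,0,0]},{"xyz":[0,0,0],"angular":[0,0,0]},{"xyz":[0,0,0],"angular":[0,0,0]},{"xyz":[0,0,0],"angular":[0,0,0]}]' 2.5 25;python3 -c "
from h import *;s=st()"
```

```text
time: 22.57
position: [0.6272, 0.1372, 0.1246]
tool_rot: [-1.225, 1.204, 1.217]
ft_force: [0.0, 0.7, -1.3]
grip_width: 0.454
t 22.57 p [0.6272 0.1372 0.1246] x [ 0.002 -0.004 -1.   ] z [-0.015  1.    -0.004] F [ 0.   0.7 -1.3] g 0.454 q [-0.27  0.36  0.02  1.6  -0.    1.18  1.33]
```

```bash
python3 -m handwheel '[{"xyz":[0,0,0.8],"angular":[0,0,0]},{"xyz":[0,0,1.5],"angular":[0,0,0]},{"xyz":[-0.2,0,2],"angular":[0,0,0]}]';python3 -c "
from h import *;s=st()"
```

```text
time: 22.82
position: [0.6218, 0.1364, 0.1644]
tool_rot: [-1.222, 1.213, 1.223]
ft_force: [-1.2, -0.6, -1.5]
grip_width: 0.452
t 22.82 p [0.6218 0.1364 0.1644] x [-0.008 -0.007 -1.   ] z [-0.015  1.    -0.007] F [-1.2 -0.6 -1.5] g 0.452 q [-0.27  0.33  0.02  1.56 -0.    1.26  1.33]
```

```bash
python3 -m handwheel '[{"xyz":[0,0,2.5],"angular":[0,0,0]},{"xyz":[0,0,2.5],"angular":[0,0,0]},{"xyz":[0,0.5,2.5],"angular":[0,0,0]},{"xyz":[-0.8,2,1],"angular":[0,0,0]},{"xyz":[-1,2.5,0],"angular":[0,0,0]}]';python3 -m handwheel '[{"xyz":[-1,2.8,0],"angular":[0,0,0]},{"xyz":[-1,2.8,0],"angular":[0,0,0]},{"xyz":[-1,2.8,0],"angular":[0,0,0]},{"xyz":[-1,2.8,0],"angular":[0,0,0]},{"xyz":[-1,2,0],"angular":[0,0,0]}]';python3 -c "
from h import *;s=st();d=snap('top');np.save('top2.npy',d,allow_pickle=True);crop(d,190,190,310,310,6,'m_top');s=snap('side','m_side');np.save('side3.npy',s,allow_pickle=True);crop(s,190,170,350,290,5,'m_side');snap('wrist','m_w')"
```

```text
time: 23.23
position: [0.6062, 0.179, 0.2601]
tool_rot: [-1.218, 1.216, 1.207]
ft_force: [0.3, 0.3, 0.1]
grip_width: 0.451
time: 23.65
position: [0.555, 0.3148, 0.2672]
tool_rot: [-1.216, 1.211, 1.199]
ft_force: [-0.5, -0.1, -2.1]
grip_width: 0.456
t 23.65 p [0.555  0.3148 0.2672] x [ 0.007 -0.007 -1.   ] z [ 0.003  1.    -0.007] F [-0.5 -0.1 -2.1] g 0.456 q [-0.5   0.28 -0.08  1.42  0.03  1.45  0.99]
```

View pics/m_top.png

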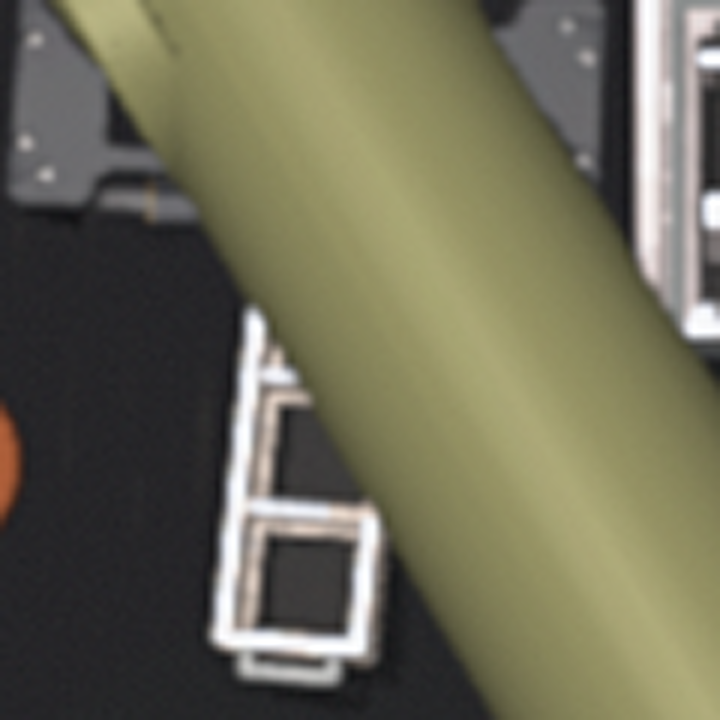

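View pics/m_side.png

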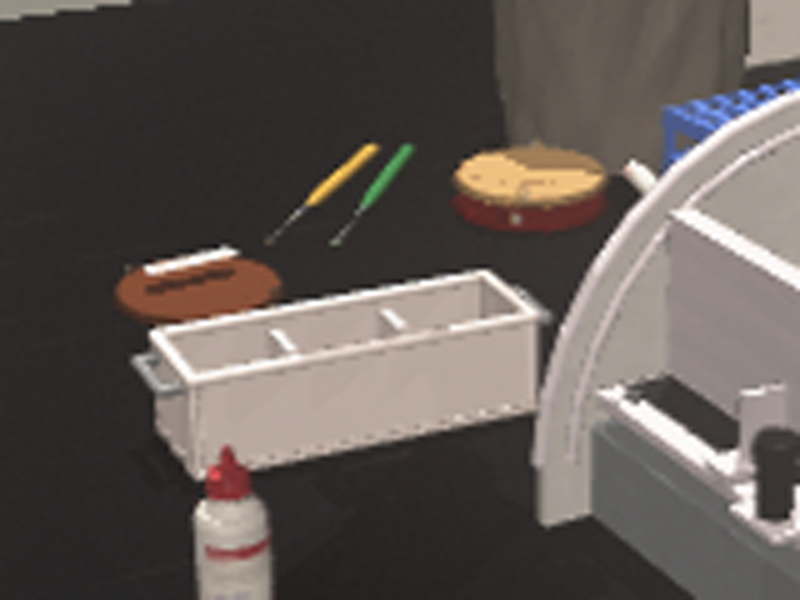

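View pics/m_w.png

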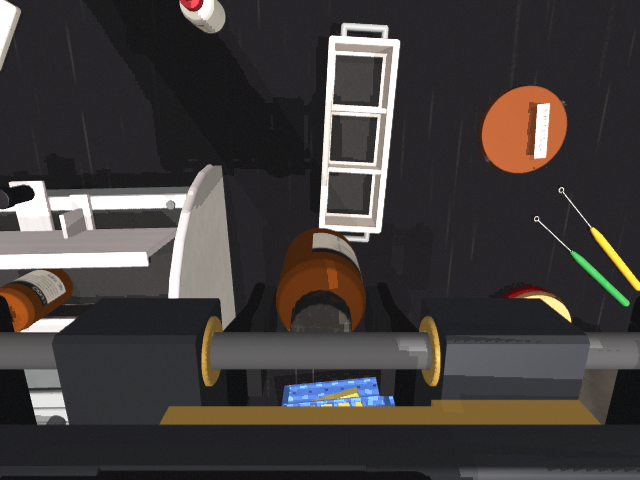

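```bash
cat > crate.py <<'E'
from h import *
def crate(pts): # order: front-right, front-left, back-left, back-right  (robot view: front = -x, left=+y)
    P=np.array(pts)[:,:2];c=P.mean(0);ax=(P[2]+P[3])/2-(P[0]+P[1])/2
    print('len',np.linalg.norm(ax),'wid',np.linalg.norm(P[1]-P[0]),np.linalg.norm(P[2]-P[3]))
    ax/=np.linalg.norm(ax);print('c',c.round(4),'yaw',np.degrees(np.arctan2(ax[1],ax[0])).round(2))
    for k in(-.056,0,.056):print((c+k*ax).round(4))
E
python3 - <<'E'
from crate import *
d=snap('wrist');np.save('w5.npy',d,allow_pickle=True);crop(d,300,10,420,250,2.5,'m_wc')
s=np.load('side3.npy',allow_pickle=True).item()
W=[(331,37),(399,41),(383,233),(320,228)]
S=[(195,380),(155,332),(487,272),(540,313)]
crate([plane(d,*p,.05) for p in W])
P=[tri((d,*p),(s,190+q[0]/5-.4,170+q[1]/5-.4)) for p,q in zip(W,S)]
for p in P: print(p[0].round(4),p[1])
E
```

```text
len 0.1708690617836022 wid 0.05866293231546645 0.06230007580520637
c [0.4928 0.3474] yaw -2.63
[0.4369 0.3499]
[0.4928 0.3474]
[0.5488 0.3448]
[0.4056 0.3222 0.0513] [np.float64(0.6), np.float64(0.6)]
[0.4086 0.3807 0.051 ] [np.float64(0.8), np.float64(0.8)]
[0.5792 0.3749 0.0503] [np.float64(1.5), np.float64(1.5)]
[0.5744 0.3126 0.0529] [np.float64(0.5), np.float64(0.5)]
```

View pics/m_wc.png

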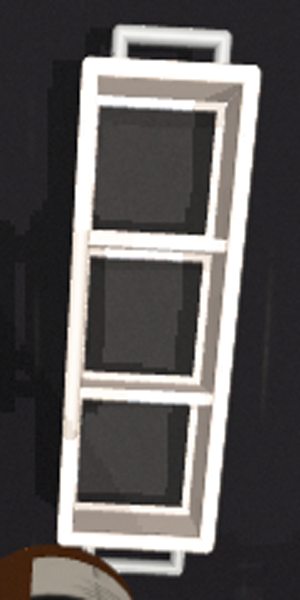

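```bash
python3 - <<'E'
from h import *
d=np.load('w5.npy',allow_pickle=True).item();st()
crop(d,260,220,390,340,6,'m_cap')
for v in (308,314,320):print(v,plane(d,322,v,.2946).round(4))
E
```

```text
t 23.85 p [0.5559 0.3124 0.2669] x [ 0.007 -0.009 -1.   ] z [ 0.003  1.    -0.009] F [-0.1 -0.1 -0.5] g 0.45 q [-0.5   0.28 -0.08  1.42  0.03  1.45  0.99]
308 [0.5417 0.3155 0.2946]
314 [0.5441 0.3155 0.2946]
320 [0.5466 0.3155 0.2946]
```

View pics/m_cap.png

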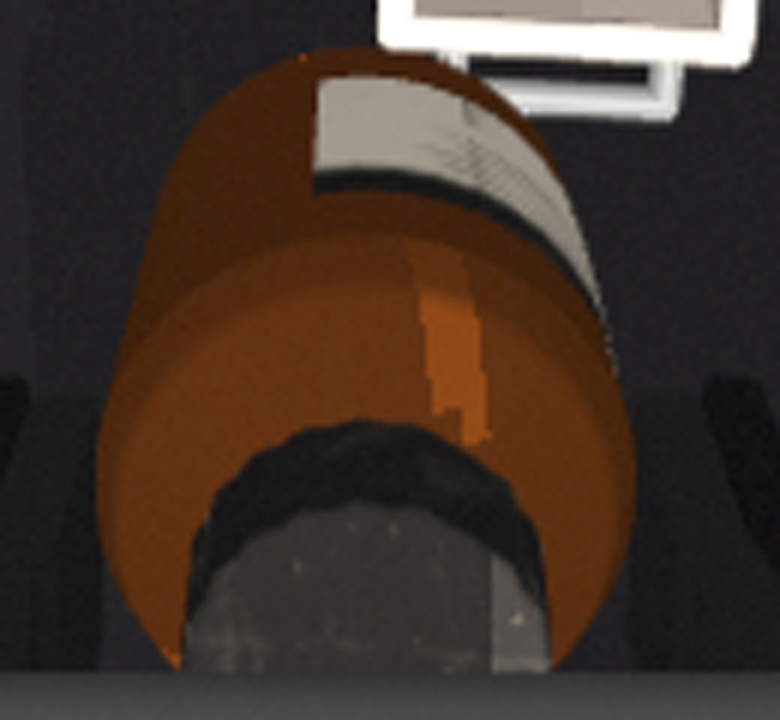

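```bash
python3 -m handwheel '[{"xyz":[-0.2,1.6,-1],"angular":[-0.5,0.4,0]},{"xyz":[-0.2,1.6,-2],"angular":[0,0,0]},{"xyz":[0,0,-3],"angular":[0,0,0]},{"xyz":[0,0,-3],"angular":[0,0,0]},{"xyz":[0,0,-3],"angular":[0,0,0]}]';python3 -m handwheel '[{"xyz":[0,0,0],"angular":[0,0,0]}]';python3 -c "
from h import *;s=st()"
```

```text
time: 24.27
position: [0.5619, 0.3391, 0.1551]
tool_rot: [-1.215, 1.211, 1.176]
ft_force: [0.6, 0.2, -1.2]
grip_width: 0.451
time: 24.35
position: [0.5595, 0.3348, 0.1482]
tool_rot: [-1.215, 1.225, 1.178]
ft_force: [-1.6, -0.9, -3.3]
grip_width: 0.455
t 24.35 p [0.5595 0.3348 0.1482] x [ 0.011 -0.02  -1.   ] z [ 0.019  1.    -0.02 ] F [-1.6 -0.9 -3.3] g 0.455 q [-0.53  0.37 -0.09  1.54  0.06  1.24  0.93]
```

```bash
python3 -m handwheel '[{"xyz":[-0.7,0.9,0],"angular":[1.1,0.6,0]},{"xyz":[0,0,-1.5],"angular":[0,0,0]},{"xyz":[0,0,0],"angular":[0,0,0]}]';python3 -c "
from h import *;s=st()
d=snap('wrist','n1');np.save('n1.npy',d,allow_pickle=True);s=snap('side');np.save('side4.npy',s,allow_pickle=True);crop(s,190,170,350,290,5,'n1s')"
```

```text
time: 24.6
position: [0.5546, 0.3411, 0.1359]
tool_rot: [-1.19, 1.22, 1.191]
ft_force: [-0.6, -0.0, -2.9]
grip_width: 0.455
t 24.6 p [0.5546 0.3411 0.1359] x [ 0.     0.001 -1.   ] z [0.026 1.    0.001] F [-0.6 -0.  -2.9] g 0.455 q [-0.52  0.38 -0.09  1.56  0.03  1.21  0.93]
```

View pics/n1.png

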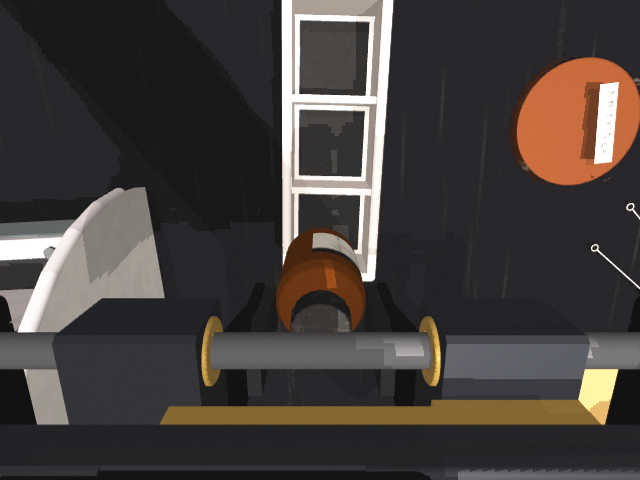

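View pics/n1s.png

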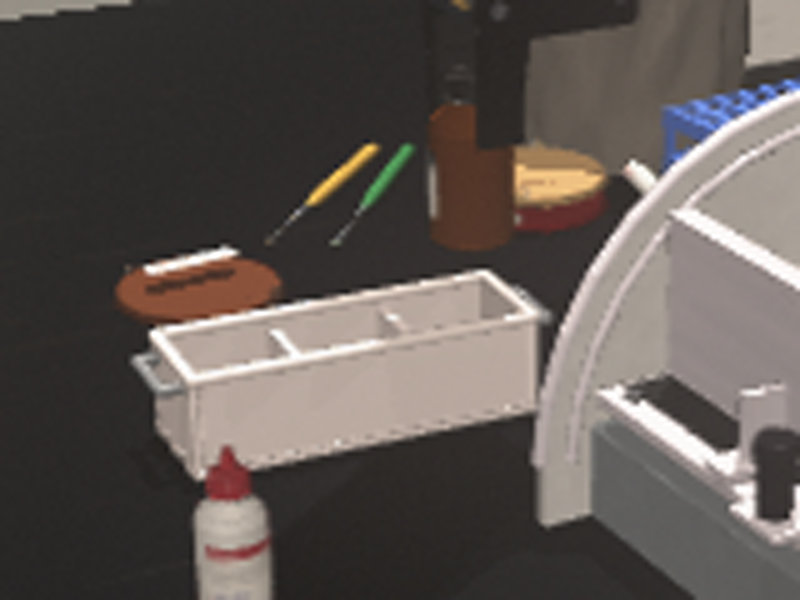

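```bash
python3 - <<'E'
from h import *
s=np.load('side4.npy',allow_pickle=True).item()
f=lambda p:((proj(s,p)-[190-.4,170-.4])*5).round(0)
for dx in(-.004,0): print(f([.5546+dx,.3411,.0813]),f([.5546+dx,.3411,.0813+.072]))
print(plane(s,190+471.5/5-.4,170+236/5-.4,.0813))
print('rim compartment centre',f([.5477,.3457,.05]))
E
```

```text
[468. 246.] [466. 101.]
[476. 244.] [474. 100.]
[0.55773404 0.35174272 0.0813    ]
rim compartment centre [459. 304.]
```

```bash
python3 -m handwheel '[{"xyz":[-0.4,0.4,-0.5],"angular":[0,0,0]},{"xyz":[-0.1,0.1,-1.5],"angular":[0,0,0]},{"xyz":[-0.1,0,-1.5],"angular":[0,0,0]},{"xyz":[0,0,0],"angular":[0,0,0]}]';python3 -c "
from h import *;s=st()
d=snap('wrist','n2');s=snap('side');np.save('side4.npy',s,allow_pickle=True);crop(s,190,170,350,290,5,'n2s')"
```

```text
time: 25.03
position: [0.5536, 0.3516, 0.1125]
tool_rot: [-1.188, 1.2, 1.184]
ft_force: [-0.9, -0.3, -1.7]
grip_width: 0.455
t 25.03 p [0.5536 0.3516 0.1125] x [ 0.016  0.013 -1.   ] z [0.026 1.    0.014] F [-0.9 -0.3 -1.7] g 0.455 q [-0.53  0.39 -0.1   1.59  0.04  1.15  0.91]
```

View pics/n2.png

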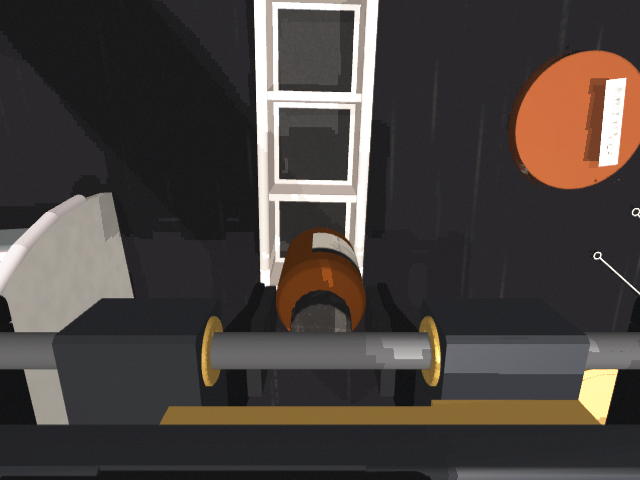

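View pics/n2s.png

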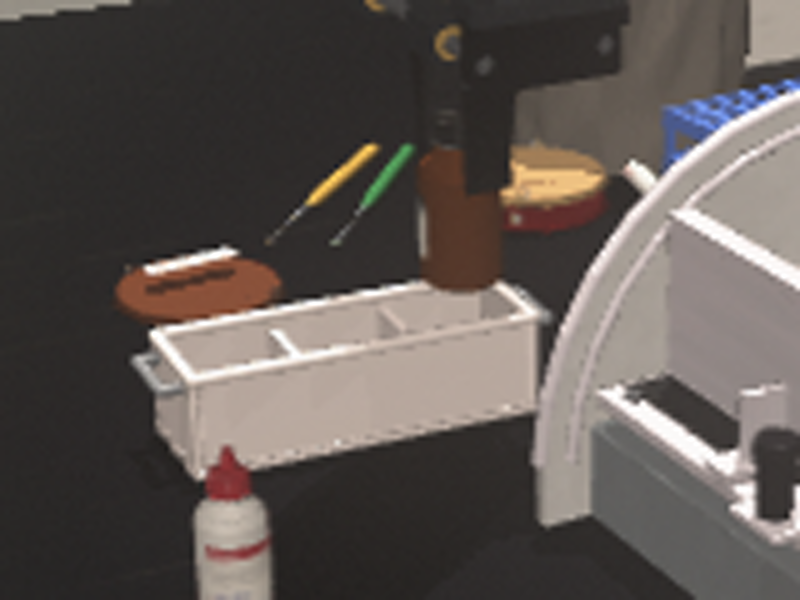

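```bash
python3 -m handwheel '[{"xyz":[-0.3,-0.6,0],"angular":[-0.7,0.9,-1]},{"xyz":[0,0,0],"angular":[0,0,0]}]';python3 -c "
from h import *;s=st()"
```

```text
time: 25.3
position: [0.5529, 0.3466, 0.1179]
tool_rot: [-1.176, 1.224, 1.173]
ft_force: [0.3, 0.1, -1.0]
grip_width: 0.453
t 25.3 p [0.5529 0.3466 0.1179] x [ 0.006  0.003 -1.   ] z [0.045 0.999 0.004] F [ 0.3  0.1 -1. ] g 0.453 q [-0.53  0.39 -0.09  1.58  0.04  1.17  0.9 ]
```

```bash
python3 -m handwheel '[{"xyz":[-0.3,-0.1,-1.5],"angular":[0,0.3,0]},{"xyz":[-0.1,0,-1.5],"angular":[0,0.2,0]},{"xyz":[0,0,0],"angular":[0,0,0]}]';python3 -c "
from h import *;s=st()
d=snap('wrist','n3');s=snap('side');np.save('side4.npy',s,allow_pickle=True);crop(s,190,170,350,290,5,'n3s')"
```

```text
time: 25.55
position: [0.5503, 0.3463, 0.0885]
tool_rot: [-1.171, 1.226, 1.178]
ft_force: [-0.7, -0.3, -2.8]
grip_width: 0.454
t 25.55 p [0.5503 0.3463 0.0885] x [ 0.001  0.006 -1.   ] z [0.046 0.999 0.006] F [-0.7 -0.3 -2.8] g 0.454 q [-0.53  0.41 -0.09  1.61  0.03  1.12  0.9 ]
```

View pics/n3.png

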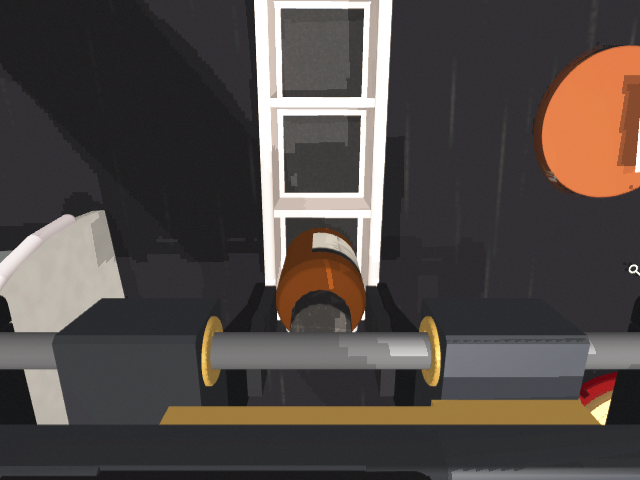

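View pics/n3s.png

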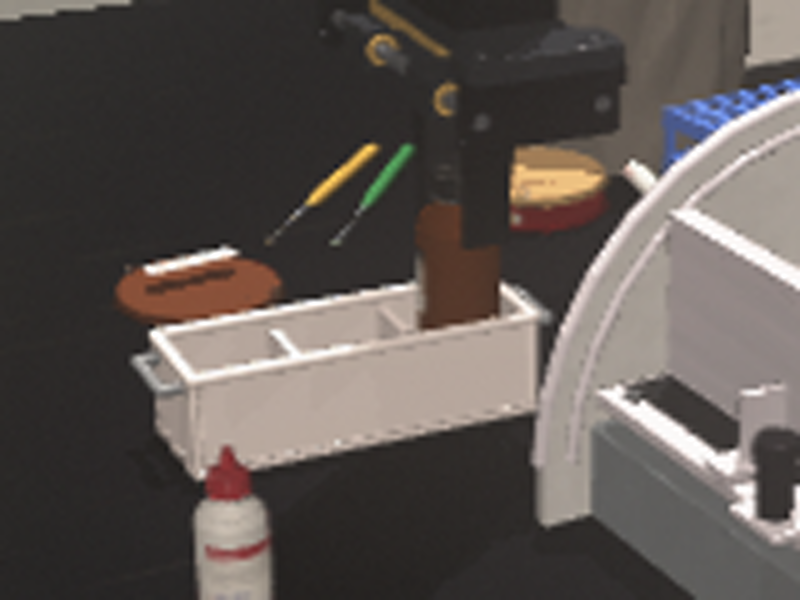

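```bash
python3 -m handwheel '[{"xyz":[-0.1,0,-1.2],"angular":[0,0.2,0]},{"xyz":[0,0,-1],"angular":[0,0,0]}]'; python3 -m handwheel '[{"xyz":[0,0,-0.5],"angular":[0,0,0]}]';  python3 -m handwheel '[{"xyz":[0,0,-0.4],"angular":[0,0,0]}]';python3 -c "
from h import *;s=st()"
```

```text
time: 25.82
position: [0.5518, 0.3479, 0.0697]
tool_rot: [-1.169, 1.221, 1.178]
ft_force: [-0.2, -0.2, -0.9]
grip_width: 0.449
time: 25.9
position: [0.5514, 0.3477, 0.063]
tool_rot: [-1.169, 1.223, 1.178]
ft_force: [-0.3, 0.5, -1.6]
grip_width: 0.451
time: 25.98
position: [0.5509, 0.3475, 0.0577]
tool_rot: [-1.169, 1.224, 1.179]
ft_force: [-2.3, 0.8, 24.7]
grip_width: 0.456
t 25.98 p [0.5509 0.3475 0.0577] x [ 0.001  0.009 -1.   ] z [0.046 0.999 0.009] F [-2.3  0.8 24.7] g 0.456 q [-0.53  0.44 -0.09  1.63  0.04  1.07  0.9 ]
```

```bash
python3 -m handwheel '[{"xyz":[0,0,0],"angular":[0,0,0]},{"xyz":[0,0,0],"angular":[0,0,0]},{"xyz":[0,0,0],"angular":[0,0,0]}]' 5.6;python3 -c "
from h import *;s=st()"; python3 -m handwheel '[{"xyz":[0,-0.1,1],"angular":[0,0,0]},{"xyz":[0,0,2],"angular":[0,0,0]},{"xyz":[0,0,3],"angular":[0,0,0]},{"xyz":[0,0,3.5],"angular":[0,0,0]},{"xyz":[0,0,3.5],"angular":[0,0,0]}]';python3 -m handwheel '[{"xyz":[0.5,-2,2.5],"angular":[0,0,0]},{"xyz":[1,-3.5,1],"angular":[0,0,1]},{"xyz":[1,-3.5,0],"angular":[0,0,1]}]';python3 -c "
from h import *;s=st()
d=snap('wrist','o1');np.save('o1.npy',d,allow_pickle=True);s=snap('side');np.save('side5.npy',s,allow_pickle=True);crop(s,190,170,350,290,5,'o1s')"
```

```text
time: 26.23
position: [0.551, 0.3479, 0.0571]
tool_rot: [-1.169, 1.223, 1.179]
ft_force: [-0.1, 0.7, -0.2]
grip_width: 0.591
t 26.23 p [0.551  0.3479 0.0571] x [ 0.001  0.009 -1.   ] z [0.046 0.999 0.009] F [-0.1  0.7 -0.2] g 0.591 q [-0.53  0.44 -0.09  1.63  0.04  1.06  0.9 ]
time: 26.65
position: [0.5453, 0.3425, 0.1841]
tool_rot: [-1.169, 1.242, 1.185]
ft_force: [-0.2, 1.2, -0.6]
grip_width: 0.638
time: 26.9
position: [0.5693, 0.2642, 0.2342]
tool_rot: [-1.204, 1.195, 1.222]
ft_force: [1.4, -1.6, 0.4]
grip_width: 0.645
t 26.9 p [0.5693 0.2642 0.2342] x [-0.001  0.015 -1.   ] z [-0.008  1.     0.015] F [ 1.4 -1.6  0.4] g 0.645 q [-0.42  0.26 -0.06  1.5   0.    1.37  1.1 ]
```

View pics/o1.png

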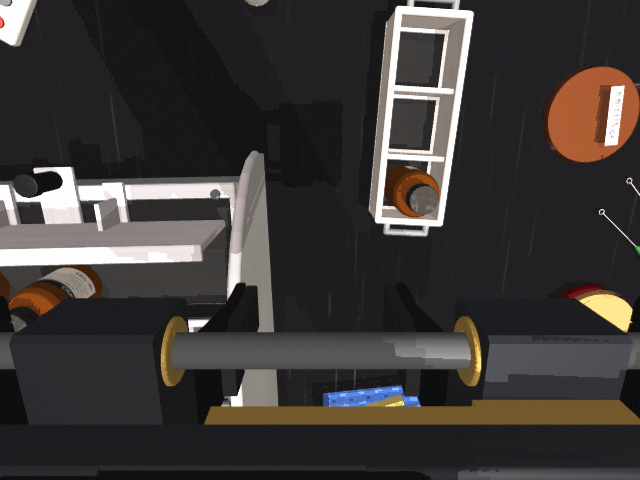

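View pics/o1s.png

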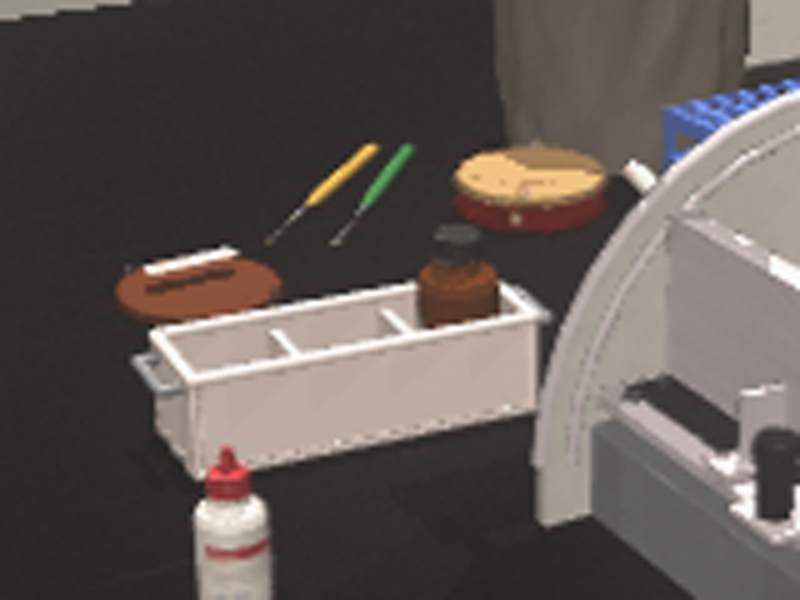

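```bash
python3 -m handwheel '[{"xyz":[0.8,-3.4,0],"angular":[-0.8,0,0]},{"xyz":[0.8,-3.4,0],"angular":[0,0,0]},{"xyz":[0.8,-3.4,0],"angular":[0,0,0]},{"xyz":[0.8,-3.4,0],"angular":[0,0,0]},{"xyz":[0.8,-3,0],"angular":[0,0,0]}]' 5.6;python3 -m handwheel '[{"xyz":[0.5,-2,-1],"angular":[0,0,0]},{"xyz":[0.5,-1,-1.5],"angular":[0,0,0]},{"xyz":[0,0,0],"angular":[0,0,0]}]';python3 -c "
from h import *;s=st()"
```

```text
time: 27.42
position: [0.6096, 0.0952, 0.2378]
tool_rot: [-1.214, 1.202, 1.213]
ft_force: [0.2, -0.4, -0.1]
grip_width: 0.646
time: 27.67
position: [0.622, 0.0526, 0.2159]
tool_rot: [-1.209, 1.207, 1.196]
ft_force: [-0.8, -0.3, -1.1]
grip_width: 0.646
t 27.67 p [0.622  0.0526 0.2159] x [ 0.009 -0.002 -1.   ] z [ 0.007  1.    -0.002] F [-0.8 -0.3 -1.1] g 0.646 q [-0.18  0.26  0.07  1.54 -0.01  1.33  1.45]
```

```bash
python3 -m handwheel '[{"xyz":[0.4,0.5,-1.5],"angular":[0,0.5,1]},{"xyz":[0,0,-2.5],"angular":[0,0,0]},{"xyz":[0,0,-2],"angular":[0,0,0]},{"xyz":[0,0,0],"angular":[0,0,0]}]';python3 -c "
from h import *;s=st();d=snap('wrist','p1');crop(d,200,230,440,400,3,'p1')
print(plane(d,320,310,.152))"
```

```text
time: 28.0
position: [0.627, 0.0603, 0.1596]
tool_rot: [-1.218, 1.2, 1.212]
ft_force: [-0.9, 0.2, -1.0]
grip_width: 0.645
t 28.0 p [0.627  0.0603 0.1596] x [ 0.006  0.001 -1.   ] z [-0.009  1.     0.001] F [-0.9  0.2 -1. ] g 0.645 q [-0.18  0.31  0.06  1.6  -0.02  1.23  1.46]
[0.63246452 0.05991304 0.152     ]
```

View pics/p1.png

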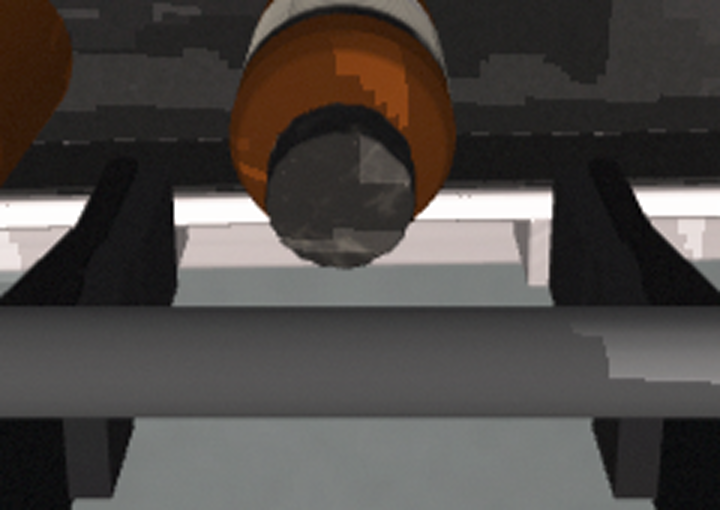

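```bash
python3 -m handwheel '[{"xyz":[-0.3,-0.25,-1.5],"angular":[0,0.2,0]},{"xyz":[-0.2,0,-1.5],"angular":[0,0.2,0]},{"xyz":[0,0,-1],"angular":[0,0,0]},{"xyz":[0,0,0],"angular":[0,0,0]}]';python3 -c "
from h import *;s=st()"
```

```text
time: 28.38
position: [0.6245, 0.0612, 0.1239]
tool_rot: [-1.219, 1.194, 1.215]
ft_force: [-0.5, -0.0, -0.6]
grip_width: 0.643
t 28.38 p [0.6245 0.0612 0.1239] x [ 0.008  0.004 -1.   ] z [-0.013  1.     0.004] F [-0.5 -0.  -0.6] g 0.643 q [-0.18  0.33  0.05  1.64 -0.02  1.16  1.46]
```

```bash
python3 -m handwheel '[{"xyz":[0,-0.35,-0.5],"angular":[0,0,0]},{"xyz":[0,0,0],"angular":[0,0,0]}]';python3 -m handwheel '[{"xyz":[0,0,0],"angular":[0,0,0]},{"xyz":[0,0,0],"angular":[0,0,0]},{"xyz":[0,0,0],"angular":[0,0,0]},{"xyz":[0,0,0],"angular":[0,0,0]}]' 2.5 25;python3 -c "
from h import *;s=st()"
```

```text
time: 28.55
position: [0.6243, 0.0577, 0.1183]
tool_rot: [-1.22, 1.194, 1.215]
ft_force: [0.1, -0.7, -0.4]
grip_width: 0.643
time: 28.88
position: [0.6253, 0.0572, 0.1196]
tool_rot: [-1.22, 1.193, 1.213]
ft_force: [-0.4, -0.2, -0.9]
grip_width: 0.454
t 28.88 p [0.6253 0.0572 0.1196] x [ 0.01   0.004 -1.   ] z [-0.012  1.     0.004] F [-0.4 -0.2 -0.9] g 0.454 q [-0.18  0.33  0.06  1.65 -0.02  1.15  1.47]
```

```bash
python3 -m handwheel '[{"xyz":[0,0,0],"angular":[0,0,0]},{"xyz":[0,0,0],"angular":[0,0,0]},{"xyz":[0,0,0.3],"angular":[0,0,0]},{"xyz":[0,0,0.3],"angular":[0,0.3,0]},{"xyz":[0,0,0],"angular":[0,0,0]}]' 5.4;python3 -m handwheel '[{"xyz":[0,0,0],"angular":[0,0,0]},{"xyz":[0,0,0],"angular":[0,0,0]},{"xyz":[0,0,0],"angular":[0,0,0]},{"xyz":[0,0,0],"angular":[0,0,0]}]' 2.5 25;python3 -c "
from h import *;s=st()"
```

```text
time: 29.3
position: [0.6259, 0.0573, 0.1272]
tool_rot: [-1.218, 1.196, 1.216]
ft_force: [0.3, 0.0, 0.6]
grip_width: 0.614
time: 29.63
position: [0.6264, 0.0574, 0.1279]
tool_rot: [-1.218, 1.195, 1.216]
ft_force: [-0.4, -0.4, -0.7]
grip_width: 0.454
t 29.63 p [0.6264 0.0574 0.1279] x [ 0.006  0.005 -1.   ] z [-0.013  1.     0.005] F [-0.4 -0.4 -0.7] g 0.454 q [-0.18  0.33  0.06  1.63 -0.02  1.17  1.47]
```

```bash
python3 -m handwheel '[{"xyz":[0,0,1],"angular":[0,0,0]},{"xyz":[0,0,2],"angular":[0,0,0]},{"xyz":[0,0,3],"angular":[0,0,0]},{"xyz":[0,0,3],"angular":[0,0,0]},{"xyz":[0,0,3],"angular":[0,0,0]}]';python3 -m handwheel '[{"xyz":[-0.5,0.5,2.5],"angular":[0,0,0]},{"xyz":[-1,2.5,0.5],"angular":[0,0,0]},{"xyz":[-1.2,3.2,0],"angular":[0,0,0]},{"xyz":[-1.4,3.4,0],"angular":[0,0,0]},{"xyz":[-1.6,3.4,0],"angular":[0,0,0]}]';python3 -c "
from h import *;s=st()"
```

```text
time: 30.05
position: [0.6188, 0.0566, 0.2432]
tool_rot: [-1.21, 1.212, 1.23]
ft_force: [-0.2, 0.2, -1.1]
grip_width: 0.451
time: 30.47
position: [0.5669, 0.1769, 0.2877]
tool_rot: [-1.205, 1.212, 1.198]
ft_force: [0.9, 0.2, -1.0]
grip_width: 0.451
t 30.47 p [0.5669 0.1769 0.2877] x [ 0.005 -0.002 -1.   ] z [ 0.01   1.    -0.002] F [ 0.9  0.2 -1. ] g 0.451 q [-0.33  0.18 -0.02  1.5   0.01  1.46  1.21]
```

```bash
python3 -m handwheel '[{"xyz":[-1.5,3.4,0],"angular":[0,0,-0.5]},{"xyz":[-1.5,3.4,0],"angular":[0,0,-0.5]},{"xyz":[-1.5,3.4,0],"angular":[0,0,-0.5]},{"xyz":[-1.5,3.4,-1],"angular":[0,0,0]},{"xyz":[-1.2,3,-2],"angular":[0,0,0]}]';python3 -m handwheel '[{"xyz":[0,0,-1],"angular":[0,0,0]},{"xyz":[0,0,0],"angular":[0,0,0]}]';python3 -c "
from h import *;s=st()
d=snap('wrist','q1');np.save('q1.npy',d,allow_pickle=True);s=snap('side');np.save('side6.npy',s,allow_pickle=True);crop(s,190,170,350,290,5,'q1s')"
```

```text
time: 30.88
position: [0.4912, 0.3513, 0.2662]
tool_rot: [-1.184, 1.213, 1.172]
ft_force: [0.9, 0.2, -0.5]
grip_width: 0.45
time: 31.05
position: [0.4831, 0.3603, 0.253]
tool_rot: [-1.19, 1.21, 1.189]
ft_force: [1.4, -1.1, -1.0]
grip_width: 0.452
t 31.05 p [0.4831 0.3603 0.253 ] x [ 0.008  0.006 -1.   ] z [0.024 1.    0.006] F [ 1.4 -1.1 -1. ] g 0.452 q [-0.55  0.21 -0.15  1.54  0.03  1.39  0.84]
```

View pics/q1.png

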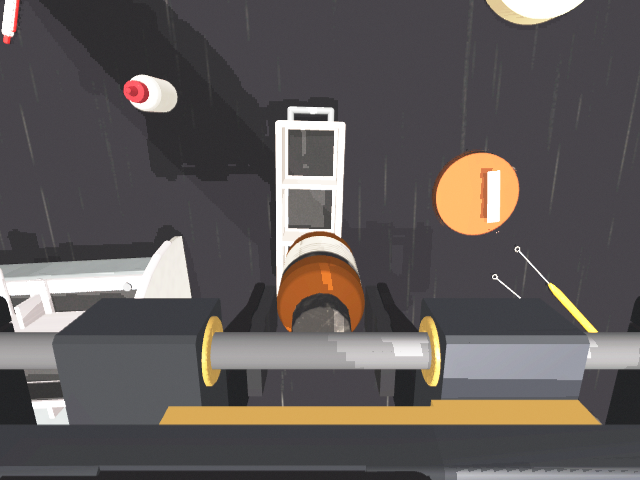

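View pics/q1s.png

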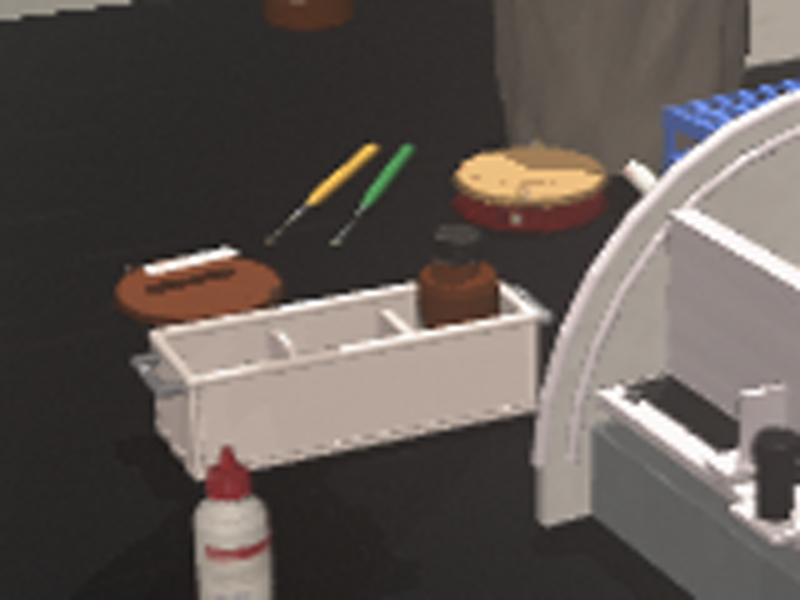

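```bash
python3 -m handwheel '[{"xyz":[0.8,-0.9,-1],"angular":[-0.3,0.4,-0.5]},{"xyz":[0,0,-3],"angular":[0,0,0]},{"xyz":[0,0,-3],"angular":[0,0,0]},{"xyz":[0,0,-2],"angular":[0,0,0]},{"xyz":[0,0,-1],"angular":[0,0,0]}]';python3 -m handwheel '[{"xyz":[0,0,0],"angular":[0,0,0]}]';python3 -c "
from h import *;s=st()"
```

```text
time: 31.57
position: [0.5038, 0.3419, 0.1584]
tool_rot: [-1.175, 1.216, 1.163]
ft_force: [0.2, -0.7, -1.0]
grip_width: 0.454
time: 31.65
position: [0.5043, 0.3385, 0.1559]
tool_rot: [-1.173, 1.223, 1.16]
ft_force: [-0.6, -1.4, -0.4]
grip_width: 0.451
t 31.65 p [0.5043 0.3385 0.1559] x [ 0.013  0.002 -1.   ] z [0.055 0.999 0.003] F [-0.6 -1.4 -0.4] g 0.451 q [-0.53  0.27 -0.13  1.66  0.04  1.21  0.85]
```

```bash
python3 -m handwheel '[{"xyz":[-1.0,0.8,0],"angular":[0,0.7,0.5]},{"xyz":[-0.1,0.1,-1],"angular":[0,0,0]},{"xyz":[0,0,0],"angular":[0,0,0]}]';python3 -c "
from h import *;s=st()"
```

```text
time: 31.9
position: [0.4961, 0.3454, 0.1476]
tool_rot: [-1.17, 1.229, 1.17]
ft_force: [-0.4, -0.4, -1.3]
grip_width: 0.453
t 31.9 p [0.4961 0.3454 0.1476] x [ 0.003  0.003 -1.   ] z [0.052 0.999 0.003] F [-0.4 -0.4 -1.3] g 0.453 q [-0.53  0.27 -0.14  1.67  0.04  1.2   0.84]
```

```bash
python3 -m handwheel '[{"xyz":[-0.4,0.2,-1],"angular":[0,0.3,0]},{"xyz":[-0.2,0,-1.5],"angular":[0,0.3,0]},{"xyz":[0,0,0],"angular":[0,0,0]}]';python3 -c "
from h import *;s=st()
d=snap('wrist','q2');s=snap('side');crop(s,190,170,350,290,5,'q2s')"
```

```text
time: 32.15
position: [0.4906, 0.3496, 0.1235]
tool_rot: [-1.166, 1.231, 1.178]
ft_force: [0.3, -0.6, -2.1]
grip_width: 0.449
t 32.15 p [0.4906 0.3496 0.1235] x [-0.004  0.006 -1.   ] z [0.05  0.999 0.006] F [ 0.3 -0.6 -2.1] g 0.449 q [-0.54  0.29 -0.14  1.69  0.04  1.16  0.83]
```

View pics/q2.png

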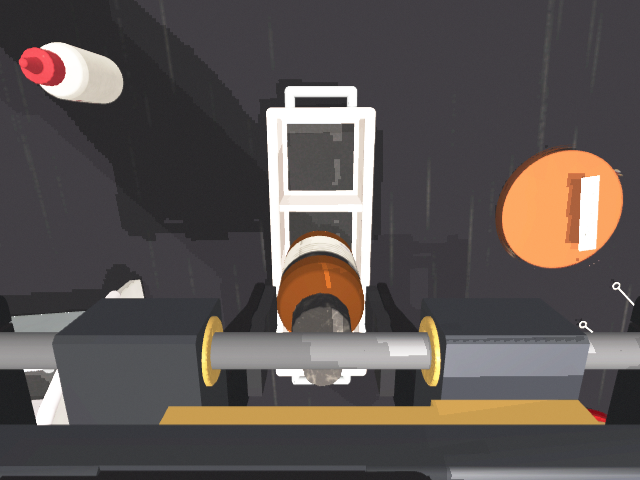

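View pics/q2s.png

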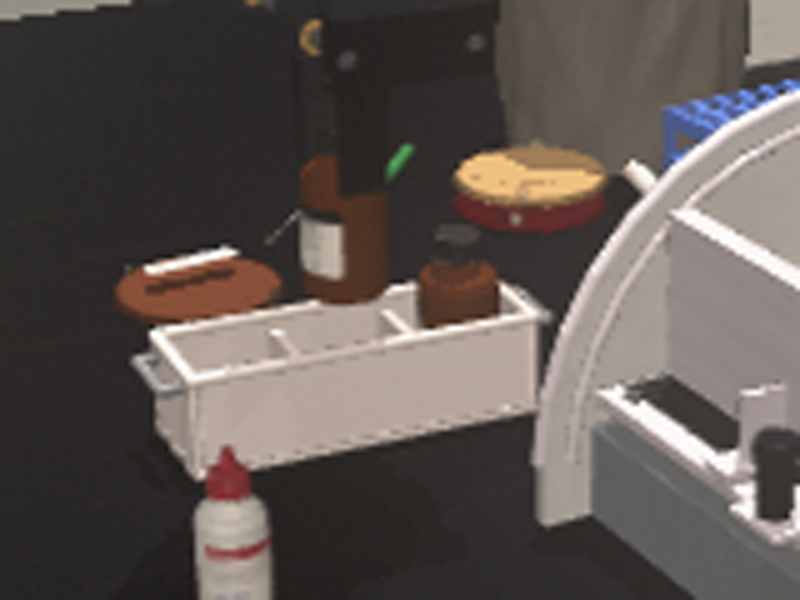

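```bash
python3 -m handwheel '[{"xyz":[0,-0.15,-1],"angular":[-0.3,0,0]},{"xyz":[0,0,-1.5],"angular":[0,0.2,0]},{"xyz":[0,0,-0.5],"angular":[0,0,0]},{"xyz":[0,0,0],"angular":[0,0,0]}]';python3 -c "
from h import *;s=st()
s=snap('side');crop(s,190,170,350,290,5,'q3s')"
```

```text
time: 32.58
position: [0.493, 0.3495, 0.0955]
tool_rot: [-1.169, 1.231, 1.175]
ft_force: [-0.7, 0.4, -0.9]
grip_width: 0.448
t 32.58 p [0.493  0.3495 0.0955] x [-0.002  0.004 -1.   ] z [0.05  0.999 0.004] F [-0.7  0.4 -0.9] g 0.448 q [-0.54  0.32 -0.14  1.72  0.04  1.11  0.83]
```

View pics/q3s.png

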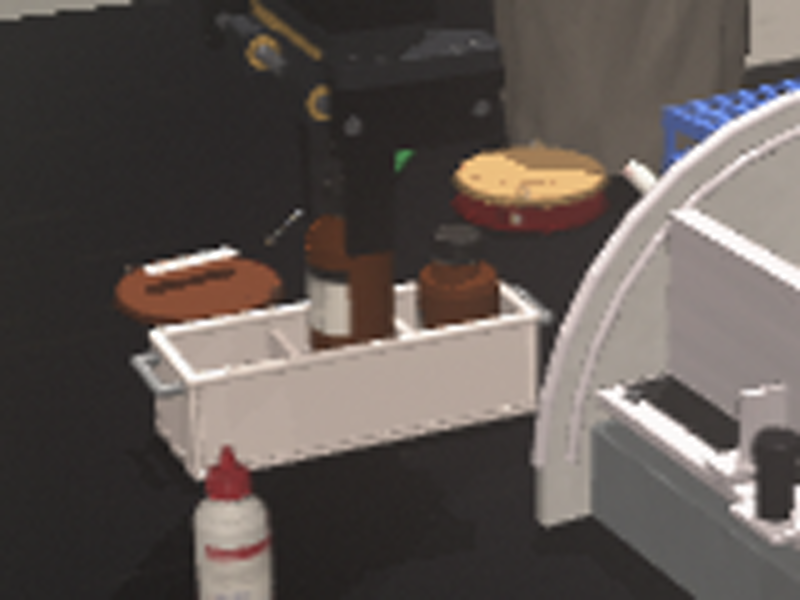

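In the compartment. Lower to the floor.

```bash
python3 -m handwheel '[{"xyz":[-0.1,0,-1.2],"angular":[0,0,0]},{"xyz":[-0.1,0,-1.2],"angular":[0,0,0]}]';  python3 -m handwheel '[{"xyz":[0,0,-0.6],"angular":[0,0,0]}]'; python3 -m handwheel '[{"xyz":[0,0,-0.3],"angular":[0,0,0]}]';python3 -c "
from h import *;s=st()"
```

```text
time: 32.8
position: [0.4933, 0.3509, 0.0738]
tool_rot: [-1.168, 1.224, 1.173]
ft_force: [-0.9, -0.0, -2.0]
grip_width: 0.455
time: 32.88
position: [0.4926, 0.3506, 0.0662]
tool_rot: [-1.168, 1.225, 1.173]
ft_force: [-0.5, -0.7, -2.2]
grip_width: 0.451
time: 32.97
position: [0.492, 0.3502, 0.0618]
tool_rot: [-1.169, 1.227, 1.174]
ft_force: [-0.2, 0.7, 2.5]
grip_width: 0.453
t 32.97 p [0.492  0.3502 0.0618] x [ 0.002  0.006 -1.   ] z [0.05  0.999 0.006] F [-0.2  0.7  2.5] g 0.453 q [-0.54  0.35 -0.14  1.75  0.05  1.04  0.82]
```

```bash
python3 -m handwheel '[{"xyz":[0,0,-0.1],"angular":[0,0,0]},{"xyz":[0,0,0],"angular":[0,0,0]},{"xyz":[0,0,0],"angular":[0,0,0]},{"xyz":[0,0,0],"angular":[0,0,0]}]' 5.6;python3 -c "
from h import *;s=st()"; python3 -m handwheel '[{"xyz":[0,-0.1,1],"angular":[0,0,0]},{"xyz":[0,0,2],"angular":[0,0,0]},{"xyz":[0,0,3],"angular":[0,0,0]},{"xyz":[0,0,3.5],"angular":[0,0,0]},{"xyz":[0,0,3.5],"angular":[0,0,0]}]';python3 -m handwheel '[{"xyz":[1,-2,3],"angular":[0,0,0]},{"xyz":[1.4,-3.5,1],"angular":[0,0,1]},{"xyz":[1.4,-3.5,0],"angular":[0,0,1]}]';python3 -c "
from h import *;s=st()
d=snap('wrist','r1');np.save('r1.npy',d,allow_pickle=True);s=snap('side','r1s')"
```

```text
time: 33.3
position: [0.4924, 0.3504, 0.0606]
tool_rot: [-1.168, 1.226, 1.173]
ft_force: [-1.0, 0.2, -0.0]
grip_width: 0.618
t 33.3 p [0.4924 0.3504 0.0606] x [ 0.002  0.006 -1.   ] z [0.05  0.999 0.006] F [-1.   0.2 -0. ] g 0.618 q [-0.54  0.35 -0.14  1.75  0.05  1.04  0.82]
time: 33.72
position: [0.487, 0.3451, 0.1889]
tool_rot: [-1.17, 1.243, 1.179]
ft_force: [1.1, 0.7, 0.4]
grip_width: 0.64
time: 33.97
position: [0.5234, 0.2665, 0.2439]
tool_rot: [-1.205, 1.197, 1.217]
ft_force: [0.6, 0.0, 0.9]
grip_width: 0.644
t 33.97 p [0.5234 0.2665 0.2439] x [ 0.002  0.012 -1.   ] z [-0.005  1.     0.012] F [0.6 0.  0.9] g 0.644 q [-0.43  0.18 -0.09  1.59  0.01  1.37  1.05]
```

View pics/r1.png

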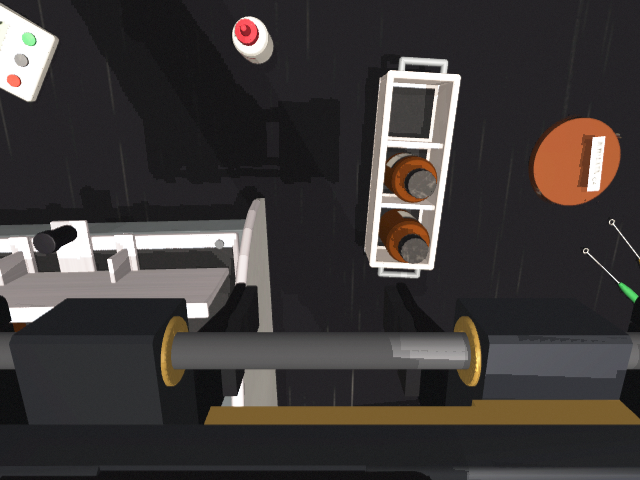

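View pics/r1s.png

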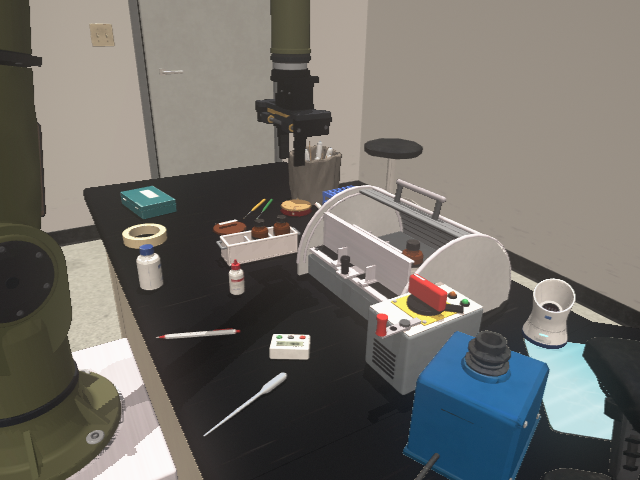

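```bash
python3 -m handwheel '[{"xyz":[1.3,-3.4,0],"angular":[-0.6,0,0]},{"xyz":[1.3,-3.4,0],"angular":[0,0,0]},{"xyz":[1.3,-3.4,0],"angular":[0,0,0]},{"xyz":[1.3,-3.4,0],"angular":[0,0,0]},{"xyz":[1.3,-3.4,0],"angular":[0,0,0]}]' 5.6;python3 -m handwheel '[{"xyz":[1.1,-3.2,0],"angular":[0,0,0]},{"xyz":[0.8,-3.2,-1],"angular":[0,0,0]},{"xyz":[0.5,-2.5,-1],"angular":[0,0,0]},{"xyz":[0,-0.5,-1],"angular":[0,0,0]},{"xyz":[0,0,0],"angular":[0,0,0]}]';python3 -c "
from h import *;s=st()"
```

```text
time: 34.48
position: [0.5885, 0.0962, 0.248]
tool_rot: [-1.213, 1.197, 1.211]
ft_force: [-0.0, 0.4, 0.1]
grip_width: 0.644
time: 34.9
position: [0.6154, -0.0131, 0.2218]
tool_rot: [-1.209, 1.202, 1.193]
ft_force: [-0.4, 0.1, -0.4]
grip_width: 0.644
t 34.9 p [ 0.6154 -0.0131  0.2218] x [ 0.014  0.001 -1.   ] z [0.008 1.    0.002] F [-0.4  0.1 -0.4] g 0.644 q [-0.11  0.23  0.1   1.56 -0.03  1.33  1.56]
```

```bash
python3 -m handwheel '[{"xyz":[1.1,-0.7,-1],"angular":[0,0.8,1]},{"xyz":[0,0,-2],"angular":[0,0,0]},{"xyz":[0,0,-2],"angular":[0,0,0]},{"xyz":[0,0,-0.5],"angular":[0,0,0]},{"xyz":[0,0,0],"angular":[0,0,0]}]';python3 -c "
from h import *;s=st();d=snap('wrist');crop(d,200,230,440,400,3,'s1')
print(plane(d,320,296,.152),plane(d,314,296,.152))"
```

```text
time: 35.32
position: [0.6274, -0.0129, 0.1697]
tool_rot: [-1.218, 1.194, 1.22]
ft_force: [0.3, -0.7, -0.4]
grip_width: 0.643
t 35.32 p [ 0.6274 -0.0129  0.1697] x [ 0.004  0.007 -1.   ] z [-0.015  1.     0.006] F [ 0.3 -0.7 -0.4] g 0.643 q [-0.1   0.3   0.1   1.59 -0.04  1.25  1.59]
[ 0.63030616 -0.01321967  0.152     ] [ 0.63034014 -0.01615791  0.152     ]
```

View pics/s1.png

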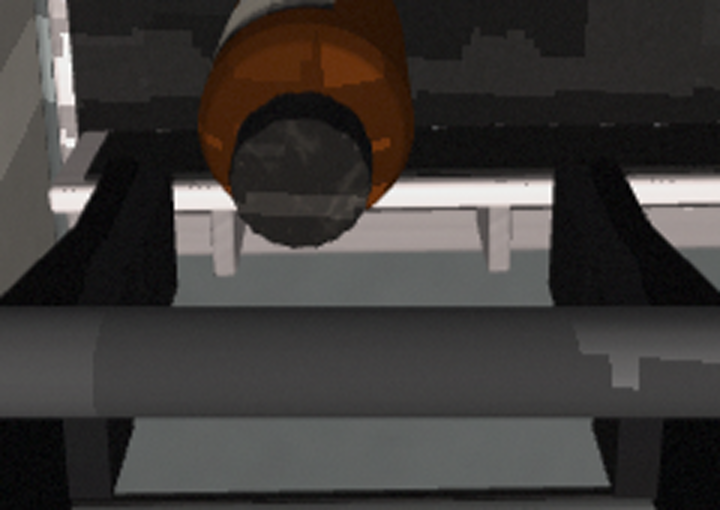

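```bash
python3 -m handwheel '[{"xyz":[0,-0.9,0],"angular":[-0.4,0.2,0]},{"xyz":[0,0,-1],"angular":[0,0,0]},{"xyz":[0,0,0],"angular":[0,0,0]}]';python3 -c "
from h import *;s=st()"
```

```text
time: 35.62
position: [0.6291, -0.0197, 0.1633]
tool_rot: [-1.226, 1.196, 1.219]
ft_force: [-1.5, 0.3, -0.1]
grip_width: 0.641
t 35.62 p [ 0.6291 -0.0197  0.1633] x [ 0.006  0.    -1.   ] z [-0.019  1.     0.   ] F [-1.5  0.3 -0.1] g 0.641 q [-0.1   0.3   0.1   1.59 -0.03  1.24  1.6 ]
```

```bash
python3 -m handwheel '[{"xyz":[-0.4,-0.3,-1.2],"angular":[0,0.2,0]},{"xyz":[-0.2,0,-1.2],"angular":[0,0.2,0]},{"xyz":[-0.1,0,-0.8],"angular":[0,0,0]},{"xyz":[0,0,0],"angular":[0,0,0]}]';python3 -c "
from h import *;s=st()"
```

```text
time: 35.95
position: [0.6218, -0.0233, 0.1297]
tool_rot: [-1.223, 1.2, 1.222]
ft_force: [-0.2, -0.7, -0.3]
grip_width: 0.641
t 35.95 p [ 0.6218 -0.0233  0.1297] x [ 0.001  0.    -1.   ] z [-0.018  1.     0.   ] F [-0.2 -0.7 -0.3] g 0.641 q [-0.09  0.32  0.1   1.65 -0.04  1.18  1.61]
```

```bash
python3 -m handwheel '[{"xyz":[0.4,0,-0.5],"angular":[0,0,0]},{"xyz":[0,0,0],"angular":[0,0,0]}]';python3 -c "
from h import *;s=st()";python3 -m handwheel '[{"xyz":[0,0,0],"angular":[0,0,0]},{"xyz":[0,0,0],"angular":[0,0,0]},{"xyz":[0,0,0],"angular":[0,0,0]},{"xyz":[0,0,0],"angular":[0,0,0]}]' 2.5 25;python3 -c "
from h import *;s=st()"
```

```text
time: 36.12
position: [0.6253, -0.0234, 0.1231]
tool_rot: [-1.222, 1.201, 1.223]
ft_force: [-0.4, 0.9, -0.4]
grip_width: 0.643
t 36.12 p [ 0.6253 -0.0234  0.1231] x [-0.001  0.    -1.   ] z [-0.018  1.     0.   ] F [-0.4  0.9 -0.4] g 0.643 q [-0.09  0.33  0.1   1.64 -0.04  1.17  1.61]
time: 36.45
position: [0.626, -0.0233, 0.1232]
tool_rot: [-1.222, 1.201, 1.223]
ft_force: [0.0, -0.4, -0.4]
grip_width: 0.454
t 36.45 p [ 0.626  -0.0233  0.1232] x [-0.001  0.    -1.   ] z [-0.018  1.     0.   ] F [ 0.  -0.4 -0.4] g 0.454 q [-0.09  0.33  0.1   1.64 -0.04  1.17  1.61]
```

```bash
python3 -m handwheel '[{"xyz":[0,0,1],"angular":[0,0,0]},{"xyz":[0,0,2],"angular":[0,0,0]},{"xyz":[0,0,3],"angular":[0,0,0]},{"xyz":[0,0,3],"angular":[0,0,0]},{"xyz":[0,0,3],"angular":[0,0,0]}]';python3 -m handwheel '[{"xyz":[-0.5,0.5,2.5],"angular":[0,0,0]},{"xyz":[-1,2.5,1],"angular":[0,0,0]},{"xyz":[-1.4,3.2,0],"angular":[0,0,0]},{"xyz":[-1.6,3.4,0],"angular":[0,0,0]},{"xyz":[-1.7,3.4,0],"angular":[0,0,0]}]';python3 -c "
from h import *;s=st()"
```

```text
time: 36.87
position: [0.6193, -0.023, 0.2404]
tool_rot: [-1.214, 1.214, 1.236]
ft_force: [0.6, -0.6, -2.1]
grip_width: 0.453
time: 37.28
position: [0.5615, 0.0973, 0.2915]
tool_rot: [-1.212, 1.212, 1.202]
ft_force: [0.7, 0.6, -1.3]
grip_width: 0.455
t 37.28 p [0.5615 0.0973 0.2915] x [ 0.003 -0.005 -1.   ] z [ 0.003  1.    -0.005] F [ 0.7  0.6 -1.3] g 0.455 q [-0.25  0.12  0.03  1.55  0.    1.46  1.35]
```

```bash
python3 -m handwheel '[{"xyz":[-1.7,3.5,0],"angular":[0,0,-0.5]},{"xyz":[-1.7,3.5,0],"angular":[0,0,-0.5]},{"xyz":[-1.7,3.5,0],"angular":[0,0,-0.5]},{"xyz":[-1.7,3.5,0],"angular":[0,0,0]},{"xyz":[-1.7,3.5,0],"angular":[0,0,0]}]';python3 -m handwheel '[{"xyz":[-1.7,3.2,-1],"angular":[0,0,0]},{"xyz":[-0.8,1.5,-2],"angular":[0,0,0]},{"xyz":[0,0,-1],"angular":[0,0,0]},{"xyz":[0,0,0],"angular":[0,0,0]}]';python3 -c "
from h import *;s=st()
d=snap('wrist','u1');np.save('u1.npy',d,allow_pickle=True);s=snap('side');np.save('side7.npy',s,allow_pickle=True);crop(s,190,170,350,290,5,'u1s')"
```

```text
time: 37.7
position: [0.4715, 0.278, 0.298]
tool_rot: [-1.191, 1.22, 1.174]
ft_force: [0.2, 0.5, -1.7]
grip_width: 0.455
time: 38.03
position: [0.4375, 0.3386, 0.262]
tool_rot: [-1.2, 1.203, 1.188]
ft_force: [1.3, -0.4, -1.0]
grip_width: 0.45
t 38.03 p [0.4375 0.3386 0.262 ] x [ 0.014  0.005 -1.   ] z [0.017 1.    0.005] F [ 1.3 -0.4 -1. ] g 0.45 q [-0.53  0.1  -0.2   1.64  0.02  1.39  0.83]
```

View pics/u1.png

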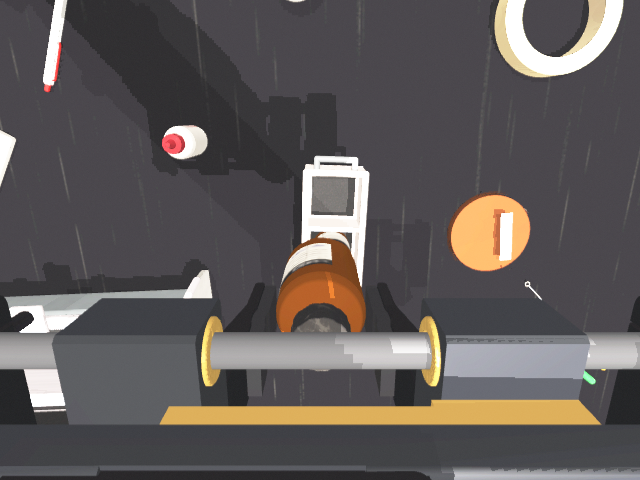

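View pics/u1s.png

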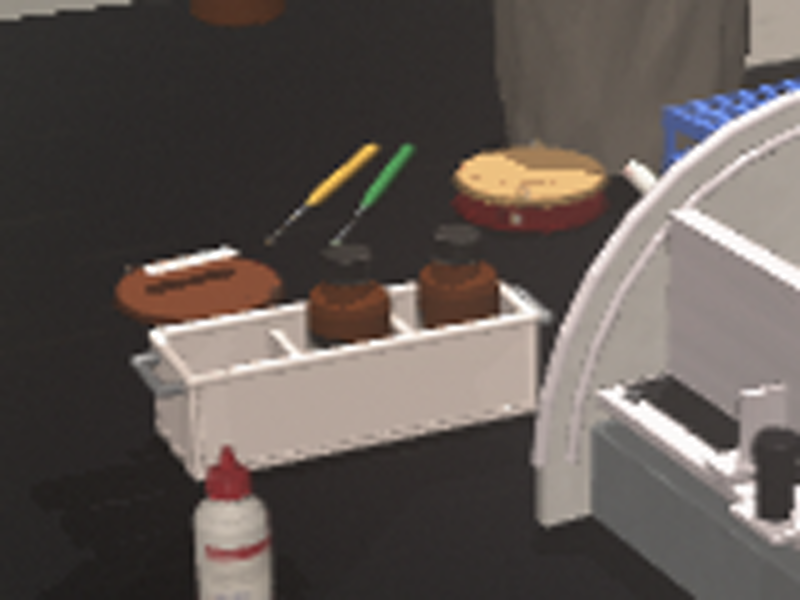

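```bash
python3 -m handwheel '[{"xyz":[-0.3,1.1,-1],"angular":[-0.3,0.6,-0.8]},{"xyz":[-0.2,0.1,-2.5],"angular":[0,0,0]},{"xyz":[-0.2,0,-3],"angular":[0,0.2,0]},{"xyz":[-0.2,0,-2],"angular":[0,0.2,0]},{"xyz":[0,0,-1],"angular":[0,0,0]}]';python3 -m handwheel '[{"xyz":[0,0,0],"angular":[0,0,0]}]';python3 -c "
from h import *;s=st()"
```

```text
time: 38.55
position: [0.442, 0.3433, 0.1763]
tool_rot: [-1.172, 1.217, 1.162]
ft_force: [0.2, 0.4, -1.1]
grip_width: 0.453
time: 38.63
position: [0.4427, 0.3407, 0.1748]
tool_rot: [-1.171, 1.222, 1.16]
ft_force: [-1.5, 0.2, -1.1]
grip_width: 0.452
t 38.63 p [0.4427 0.3407 0.1748] x [ 0.014  0.004 -1.   ] z [0.056 0.998 0.005] F [-1.5  0.2 -1.1] g 0.452 q [-0.53  0.15 -0.2   1.75  0.04  1.22  0.78]
```

```bash
python3 -m handwheel '[{"xyz":[-0.7,0.8,-1],"angular":[-0.2,0.8,0.5]},{"xyz":[-0.2,0.2,-1.5],"angular":[0,0.2,0]},{"xyz":[0,0,-1],"angular":[0,0,0]},{"xyz":[0,0,0],"angular":[0,0,0]}]';python3 -c "
from h import *;s=st()"
```

```text
time: 38.97
position: [0.4382, 0.3508, 0.1432]
tool_rot: [-1.167, 1.23, 1.171]
ft_force: [-1.2, -0.2, -2.1]
grip_width: 0.453
t 38.97 p [0.4382 0.3508 0.1432] x [ 0.001  0.005 -1.   ] z [0.053 0.999 0.005] F [-1.2 -0.2 -2.1] g 0.453 q [-0.54  0.19 -0.2   1.77  0.04  1.17  0.76]
```

```bash
python3 -m handwheel '[{"xyz":[-0.4,0,-1],"angular":[-0.2,0.3,0]},{"xyz":[-0.1,0,-1.2],"angular":[0,0.2,0]},{"xyz":[0,0,0],"angular":[0,0,0]}]';python3 -c "
from h import *;s=st()
d=snap('wrist','u2');s=snap('side');crop(s,190,170,350,290,5,'u2s')"
```

```text
time: 39.22
position: [0.4341, 0.352, 0.1216]
tool_rot: [-1.165, 1.236, 1.175]
ft_force: [-0.7, -0.9, -1.1]
grip_width: 0.451
t 39.22 p [0.4341 0.352  0.1216] x [-0.005  0.003 -1.   ] z [0.054 0.999 0.003] F [-0.7 -0.9 -1.1] g 0.451 q [-0.54  0.21 -0.2   1.8   0.04  1.14  0.76]
```

View pics/u2.png

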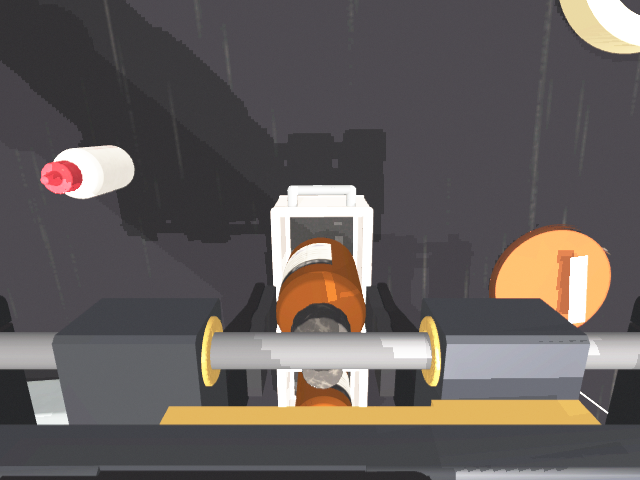

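View pics/u2s.png

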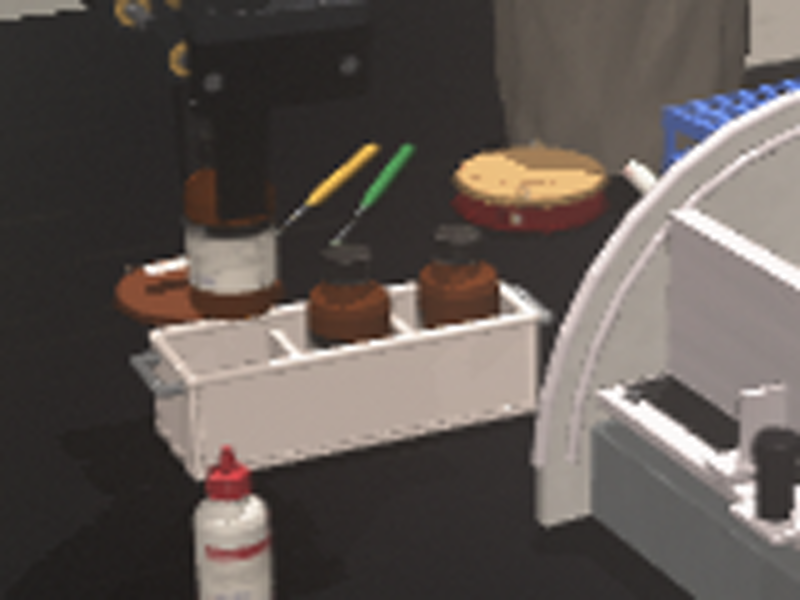

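```bash
python3 -m handwheel '[{"xyz":[0,-0.1,-1],"angular":[0,0,0]},{"xyz":[0,0,-1.5],"angular":[0,0,0]},{"xyz":[0,0,-0.5],"angular":[0,0,0]},{"xyz":[0,0,0],"angular":[0,0,0]}]';python3 -c "
from h import *;s=st()
s=snap('side');crop(s,190,170,350,290,5,'u3s')"
```

```text
time: 39.65
position: [0.4364, 0.3525, 0.0936]
tool_rot: [-1.164, 1.228, 1.173]
ft_force: [-0.2, 0.0, -2.2]
grip_width: 0.448
t 39.65 p [0.4364 0.3525 0.0936] x [ 0.     0.008 -1.   ] z [0.054 0.999 0.008] F [-0.2  0.  -2.2] g 0.448 q [-0.54  0.24 -0.2   1.83  0.05  1.08  0.75]
```

View pics/u3s.png

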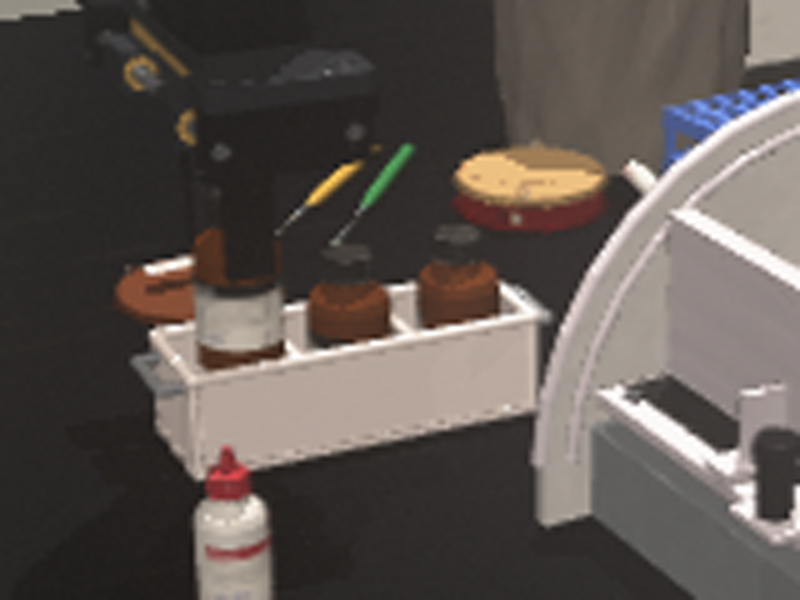

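```bash
python3 -m handwheel '[{"xyz":[-0.3,-0.2,-0.8],"angular":[-0.2,0,0]},{"xyz":[-0.1,0,-1.2],"angular":[0,0,0]}]';  python3 -m handwheel '[{"xyz":[-0.1,0,-0.6],"angular":[0,0,0]}]'; python3 -m handwheel '[{"xyz":[0,0,-0.5],"angular":[0,0,0]}]';python3 -c "
from h import *;s=st()"
```

```text
time: 39.87
position: [0.4343, 0.3519, 0.076]
tool_rot: [-1.166, 1.225, 1.169]
ft_force: [-0.4, -0.6, -2.0]
grip_width: 0.446
time: 39.95
position: [0.4328, 0.3515, 0.0687]
tool_rot: [-1.166, 1.226, 1.169]
ft_force: [0.2, -0.3, -2.5]
grip_width: 0.453
time: 40.03
position: [0.4323, 0.3515, 0.0628]
tool_rot: [-1.166, 1.226, 1.17]
ft_force: [1.3, -0.7, -1.2]
grip_width: 0.453
t 40.03 p [0.4323 0.3515 0.0628] x [ 0.004  0.007 -1.   ] z [0.054 0.999 0.007] F [ 1.3 -0.7 -1.2] g 0.453 q [-0.55  0.26 -0.2   1.87  0.06  1.01  0.74]
```

```bash
python3 -m handwheel '[{"xyz":[0,0,-0.3],"angular":[0,0,0]}]'; python3 -m handwheel '[{"xyz":[0,0,-0.2],"angular":[0,0,0]}]';python3 -c "
from h import *;s=st()"
```

```text
time: 40.12
position: [0.4318, 0.3511, 0.0587]
tool_rot: [-1.167, 1.228, 1.17]
ft_force: [-0.7, -0.8, -1.8]
grip_width: 0.453
time: 40.2
position: [0.432, 0.3513, 0.0569]
tool_rot: [-1.167, 1.227, 1.17]
ft_force: [-4.2, -3.6, 20.0]
grip_width: 0.455
t 40.2 p [0.432  0.3513 0.0569] x [ 0.004  0.006 -1.   ] z [0.054 0.999 0.006] F [-4.2 -3.6 20. ] g 0.455 q [-0.55  0.27 -0.2   1.87  0.06  1.    0.74]
```

Floor reached; release, lift and check everything.

```bash
python3 -m handwheel '[{"xyz":[0,0,0],"angular":[0,0,0]},{"xyz":[0,0,0],"angular":[0,0,0]},{"xyz":[0,0,0],"angular":[0,0,0]},{"xyz":[0,0,0],"angular":[0,0,0]}]' 5.6; python3 -m handwheel '[{"xyz":[0,-0.1,1],"angular":[0,0,0]},{"xyz":[0,0,2],"angular":[0,0,0]},{"xyz":[0,0,3],"angular":[0,0,0]},{"xyz":[0,0,3.5],"angular":[0,0,0]},{"xyz":[0,0,3.5],"angular":[0,0,0]}]';python3 -m handwheel '[{"xyz":[0,2,3],"angular":[0,0,0]},{"xyz":[-1,3.5,2],"angular":[0,0,0]},{"xyz":[-1,3.5,1],"angular":[0,0,0]},{"xyz":[-1,3.5,0],"angular":[0,0,0]},{"xyz":[-1,3.5,0],"angular":[0,0,0]}]';python3 -m handwheel '[{"xyz":[-1,3.5,0],"angular":[0,0,0]},{"xyz":[-1,3.5,0],"angular":[0,0,0]},{"xyz":[-1,3.5,0],"angular":[0,0,0]},{"xyz":[-0.5,1.5,0],"angular":[0,0,0]},{"xyz":[0,0,0],"angular":[0,0,0]}]';python3 -c "
from h import *;s=st()
t=snap('top','v1t');np.save('topf.npy',t,allow_pickle=True);crop(t,290,130,490,280,4,'v1tc');s=snap('side','v1s');np.save('sidef.npy',s,allow_pickle=True)
a=np.load('top0.npy',allow_pickle=True).item()['pixels'];b=t['pixels'];"
```

```text
time: 40.53
position: [0.4333, 0.3524, 0.0581]
tool_rot: [-1.167, 1.224, 1.169]
ft_force: [0.1, 0.3, 0.9]
grip_width: 0.618
time: 40.95
position: [0.4279, 0.3465, 0.1863]
tool_rot: [-1.168, 1.241, 1.174]
ft_force: [0.3, -0.2, 0.5]
grip_width: 0.643
time: 41.37
position: [0.3968, 0.5034, 0.2672]
tool_rot: [-1.154, 1.228, 1.148]
ft_force: [0.2, -0.1, 0.0]
grip_width: 0.645
time: 41.78
position: [0.3539, 0.6358, 0.2727]
tool_rot: [-1.152, 1.219, 1.159]
ft_force: [-0.4, 0.1, -0.8]
grip_width: 0.641
t 41.78 p [0.3539 0.6358 0.2727] x [ 0.012  0.018 -1.   ] z [0.068 0.998 0.018] F [-0.4  0.1 -0.8] g 0.641 q [-0.9   0.48 -0.32  1.16  0.15  1.51  0.32]
```

View pics/v1t.png

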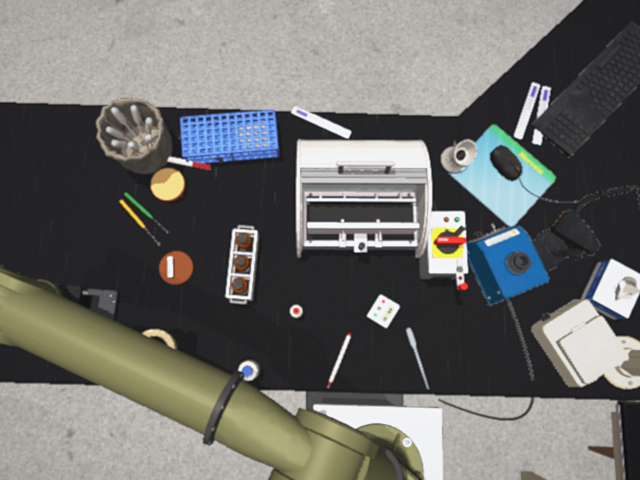

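View pics/v1s.png

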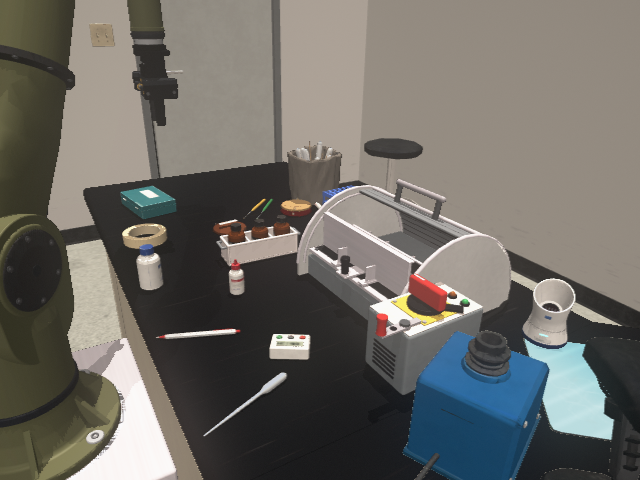

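View pics/v1tc.png

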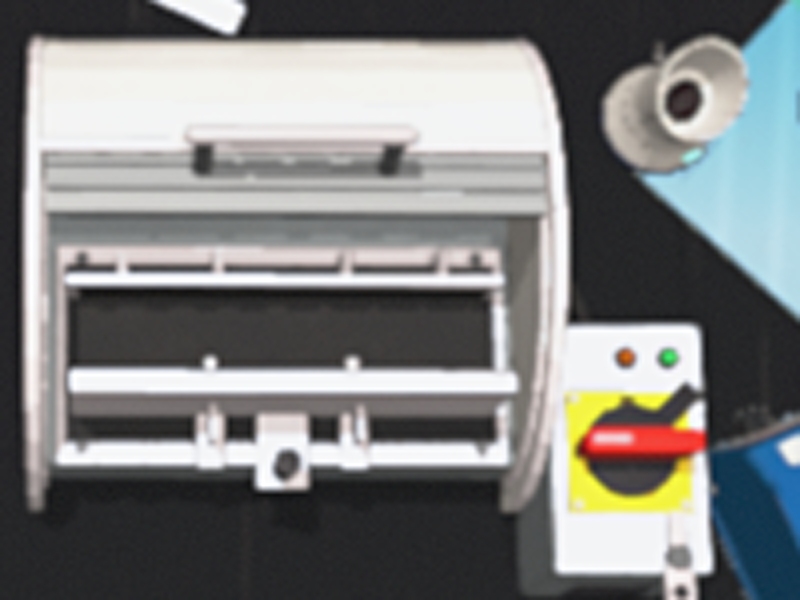

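```bash
python3 - <<'E'
from h import *
t=np.load('topf.npy',allow_pickle=True).item();s=np.load('sidef.npy',allow_pickle=True).item()
crop(s,310,230,470,350,5,'v2s');crop(t,420,225,490,300,8,'v2t');crop(t,220,220,265,305,7,'v3t')
E
```

```text
(no output)
```

View pics/v2s.png

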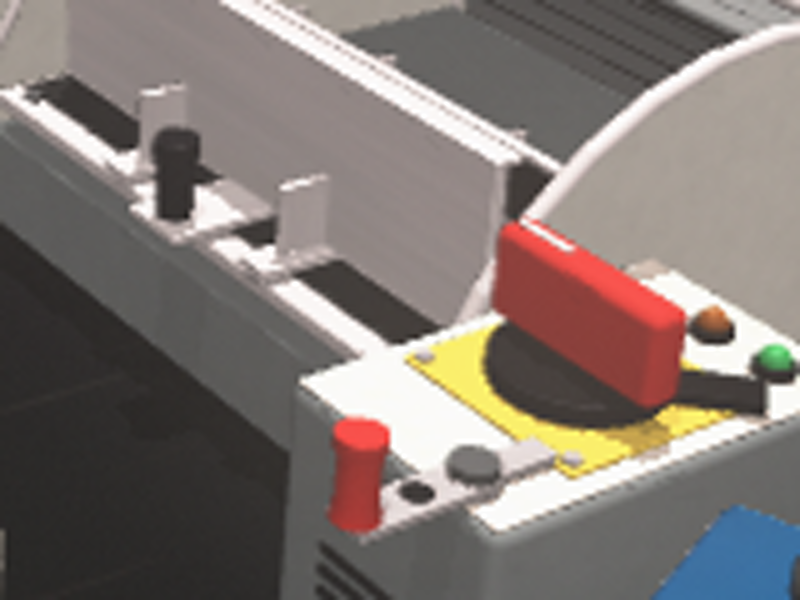

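View pics/v2t.png

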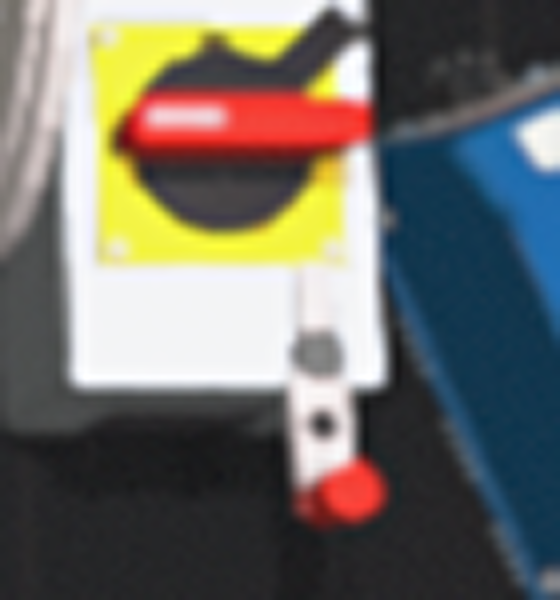

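View pics/v3t.png

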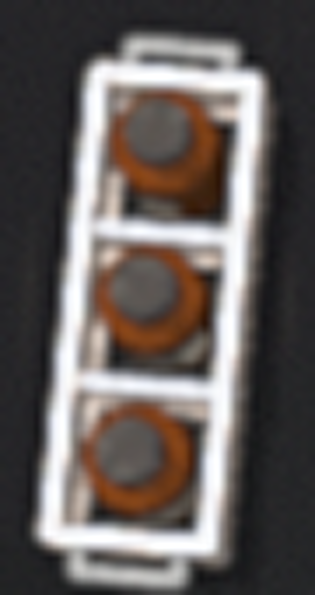

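```bash
python3 - <<'E'
from h import *
t=np.load('topf.npy',allow_pickle=True).item();s=np.load('sidef.npy',allow_pickle=True).item()
S=lambda x,y:(s,310+x/5-.4,230+y/5-.4)
print('jaw knob top',tri((t,290+287/4-.4,130+461/4-.4),S(178,140)))
print('hasp knob top',tri((t,420+353/8-.4,225+488/8-.4),S(362,436)))
print('hasp pivot',tri((t,420+317/8-.4,225+352/8-.4),S(474,462)))
st()
E
```

```text
jaw knob top (array([0.53615648, 0.0548569 , 0.10789137]), [np.float64(0.1), np.float64(0.1)])
hasp knob top (array([ 0.43996537, -0.1805629 ,  0.14442004]), [np.float64(0.4), np.float64(0.4)])
hasp pivot (array([ 0.48349939, -0.17795551,  0.12005293]), [np.float64(0.0), np.float64(0.0)])
t 41.88 p [0.3563 0.6326 0.273 ] x [ 0.014  0.015 -1.   ] z [0.071 0.997 0.016] F [ 0.1 -0.6 -1.1] g 0.645 q [-0.89  0.48 -0.32  1.16  0.15  1.51  0.32]
```

```bash
python3 -c "
from bench import *
print(close_job())"
```

```text
the job is handed in; nothing more can be done
None
```

The service prep is done in the order asked, and I handed the job in at about 42 s. No verdict is reported.

- **Isolator:** the red handle is turned to its off stop. The torque rose to 0.54 N m there, and the bar lies parallel to the yellow plate in the pictures.
- **Hasp:** it is swung out to its stop at about 18 N. In the last two views the knob lies 44 mm straight in front of the pivot.
- **Cover:** it is rolled up to the end and stays open.
- **Jaw:** it is pulled to its front stop. The knob moved 28 mm, from x = 0.564 to 0.536 m.
- **Bottles:** there were three brown bottles. I lowered each into its own crate compartment, the first and third to a clear floor contact and the second released at light contact. The last top and side pictures show all three upright.

The other things on the bench look unmoved in the last pictures, judged by eye against the first ones. I noticed no knock to the crate. Its corners measured within about 2 mm from the fixed and wrist cameras, and I placed on the average. No check failed, but two things went differently on the way: the first grip on the handle was too shallow, so I opened and gripped it lower, and I regripped the second bottle a little higher.

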